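# Lock a bamboo slat in the jig with locking pliers on the bare cam shaft

### The job

The hand lever of the slat jig's cam lock is missing, so use the locking pliers that already sit with open jaws around its square shaft: squeeze their handles together until they snap over centre and lock on the shaft, then swing them clockwise (seen from above) until the bamboo slat is firmly clamped, without straining further and crushing it. Then flick the pliers' orange release lever so that they spring open, and draw them back off the shaft, leaving them open, lying on the jig clear of the shaft, with the slat still firmly held. Do not knock the knife, the mallet or the hoop about.

Things in the scene. Friction and masses are not known exactly. Their poses are not given: they have to be found in the camera images.
- jig: Slat jig fixed on the bench, a hardwood board 270 (x) by 300 mm (y). Origin on the bench under the cam shaft's axis; x points to the slat. Its flat deck, 30 mm above the bench, spans x -170 to +20 mm. Beyond lie, below deck level, clamp bar with pad, slat (along y) and fence (set anew each time, within 3 mm). Two drill bridges, 50 mm high, at x 46 to 98, y +/-118 mm.
- stub (a point): Centre of the top of the bare square end of the cam shaft: 16 x 16 mm dark steel, upright, standing 21 mm above the deck, with a 9 mm round pin 6 mm high on top. The shaft turns about the vertical through this point; clockwise seen from above tightens, pushing the clamp bar 5 mm per rad towards the slat; 0.2 to 0.9 rad of free play, different each time, comes before it bears.
- jaw: The moving jaw of the pliers with all it carries (moving handle, release lever); origin at its pivot.
- cam: The cam shaft; origin on its axis 31 mm above the bench. Turned by the pliers, felt as torque about the shaft: 0.35 to 0.5 N m running free, then 0.006 N m more per N of clamp force: about 0.7 at 40 N, 0.85 at 70 N, 1.1 at 120 N (6, 7.5, 9.5 N at 115 mm). Pressing the handle down on the deck adds drag that falsifies this. It stays where left; above 70 N it creeps back to about 70 N.
- pad: Black rubber pad on the front of the steel clamp bar, 180 (y) x 4 x 11 mm, pressing on the slat's long edge; origin at the middle of its back, underside. Once it bears, the clamp force grows by some 150 to 400 N per rad of turning the pliers. The slat is firmly clamped at 50 to 100 N.
- slat: Split bamboo slat, straw-coloured, 24 x 340 x 7 mm, lying flat along the jig's y between pad and fence. Origin at the middle of its underside. It is crushed by a clamp force above 120 N.
- pliers: Locking pliers, bare grey steel, 220 mm long, 0.56 kg, loose, flat on the deck. Origin on the underside between the jaws, 8 mm from the fixed jaw's face (y = -8 mm); x points out of the jaw tips, z up; handles to -x. Jaws 28 mm long, 14 mm high, about 19.5 mm apart when open. The fixed handle (-y side, 12 mm wide, 18 mm high) ends in a round knob; the moving one (+y side) is 13 mm wide, 18 mm high.
- jaw_mid (a point): Point of the pliers midway along the jaws, 8 mm from the fixed jaw's face, 8 mm above the tool's underside: about on the shaft's axis when the pliers are locked on the shaft.
- handles (a point): Point of the pliers midway between the outer faces of the locked handles, 108 mm behind the jaws (pliers y = 3 mm), 9 mm above the underside. Here the outer faces lie at pliers y = -18 and +49 mm when open (67 mm apart, middle +16), -18 and +24 mm when locked (42 mm). The handles are sprung open; squeezing them here over centre takes about 12 N, at most 25 N.
- fixed_handle (a point): Point on the axis of the fixed handle, 135 mm behind the jaws (pliers y = -12.7 mm), 9 mm above the underside; a place to push the locked pliers round, or to grip and draw them off. When the pliers are open there are about 50 mm free beside it, towards the moving handle.
- tab (a point): Middle of the orange thumb tab of the release lever, 16 mm long (x) x 4 mm, upright, 10 to 38 mm above the pliers' underside (20 mm above the handles); this point is 30 mm up. When locked it stands between the handles at pliers x -163, y +3 mm. Pushed 8 to 20 mm along the pliers' +y (away from the fixed handle) with 1 to 4 N it breaks the lock and the moving handle springs open some 40 mm.
- toggle (a joint): Angle of the pliers' toggle link (rad): 0 fully open, 0.62 at dead centre, 0.69 over centre on its stop. Above 0.65 the pliers are locked when they hold the shaft; 0.2 and less is open.
- release (a joint): Angle of the release lever (rad): 0 at rest, 0.45 pushed fully towards the moving handle; the lock breaks at about 0.15 to 0.3. It springs back.
- knife: Bamboo splitting knife lying on the bench, 240 mm long, dark wooden handle. Bystander. Origin at its middle, underside.
- mallet: Wooden mallet lying on the bench, 240 mm long. Bystander. Origin at its middle, underside.
- hoop: Bamboo hoop, 110 mm across, 16 mm high, lying on the bench. Bystander. Origin at its centre, underside.
There are look-alikes about, which are no part of the job. There is more than one size of the pliers; the job needs the largest.

How it is judged:
By the outcome, as a careful person would: the job done as asked, in the order asked, and still so for the second after the job is handed in, with the robot touching nothing.
It also fails if it takes over 72 s, if anything falls off the work surface, if the arm or the gripper's body presses on something with over 40 N, if the wrist force passes 120 N, or if a joint passes its speed limit or range.

### The arm

A 6-joint arm with a two-finger parallel gripper is mounted at the origin on the work surface. World frame = base frame: x ahead of the robot, y to its left, z up, the work surface at z = 0. Lengths are in m, angles in rad, forces in N, time in s.
With the tool pointing down it reaches from about 0.375 to 0.975 m from the base axis. Payload 3.8 kg.
Tool frame: the origin (TCP) lies midway between the tips of the shut fingers; the grasp point (between the pads) lies 19 mm behind it; z points along the fingers, y is the direction in which the jaws open and shut (so a half turn about z gives the same grasp; the last joint's range is limited). The gripper opens to 85 mm and grips with 20 to 120 N. Pads are 22 mm wide; open, the fingers measure 114 mm over their backs; the gripper's body (76 mm by 85 mm) begins 54 mm behind the grasp point. The pads swing forward as they close: fully open they stand 13 mm farther back than shut.
Start: joints at [-1.361, 0.264, 1.604, -0, 1.274, -0.037], TCP at [0.165, -0.655, 0.231] pointing down, gripper open.
Joint ranges: [-2.63, 2.63], [-0.94, 2.18], [0.31, 2.57], [-1.31, 4.45], [0, 2.66], [-2.55, 2.55]. Speed limits (rad/s): [2.57, 2.57, 3.14, 3.14, 3.14, 3.14].

### API

Orientations are given as a rotation vector (axis times angle).
In Python, from workcell import bot gives the robot as it stands. The module is installed in compiled form; this text tells all that it offers.
- The arm moves only by the tool move_arm, never from a script. Its argument "steps" is a list of rows, each a list of 5 numbers: the shift along the tool's x, y, z in mm, then the turn about the tool's z in degrees, then the opening in per cent of the stroke, from 0 (shut) to 100 (fully open). In form: [[tx, ty, tz, turn, claw], ...]. A call has 1 to 20 rows; each row is the pose to reach, as a shift and turn from the pose commanded when the call began, along the tool's axes at that moment; what a row does not reach only later rows make up. A row lasts 1/10 s, in which the tool goes at most 50 mm and 8.59 degrees, less where a joint would pass 70% of its speed; a pose out of reach is approached as far as the arm can. A call with a gripper value outside its range is refused whole. The fingers move at their own pace and stop on an object; "newtons" is the grip in N (left out, the last holds). Time passes only in rows, so rows that repeat a pose let the fingers close. It gives the time, the measured TCP pose, the force and the opening at its end, in the units of the state.
- bot.read_state(): the state, without advancing time (a new reading comes with each control period).
- bot.read_camera(name): name is "scene" or "side" or "wrist"; returns a dict with "pixels" (420x560x3 uint8, red, green, blue), "depth" (420x560 float32, m along the optical axis (not along the pixel's ray), 0 where there is no reading), "fovy" (degrees; the focal length in pixels is half the picture's height over the tangent of half this angle, whatever the lens; pixels are square), "cx", "cy" (the principal point, pixels), "xyz" and "attitude" of the camera in the world. Camera axes: x right, y up, looking along -z (the intrinsics and any distortion apply to the point x, -y, -z); pixel columns grow to the right and rows downward; lengths in m; the calibration is good to about 2 mm. A picture is of the moment at which its call begins.
- bot.finish_job(): hands the job in, once; it reports no verdict.
The state is a dict: "time": time; "q": joint angles; "joint_vel": joint speeds; "joint_torque": joint torques, N m; "tool_pos": TCP position; "tcp_rot": TCP orientation; "wrist_force": force on the tool from outside, world axes, zero at the start; "torque": the same for the moment, N m; "width": opening from 0.0 (shut) to 1.0 (fully open).
Only numpy, scipy, OpenCV 4.12 (cv2) and the standard library are available. Lean on these libraries where they do the work, as an engineer would, in place of code of your own. Each camera call takes 0.05 s, during which the arm holds its last target.

## Working session

There is one attempt and no reset: what is moved stays moved. The work goes in short steps, Python scripts to look and compute and a tool call to move; the robot and the scene stay as the last step left them, time stands still between calls to the robot, and variables do not carry over. Pictures are saved under pics/ and viewed, and the job is handed in when it is done.

Besides the shell and the picture viewer there is one more tool, called after ">>>" by a JSON object that holds its "name" and its "arguments". move_arm: Moves the arm, as the interface text tells. Its arguments: {"type":"object","properties":{"steps":{"type":"array","items":{"type":"array","items":{"type":"number"}}},"newtons":{"type":"number"}},"required":["steps"]}

```bash
mkdir -p pics; ls
cat > h.py <<'E'
import numpy as np, cv2
from workcell import bot
def shot(name,fn=None):
    c=bot.read_camera(name)
    if fn: cv2.imwrite(f'pics/{fn}.png',cv2.cvtColor(c['pixels'],cv2.COLOR_RGB2BGR))
    return c
E
python3 - <<'E'
from h import *
import pickle
for n in ['scene','side','wrist']:
    c=shot(n,n+'0'); pickle.dump(c,open(n+'0.pkl','wb'))
    print(n,{k:(v if k not in('pixels','depth') else v.shape) for k,v in c.items()}, (c['depth']>0).mean())
print(bot.read_state())
E
```

```text
pics
scene {'pixels': (420, 560, 3), 'depth': (420, 560), 'fovy': 57.65566218115657, 'cx': 275.9173765799216, 'cy': 213.73121661359096, 'xyz': array([ 1.32894036, -0.1015002 ,  0.82758693]), 'attitude': array([0.67674501, 0.60177256, 1.33007532])} 0.9960671768707483
side {'pixels': (420, 560, 3), 'depth': (420, 560), 'fovy': 47.41888991704796, 'cx': 275.6063217771561, 'cy': 211.21568988806214, 'xyz': array([-0.14287858,  0.79149859,  0.66584324]), 'attitude': array([ 0.4434168 , -1.22249015, -2.17623884])} 0.9958630952380952
wrist {'pixels': (420, 560, 3), 'depth': (420, 560), 'fovy': 66.93831203622031, 'cx': 277.64173619741905, 'cy': 210.60915969270408, 'xyz': array([ 0.23545449, -0.63710682,  0.37197334]), 'attitude': array([-0.24529196,  0.19403887, -1.3141597 ])} 0.9959821428571428
{'time': 0.15, 'q': array([-1.36087609e+00,  2.64606707e-01,  1.60510465e+00,  1.27648147e-05,
        1.27370164e+00, -3.69229606e-02]), 'joint_vel': array([-0.00079992, -0.00311245, -0.00363479, -0.00110265,  0.00018535,
        0.0006418 ]), 'joint_torque': array([ 4.66005222e-04, -5.15906954e+01, -3.67959058e+01, -3.52078848e-05,
        8.13184044e-03,  2.74075273e-05]), 'tool_pos': array([ 0.16479666, -0.65396626,  0.23020615]), 'tcp_rot': array([-3.11589517e+00, -3.86527502e-01,  2.27797882e-04]), 'wrist_force': array([-0.29873566, -0.52442777,  0.008223  ]), 'torque': array([ 0.03585694, -0.00949506, -0.01363361]), 'width': 1.003098956249621}
```

Candidates for the pliers: scene (268,240) on the jig, (315,183) on the bench, and (172,315) on the bench. The one on the jig has its jaws around the shaft and looks largest. I'll enlarge it to confirm and build point clouds.

```bash
cat >> h.py <<'E'
from scipy.spatial.transform import Rotation as R
def cloud(c):
    h,w=c['depth'].shape; f=h/2/np.tan(np.radians(c['fovy'])/2)
    v,u=np.mgrid[0:h,0:w]; d=c['depth']
    p=np.stack([(u-c['cx'])/f*d,-(v-c['cy'])/f*d,-d],-1)
    return p@R.from_rotvec(c['attitude']).as_matrix().T+c['xyz']
def ray(c,u,v,z):
    h,w=c['depth'].shape; f=h/2/np.tan(np.radians(c['fovy'])/2)
    r=R.from_rotvec(c['attitude']).as_matrix()@np.array([(u-c['cx'])/f,-(v-c['cy'])/f,-1])
    return c['xyz']+r*(z-c['xyz'][2])/r[2]
def proj(c,P):
    h,w=c['depth'].shape; f=h/2/np.tan(np.radians(c['fovy'])/2)
    q=(np.asarray(P)-c['xyz'])@R.from_rotvec(c['attitude']).as_matrix()
    return np.stack([c['cx']+f*q[...,0]/-q[...,2], c['cy']-f*q[...,1]/-q[...,2]],-1)
E
python3 - <<'E'
from h import *
import pickle
for n,(u0,u1,v0,v1) in {'scene':(215,365,200,310),'side':(150,330,150,260)}.items():
    c=pickle.load(open(n+'0.pkl','rb'))
    im=c['pixels'][v0:v1,u0:u1][:,:,::-1]
    cv2.imwrite(f'pics/{n}crop.png',cv2.resize(im,None,fx=4.4,fy=4.4,interpolation=cv2.INTER_CUBIC))
    P=cloud(c); 
    for (u,v) in ([(400,300),(240,240),(300,240),(100,350)] if n=='scene' else [(150,250),(240,230),(350,270)]):
        print(n,u,v,P[v,u].round(4))
E
```

```text
scene 400 300 [0.8033 0.2865 0.0034]
scene 240 240 [ 0.555  -0.1028  0.0335]
scene 300 240 [0.5801 0.0685 0.0313]
scene 100 350 [ 8.262e-01 -4.530e-01  1.000e-04]
side 150 250 [ 6.720e-01  2.802e-01 -1.000e-04]
side 240 230 [0.5379 0.1122 0.0286]
side 350 270 [ 0.2712  0.0385 -0.0017]
```

The jig pliers (scene ~(268,240)) have their open jaws around the stub, and the knobbed fixed handle is on the world −y side. They are clearly larger than the other two, so they are the ones I need. Next I'll measure the jig, stub and handles.

Run:
```python
from h import *
import pickle
D=[]
for n in ['scene','side']:
    c=pickle.load(open(n+'0.pkl','rb')); P=cloud(c)
    m=(abs(P[...,2]-0.03)<0.005)&(abs(P[...,1])<0.25)&(P[...,0]>0.4)&(P[...,0]<0.8)
    nl,lab,st,_=cv2.connectedComponentsWithStats(m.astype(np.uint8)); k=1+np.argmax(st[1:,4])
    q=P[lab==k]; print(n,len(q),q[:,2].mean(), cv2.minAreaRect((q[:,:2]*1000).astype(np.float32)))
    # things higher than the deck
    m=(P[...,2]>0.038)&(P[...,2]<0.11)&(abs(P[...,1])<0.25)&(P[...,0]>0.4)&(P[...,0]<0.8)
    vs,us=np.where(m)
    print('top', P[m][np.argsort(-P[m][:,2])[:12]].round(3))
    # orange
    hsv=cv2.cvtColor(c['pixels'],cv2.COLOR_RGB2HSV)
    o=(hsv[...,0]<16)&(hsv[...,1]>220)&(hsv[...,2]>200)&m
    print('orange',o.sum(),P[o].mean(0) if o.any() else None)
    D.append(P[m])
A=np.vstack(D)
# top view z map
img=np.zeros((520,560,3),np.uint8)
for n,col in (('scene',(0,255,255)),('side',(255,128,0))):
    c=pickle.load(open(n+'0.pkl','rb')); P=cloud(c).reshape(-1,3); C=c['pixels'].reshape(-1,3)
    m=(P[:,2]>0.04)&(P[:,2]<0.11)
    for p in P[m]:
        u=int((p[1]+0.2)*1400); v=int((p[0]-0.4)*1400)
        if 0<=u<560 and 0<=v<520: cv2.circle(img,(u,v),1,col,-1)
cv2.imwrite('pics/top.png',img)
```

```text
scene 4395 0.031460759426446376 ((588.8649291992188, 15.7630615234375), (299.397705078125, 212.34695434570312), 88.48790740966797)
top [[ 0.491 -0.009  0.072]
 [ 0.493 -0.009  0.07 ]
 [ 0.484 -0.011  0.07 ]
 [ 0.484 -0.008  0.07 ]
 [ 0.496 -0.01   0.069]
 [ 0.485 -0.011  0.067]
 [ 0.494 -0.006  0.067]
 [ 0.497 -0.01   0.065]
 [ 0.486 -0.011  0.064]
 [ 0.499 -0.01   0.063]
 [ 0.494 -0.006  0.062]
 [ 0.652  0.015  0.06 ]]
orange 0 None
side 2765 0.02866111785295632 ((577.305908203125, 83.98201751708984), (173.0126190185547, 224.9059295654297), 88.63279724121094)
top [[ 0.488 -0.005  0.067]
 [ 0.484 -0.004  0.067]
 [ 0.482 -0.005  0.067]
 [ 0.487 -0.008  0.066]
 [ 0.478 -0.004  0.066]
 [ 0.482 -0.009  0.065]
 [ 0.493 -0.007  0.065]
 [ 0.484 -0.004  0.063]
 [ 0.496 -0.008  0.063]
 [ 0.483 -0.007  0.063]
 [ 0.49  -0.008  0.062]
 [ 0.492 -0.006  0.062]]
orange 33 [ 0.48604082 -0.0057338   0.05680799]
```

```bash
cat >> h.py <<'E'
def tooldelta(xyz,yaw_y_deg,s=None):
    """shift mm / turn deg in tool frame to bring TCP to xyz with tool y along world angle yaw_y_deg"""
    s=s or bot.read_state(); M=R.from_rotvec(s['tcp_rot']).as_matrix()
    d=M.T@(np.array(xyz)-s['tool_pos'])*1000
    a=np.degrees(np.arctan2(M[1,1],M[0,1]))
    t=-(yaw_y_deg-a)  # tool z down: positive turn about z is clockwise from above
    t=(t+180)%360-180
    return d.round(1),round(t,1),a
E
python3 - <<'E'
from h import *
s=bot.read_state(); M=R.from_rotvec(s['tcp_rot']).as_matrix(); print(M.round(3))
c=R.from_rotvec([-0.24529196,  0.19403887, -1.3141597]).as_matrix(); print(c.round(3))
print(tooldelta([0.50,0.0,0.24],118,s),tooldelta([0.50,0,0.24],-62,s))
E
```

```text
[[ 0.97   0.244 -0.   ]
 [ 0.244 -0.97   0.002]
 [ 0.    -0.002 -1.   ]]
[[ 0.244  0.929  0.278]
 [-0.97   0.234  0.068]
 [-0.002 -0.286  0.958]]
(array([ 484.8, -552.3,   -8.8]), np.float64(166.1), np.float64(-75.85713728819077)) (array([ 484.8, -552.3,   -8.8]), np.float64(-13.9), np.float64(-75.85713728819077))
```

>>> {"name": "move_arm", "arguments": {"steps": [[581,-528,-20,-100,100],[581,-528,-20,-100,100],[581,-528,-20,-100,100],[581,-528,-20,-100,100],[581,-528,-20,-100,100],[581,-528,-20,-100,100],[581,-528,-20,-100,100],[581,-528,-20,-100,100],[581,-528,-20,-100,100],[581,-528,-20,-100,100],[581,-528,-20,-100,100],[581,-528,-20,-100,100],[581,-528,-20,-100,100],[581,-528,-20,-100,100],[581,-528,-20,-100,100],[581,-528,-20,-100,100],[581,-528,-20,-100,100],[581,-528,-20,-100,100]]}}

```text
time: 1.95
tool_pos: [0.5991, 0.0001, 0.2506]
tcp_rot: [-1.705, -2.638, 0.002]
wrist_force: [0.6, -0.7, -0.3]
width: 1.0
```

Run:
```python
from h import *
s=bot.read_state(); print(s['q'].round(3),s['tool_pos'],tooldelta([0.6,0,0.25],118,s))
```

```text
[-4.100e-02  1.110e-01  1.748e+00 -1.000e-03  1.284e+00 -4.640e-01] [5.99114150e-01 7.96556757e-05 2.50598032e-01] (array([-0.4,  0.8,  0.6]), np.float64(-93.7), np.float64(24.259847611432267))
```

>>> {"name": "move_arm", "arguments": {"steps": [[0,0,0,-94,100],[0,0,0,-94,100],[0,0,0,-94,100],[0,0,0,-94,100],[0,0,0,-94,100],[0,0,0,-94,100],[0,0,0,-94,100],[0,0,0,-94,100],[0,0,0,-94,100],[0,0,0,-94,100],[0,0,0,-94,100],[0,0,0,-94,100]]}}

```text
time: 3.15
tool_pos: [0.5984, -0.0022, 0.2511]
tcp_rot: [0.761, -3.047, 0.0]
wrist_force: [0.4, -0.2, -0.7]
width: 1.004
```

Run:
```python
from h import *
import pickle
c=shot('wrist','wrist1'); pickle.dump(c,open('wrist1.pkl','wb'))
s=bot.read_state(); print(s['q'].round(3),s['tool_pos'],tooldelta([0.6,0,0.25],118,s)); print(s['wrist_force'],s['torque'])
```

```text
[-0.045  0.109  1.749 -0.     1.284 -2.102] [ 0.59854383 -0.0020364   0.25120627] (array([-2.2,  1.1,  1.2]), np.float64(-0.1), np.float64(117.86499254680915))
[-0.01129001  0.05806705 -0.79844293] [-0.04219799 -0.04702606  0.02689538]
```

The wrist view shows the pin/stub at ~(268,235), the fixed handle as a nearly vertical bar from (260,40) to (263,190), the moving handle to (340,75), and the folded orange tab near (326,87). Next step is to measure edges.

Run:
```python
from h import *
import pickle
c=pickle.load(open('wrist1.pkl','rb'))
im=c['pixels'][20:270,180:400][:,:,::-1]
cv2.imwrite('pics/w1crop.png',cv2.resize(im[:,:],None,fx=2.4,fy=2.4,interpolation=cv2.INTER_CUBIC))
im=c['pixels'][185:260,225:325][:,:,::-1]
cv2.imwrite('pics/w1crop2.png',cv2.resize(im[:,:],None,fx=8,fy=8,interpolation=cv2.INTER_CUBIC)[:600])
hsv=cv2.cvtColor(c['pixels'],cv2.COLOR_RGB2HSV)
g=(hsv[...,1]<60)
P=cloud(c)
for r in range(35,190,12):
    cols=np.where(g[r,240:360])[0]+240
    runs=np.split(cols,np.where(np.diff(cols)>1)[0]+1)
    out=[]
    for k in runs:
        if len(k)>5:
            a=ray(c,k[0]-.5,r,.048);b=ray(c,k[-1]+.5,r,.048); out.append((k[0],k[-1],a[:2].round(4),b[:2].round(4),round(np.linalg.norm(a-b),4),P[r,(k[0]+k[-1])//2,2].round(3)))
    print(r,out)
```

```text
35 [(np.int64(253), np.int64(267), array([ 0.479 , -0.0943]), array([ 0.4721, -0.0814]), np.float64(0.0146), np.float64(0.046))]
47 [(np.int64(256), np.int64(265), array([ 0.487 , -0.0869]), array([ 0.4824, -0.0782]), np.float64(0.0098), np.float64(0.041))]
59 [(np.int64(253), np.int64(265), array([ 0.498 , -0.0847]), array([ 0.492 , -0.0733]), np.float64(0.0129), np.float64(0.046))]
71 [(np.int64(253), np.int64(265), array([ 0.5078, -0.0797]), array([ 0.5017, -0.0682]), np.float64(0.013), np.float64(0.047)), (np.int64(337), np.int64(345), array([ 0.4683, -0.0054]), array([0.4641, 0.0026]), np.float64(0.009), np.float64(0.048))]
83 [(np.int64(253), np.int64(265), array([ 0.5179, -0.0747]), array([ 0.5117, -0.0631]), np.float64(0.0132), np.float64(0.048)), (np.int64(331), np.int64(344), array([ 0.4808, -0.005 ]), array([0.4741, 0.0075]), np.float64(0.0142), np.float64(0.048))]
95 [(np.int64(253), np.int64(265), array([ 0.5281, -0.0695]), array([ 0.5218, -0.0578]), np.float64(0.0133), np.float64(0.046)), (np.int64(325), np.int64(338), array([ 0.4935, -0.0045]), array([0.4868, 0.0081]),
[... 1233 characters left out ...]
0403]), array([ 0.5759, -0.0298]), np.float64(0.0119), np.float64(0.048)), (np.int64(277), np.int64(308), array([ 0.5703, -0.0193]), array([0.5541, 0.0111]), np.float64(0.0345), np.float64(0.04))]
167 [(np.int64(256), np.int64(265), array([ 0.5925, -0.0334]), array([ 0.5874, -0.0238]), np.float64(0.0109), np.float64(0.047)), (np.int64(278), np.int64(302), array([ 0.5812, -0.0123]), array([0.5684, 0.0118]), np.float64(0.0272), np.float64(0.044))]
179 [(np.int64(256), np.int64(265), array([ 0.6043, -0.0274]), array([ 0.5991, -0.0177]), np.float64(0.011), np.float64(0.046)), (np.int64(277), np.int64(296), array([ 0.5934, -0.007 ]), array([0.5831, 0.0124]), np.float64(0.022), np.float64(0.048))]
```

Run:
```python
from h import *
import pickle
c=pickle.load(open('wrist1.pkl','rb'))
hsv=cv2.cvtColor(c['pixels'],cv2.COLOR_RGB2HSV); g=(hsv[...,1]<60)
stub=ray(c,268.4,235,.057); print('stub',stub)
def mids(lo,hi,rows):
    o=[]
    for r in rows:
        k=np.where(g[r,lo:hi])[0]+lo
        k=k[k<lo+200]; 
        runs=np.split(k,np.where(np.diff(k)>1)[0]+1); k=max(runs,key=len)
        if 10<=len(k)<=14: o.append(ray(c,(k[0]+k[-1])/2,r,.048)[:2])
    return np.array(o)
for n,F in(('fixed',mids(245,272,range(60,180,3))),('mov',mids(295,350,range(82,150,3)))):
    vx,vy,x0,y0=cv2.fitLine(F.astype(np.float32),cv2.DIST_HUBER,0,1e-4,1e-4).ravel()
    if vx<0: vx,vy=-vx,-vy
    d=np.array([vx,vy]);nrm=np.array([-vy,vx])
    print(n,len(F),'ang',np.degrees(np.arctan2(vy,vx)),'off',((F.mean(0)-stub[:2])@nrm), 'ends', F[0],F[-1])
kn=ray(c,260,40,.046); print('knob',kn,np.linalg.norm(kn-stub))
# jaw tips top z=.044
for p in [(270,465),(440,462)]:
    print(ray(c,p[0]/8+225,p[1]/8+185,.044))
# scene-based pin
c2=pickle.load(open('scene0.pkl','rb')); print(proj(c2,stub),proj(c,stub))
im=cv2.resize(c2['pixels'][235:275,265:315][:,:,::-1],None,fx=12,fy=12,interpolation=cv2.INTER_CUBIC); cv2.imwrite('pics/s0pin.png',im)
# bridges/ jig orientation: deck corner pixel lines
```

```text
stub [0.65286322 0.01418206 0.057     ]
fixed 38 ang 27.977444 off -0.008438294043632206 ends [ 0.49581026 -0.07854901] [ 0.59974465 -0.02360198]
mov 20 ang 2.1801126 off -0.0055812714489950725 ends [0.47614823 0.00169317] [0.54240264 0.00385408]
knob [ 0.47912564 -0.08609566  0.046     ] 0.20090137850893433
[0.67193951 0.01084293 0.044     ]
[0.65970295 0.03281426 0.044     ]
[285.59073109 254.96003282] [268.4 235. ]
```

The stub is at about (0.6525, 0.015), and the scene view agrees to about 1 px. The pliers' yaw is about 26.5°, since the handle axis is tilted 1.5° to it. The handles are where the description says to about 1 mm. Next I'll work out the move above them.

```bash
cat >> h.py <<'E'
STUB=np.array([0.6525,0.015])
def G(x,y,yaw,z):  # pliers point mm -> world
    a=np.radians(yaw); return [STUB[0]+(x*np.cos(a)-y*np.sin(a))/1000, STUB[1]+(x*np.sin(a)+y*np.cos(a))/1000, z]
def inpl(p,yaw):
    a=np.radians(yaw); d=(np.array(p[:2])-STUB)*1000
    return np.array([d[0]*np.cos(a)+d[1]*np.sin(a), -d[0]*np.sin(a)+d[1]*np.cos(a)]).round(1)
E
python3 - <<'E'
from h import *
print(tooldelta(G(-108,18,26.5,0.12),116.5),tooldelta(G(-108,18,26.5,0.026),116.5))
E
```

```text
(array([ 51.8,  10.4, 131.2]), np.float64(1.4), np.float64(117.86499254680915)) (array([ 51.8,  10.4, 225.2]), np.float64(1.4), np.float64(117.86499254680915))
```

>>> {"name": "move_arm", "arguments": {"steps": [[51.8,10.4,60,1.4,100],[51.8,10.4,131,1.4,100],[51.8,10.4,131,1.4,100],[51.8,10.4,165,1.4,100],[51.8,10.4,185,1.4,100],[51.8,10.4,185,1.4,100],[51.8,10.4,185,1.4,100]], "newtons": 30}}

```text
time: 3.9
tool_pos: [0.5486, -0.0163, 0.0665]
tcp_rot: [0.723, -3.057, -0.0]
wrist_force: [0.0, -0.2, 0.7]
width: 0.998
```

Run:
```python
from h import *
s=bot.read_state(); print(inpl(s['tool_pos'],26.5),s['tool_pos'],tooldelta(G(-108,18,26.5,0.026),116.5,s),s['wrist_force'],s['torque'])
c=shot('wrist','wrist2'); c=shot('scene')
cv2.imwrite('pics/scene2.png',cv2.resize(c['pixels'][170:300,190:360][:,:,::-1],None,fx=4,fy=4,interpolation=cv2.INTER_CUBIC))
```

```text
[-106.9   18.3] [ 0.54861641 -0.01632972  0.06653346] (array([ 1. , -0.3, 40.5]), np.float64(0.1), np.float64(116.60301910348329)) [ 0.03604023 -0.17492874  0.65951363] [ 0.01321276 -0.04580725 -0.02652991]
```

Both handles sit between the fingers (pads at u≈182 and 372, handle outer faces at ≈215 and ≈325 at row 270). I'll descend and watch the force.

>>> {"name": "move_arm", "arguments": {"steps": [[1,0,20,0,100],[1,0,36,0,100],[1,0,40,0,100],[1,0,40,0,100]]}}

```text
time: 4.4
tool_pos: [0.5483, -0.0164, 0.027]
tcp_rot: [-0.726, 3.056, -0.0]
wrist_force: [-0.9, 0.3, -0.5]
width: 1.003
```

Run:
```python
from h import *
s=bot.read_state(); print(inpl(s['tool_pos'],26.5),s['tool_pos'],s['wrist_force'],s['torque'])
c=shot('side')
cv2.imwrite('pics/side3.png',cv2.resize(c['pixels'][120:260,170:350][:,:,::-1],None,fx=4.2,fy=4.2,interpolation=cv2.INTER_CUBIC))
```

```text
[-107.2   18.4] [ 0.54834095 -0.01636607  0.02701882] [-0.92660081  0.30654043 -0.47894452] [0.04245709 0.00853286 0.02054467]
```

>>> {"name": "move_arm", "arguments": {"steps": [[0,0,-1,0,90],[0,-1,-1,0,85],[0,-1,-1.5,0,85],[0,-3,-2.5,0,80],[0,-3,-2.5,0,80],[0,-3,-2.5,0,80]], "newtons": 35}}

```text
time: 5.05
tool_pos: [0.5495, -0.019, 0.0293]
tcp_rot: [-0.726, 3.056, -0.0]
wrist_force: [-1.5, 1.5, 4.2]
width: 0.802
```

Run:
```python
from h import *
s=bot.read_state(); print(inpl(s['tool_pos'],26.5),s['tool_pos'],s['wrist_force'],s['torque'],s['width'])
```

```text
[-107.3   15.5] [ 0.54954225 -0.01901642  0.0292619 ] [-1.51443641  1.53416245  4.19783308] [0.21497397 0.12195992 0.09249444] 0.8023202906081823
```

>>> {"name": "move_arm", "arguments": {"steps": [[0,-2,-1.5,0,75],[0,-4,-2,0,70],[0,-4,-2.5,0,70],[0,-6,-3,0,65],[0,-8,-3.5,0,60],[0,-8,-3.5,0,60],[0,-8,-3.5,0,60]], "newtons": 35}}

```text
time: 5.75
tool_pos: [0.5524, -0.0265, 0.0322]
tcp_rot: [0.726, -3.056, 0.0]
wrist_force: [-3.4, -0.5, 3.7]
width: 0.601
```

Run:
```python
from h import *
s=bot.read_state(); print(inpl(s['tool_pos'],26.5),s['tool_pos'],s['wrist_force'],s['torque'],s['width'])
c=shot('wrist','wrist4');
```

```text
[-108.1    7.6] [ 0.55239682 -0.02645571  0.032183  ] [-3.43781379 -0.53765419  3.71551257] [-0.14146844  0.47043675  0.04920832] 0.6007361735128485
```

The handles are closing between the pads (u≈215 and 340). I'll squeeze over centre.

>>> {"name": "move_arm", "arguments": {"steps": [[0,-2,-1,0,55],[0,-4,-1.5,0,50],[0,-4.5,-2,0,48],[0,-4.5,-2,0,45],[0,-4.5,-2,0,40],[0,-4.5,-2,0,40],[0,-4.5,-2,0,40]], "newtons": 40}}

```text
time: 6.5
tool_pos: [0.5553, -0.0305, 0.0347]
tcp_rot: [-0.726, 3.056, -0.001]
wrist_force: [-2.5, -3.6, 3.2]
width: 0.417
```

Run:
```python
from h import *
s=bot.read_state(); print(inpl(s['tool_pos'],26.5),s['tool_pos'],s['wrist_force'],s['torque'],s['width'])
c=shot('wrist','wrist5');
```

```text
[-107.3    2.6] [ 0.55533078 -0.03051845  0.03466778] [-2.4588279  -3.56499436  3.16157987] [-0.69322918  0.19095188 -0.1767796 ] 0.41706524373216297
```

The handles look closed and nearly parallel, with the tab standing at (281,170). The width of 0.417 (35 mm) is less than the 42 mm I expected, so I'll loosen the gripper slightly and see whether the lock holds.

>>> {"name": "move_arm", "arguments": {"steps": [[0,0,0,0,50],[0,0,0,0,60],[0,0,0,0,60]]}}

```text
time: 6.85
tool_pos: [0.5546, -0.0296, 0.034]
tcp_rot: [0.727, -3.056, -0.001]
wrist_force: [-0.6, -0.1, 0.3]
width: 0.603
```

Run:
```python
from h import *
s=bot.read_state(); print(inpl(s['tool_pos'],26.5),s['tool_pos'],s['wrist_force'],s['torque'],s['width'])
c=shot('wrist','wrist6'); 
c=shot('scene')
cv2.imwrite('pics/scene6.png',cv2.resize(c['pixels'][200:300,215:335][:,:,::-1],None,fx=5.5,fy=5.5,interpolation=cv2.INTER_CUBIC))
```

```text
[-107.5    3.8] [ 0.55463397 -0.02959761  0.0339973 ] [-0.62550543 -0.09733492  0.29467471] [-0.05191961 -0.03886321  0.02510399] 0.6027643447922102
```

```bash
cat >> h.py <<'E'
def handles(c,rows):
    """gray runs per row at z=.048"""
    hsv=cv2.cvtColor(c['pixels'],cv2.COLOR_RGB2HSV); g=(hsv[...,1]<60)&(hsv[...,2]>60)
    out=[]
    for r in rows:
        k=np.where(g[r])[0]; runs=[q for q in np.split(k,np.where(np.diff(k)>1)[0]+1) if len(q)>14]
        out.append([(q[0],q[-1],ray(c,q[0]-.5,r,.046)[:2],ray(c,q[-1]+.5,r,.046)[:2]) for q in runs])
    return out
E
python3 - <<'E'
from h import *
c=shot('wrist')
hh=handles(c,range(110,250,10))
for r,row in zip(range(110,250,10),hh):
    print(r,[(a,b,inpl(p,26.5),inpl(q,26.5)) for a,b,p,q in row if 200<a<340])
E
```

```text
110 [(np.int64(222), np.int64(254), array([-182.9,  -19.3]), array([-183. ,   -6.4])), (np.int64(294), np.int64(325), array([-183.1,    8.8]), array([-183.1,   21.3]))]
120 [(np.int64(223), np.int64(255), array([-179.2,  -19.1]), array([-179.2,   -6.1])), (np.int64(294), np.int64(328), array([-179.3,    8.9]), array([-179.4,   22.7]))]
130 [(np.int64(223), np.int64(255), array([-175.4,  -19.2]), array([-175.4,   -6.1])), (np.int64(293), np.int64(327), array([-175.5,    8.6]), array([-175.5,   22.5]))]
140 [(np.int64(223), np.int64(256), array([-171.5,  -19.4]), array([-171.5,   -5.8])), (np.int64(292), np.int64(327), array([-171.6,    8.2]), array([-171.7,   22.6]))]
150 [(np.int64(224), np.int64(256), array([-167.5,  -19.2]), array([-167.6,   -5.9])), (np.int64(292), np.int64(326), array([-167.6,    8.3]), array([-167.7,   22.4]))]
160 [(np.int64(225), np.int64(256), array([-163.5,  -19. ]), array([-163.6,   -5.9])), (np.int64(291), np.int64(325), array([-163.6,    7.9]), array([-163.7,   22.2]))]
170 [(np.int64(225), np.int64(257), array([-159.4,  -19.1]), array([-159.5,   -5.6])),
[... 565 characters left out ...]
rray([-146.8,   21.7]))]
210 [(np.int64(229), np.int64(259), array([-142.2,  -18.2]), array([-142.3,   -5. ])), (np.int64(290), np.int64(322), array([-142.3,    7.9]), array([-142.4,   21.9]))]
220 [(np.int64(229), np.int64(259), array([-137.7,  -18.4]), array([-137.8,   -5. ])), (np.int64(289), np.int64(321), array([-137.8,    7.5]), array([-137.9,   21.7]))]
230 [(np.int64(231), np.int64(259), array([-133.2,  -17.7]), array([-133.2,   -5.1])), (np.int64(290), np.int64(320), array([-133.3,    8. ]), array([-133.3,   21.5]))]
240 [(np.int64(231), np.int64(260), array([-128.5,  -17.9]), array([-128.5,   -4.7])), (np.int64(289), np.int64(320), array([-128.6,    7.6]), array([-128.6,   21.7]))]
```

Locked: the outer faces are about 40 mm apart with no gripper force on them, and the jaws are on the stub. Now I'll swing clockwise by pushing with the finger beside the fixed handle, with the gripper otherwise loose.

```bash
cat >> h.py <<'E'
def arc(phis,yaw,yc_target,s=None,r=None):
    s=s or bot.read_state(); p=inpl(s['tool_pos'],yaw); x=-p[0] if r is None else r; 
    for f in phis:
        a=np.radians(f); print(f,[round(x*np.cos(a)-yc_target*np.sin(a)+p[0],1), round(x*np.sin(a)+yc_target*np.cos(a)-p[1],1),0,f])
def stt(yaw):
    s=bot.read_state(); F=s['wrist_force'];M=s['torque']; d=s['tool_pos'][:2]-STUB
    a=np.radians(yaw+90); n=np.array([np.cos(a),np.sin(a)])
    print('t',s['time'],'pl',inpl(s['tool_pos'],yaw),'z',s['tool_pos'][2].round(4),'F',F.round(2),'M',M.round(3),'Ftan',round(F[:2]@n,2),'Fx',round(F[:2]@np.array([n[1],-n[0]]),2),'rxF',round(d[0]*F[1]-d[1]*F[0],3),'+M',round(d[0]*F[1]-d[1]*F[0]+M[2],3),'w',s['width'].round(3))
    return s
E
python3 - <<'E'
from h import *
stt(26.5); arc([0,2,4,6,8],26.5,7.8)
E
```

```text
Traceback (most recent call last):
  File "h.py", line 50, in stt
    print('t',s['time'],'pl',inpl(s['tool_pos'],yaw),'z',s['tool_pos'][2].round(4),'F',F.round(2),'M',M.round(3),'Ftan',round(F[:2]@n,2),'Fx',round(F[:2]@np.array([n[1],-n[0]]),2),'rxF',round(d[0]*F[1]-d[1]*F[0],3),'+M',round(d[0]*F[1]-d[1]*F[0]+M[2],3),'w',s['width'].round(3))
                                                                                                                                                                                                                                                                  ^^^^^^^^^^^^^^^^
AttributeError: 'float' object has no attribute 'round'
```

```bash
sed -i "s/s\['width'\].round(3)/round(s['width'],3)/" h.py
python3 - <<'E'
from h import *
stt(26.5); arc([0,2,4,6,8],26.5,7.8)
E
```

```text
t 7.0 pl [-107.5    3.5] z 0.0341 F [-0.94  0.06  0.12] M [0.024 0.016 0.015] Ftan 0.47 Fx -0.81 rxF -0.048 +M -0.033 w 0.598
0 [np.float64(0.0), np.float64(4.3), 0, 0]
2 [np.float64(-0.3), np.float64(8.0), 0, 2]
4 [np.float64(-0.8), np.float64(11.8), 0, 4]
6 [np.float64(-1.4), np.float64(15.5), 0, 6]
8 [np.float64(-2.1), np.float64(19.2), 0, 8]
```

>>> {"name": "move_arm", "arguments": {"steps": [[0,2,0,0,60],[0,4,0,0,60],[-0.1,6,0,1,60],[-0.3,8,0,2,60],[-0.8,11.8,0,4,60],[-1.4,15.5,0,6,60],[-1.4,15.5,0,6,60]]}}

```text
time: 7.7
tool_pos: [0.5492, -0.0158, 0.0343]
tcp_rot: [-0.565, 3.09, -0.001]
wrist_force: [1.1, -2.8, -0.5]
width: 0.601
```

Run:
```python
from h import *
stt(20.5); bot.read_camera('wrist'); stt(20.5); c=shot('wrist','wrist7')
```

```text
t 7.7 pl [-107.6    7.4] z 0.0343 F [ 1.07 -2.81 -0.48] M [-0.366 -0.152  0.075] Ftan -3.01 Fx 0.02 rxF 0.324 +M 0.398 w 0.601
t 7.75 pl [-107.5    7.4] z 0.0343 F [ 1.54 -2.06 -0.38] M [-0.336 -0.158 -0.002] Ftan -2.47 Fx 0.72 rxF 0.26 +M 0.258 w 0.604
```

Run:
```python
from h import *
arc([2,4,6,8,10],20.5,7.6)
```

```text
2 [np.float64(-0.3), np.float64(4.0), 0, 2]
4 [np.float64(-0.8), np.float64(7.7), 0, 4]
6 [np.float64(-1.4), np.float64(11.4), 0, 6]
8 [np.float64(-2.1), np.float64(15.1), 0, 8]
10 [np.float64(-3.0), np.float64(18.8), 0, 10]
```

>>> {"name": "move_arm", "arguments": {"steps": [[-0.3,3.8,0,2,60],[-0.8,7.5,0,4,60],[-1.4,11.2,0,6,60],[-2.2,15,0,8,60]]}}

```text
time: 8.2
tool_pos: [0.5462, -0.0014, 0.0344]
tcp_rot: [-0.347, 3.122, -0.002]
wrist_force: [2.0, -3.5, -1.5]
width: 0.599
```

Run:
```python
from h import *
stt(12.5); bot.read_camera('wrist'); s=stt(12.5); print(tooldelta([0,0,0],102.5,s)[1:])
```

```text
t 8.2 pl [-107.3    6.9] z 0.0344 F [ 2.   -3.5  -1.53] M [-0.635 -0.307  0.074] Ftan -3.85 Fx 1.2 rxF 0.405 +M 0.478 w 0.599
t 8.25 pl [-107.4    7.6] z 0.0343 F [ 1.51 -2.78 -0.76] M [-0.414 -0.193  0.075] Ftan -3.04 Fx 0.88 rxF 0.32 +M 0.395 w 0.598
(np.float64(0.1), np.float64(102.61681482026711))
```

>>> {"name": "move_arm", "arguments": {"steps": [[-0.3,3.7,0,2,60],[-0.8,7.5,0,4,60],[-1.4,11.2,0,6,60],[-2.1,15,0,8,60]]}}

```text
time: 8.65
tool_pos: [0.545, 0.0137, 0.0344]
tcp_rot: [-0.13, 3.138, -0.001]
wrist_force: [2.0, -4.0, -1.1]
width: 0.6
```

Run:
```python
from h import *
stt(4.5); bot.read_camera('wrist'); s=stt(4.5); print(tooldelta([0,0,0],94.5,s)[1:])
```

```text
t 8.65 pl [-107.3    7.1] z 0.0344 F [ 2.05 -3.96 -1.1 ] M [-0.668 -0.328  0.052] Ftan -4.1 Fx 1.73 rxF 0.428 +M 0.48 w 0.6
t 8.7 pl [-107.5    7.8] z 0.0343 F [ 1.36 -2.36 -1.37] M [-0.439 -0.299  0.071] Ftan -2.46 Fx 1.17 rxF 0.256 +M 0.327 w 0.601
(np.float64(0.1), np.float64(94.6472191783365))
```

>>> {"name": "move_arm", "arguments": {"steps": [[-0.3,3.7,0,2,60],[-0.8,7.5,0,4,60],[-1.4,11.2,0,6,60],[-2.1,15,0,8,60]]}}

```text
time: 9.1
tool_pos: [0.5459, 0.0285, 0.0344]
tcp_rot: [0.088, 3.139, -0.002]
wrist_force: [2.5, -5.8, -1.7]
width: 0.602
```

Run:
```python
from h import *
stt(-3.5); bot.read_camera('wrist'); s=stt(-3.5); print(tooldelta([0,0,0],86.5,s)[1:])
```

```text
t 9.1 pl [-107.2    7. ] z 0.0344 F [ 2.5  -5.76 -1.67] M [-0.921 -0.39   0.084] Ftan -5.6 Fx 2.85 rxF 0.581 +M 0.664 w 0.602
t 9.15 pl [-107.3    7.6] z 0.0344 F [ 1.97 -3.83 -0.61] M [-0.665 -0.341  0.139] Ftan -3.7 Fx 2.2 rxF 0.38 +M 0.52 w 0.602
(np.float64(0.2), np.float64(86.69329212933106))
```

The torque is rising (0.48 free to 0.66 N m), so the pad now bears. From here I'll take smaller steps.

>>> {"name": "move_arm", "arguments": {"steps": [[-0.3,3.7,0,2,60],[-0.8,7.5,0,4,60]]}}

```text
time: 9.35
tool_pos: [0.5472, 0.0357, 0.0344]
tcp_rot: [0.197, 3.134, -0.002]
wrist_force: [2.4, -5.8, -2.1]
width: 0.602
```

Run:
```python
from h import *
stt(-7.5); bot.read_camera('wrist'); s=stt(-7.5); print(tooldelta([0,0,0],82.5,s)[1:])
```

```text
t 9.35 pl [-107.1    6.8] z 0.0344 F [ 2.36 -5.82 -2.08] M [-1.029 -0.479  0.088] Ftan -5.46 Fx 3.1 rxF 0.564 +M 0.652 w 0.602
t 9.4 pl [-107.2    7.4] z 0.0344 F [ 2.34 -4.22 -1.39] M [-0.778 -0.356  0.11 ] Ftan -3.87 Fx 2.87 rxF 0.394 +M 0.504 w 0.601
(np.float64(0.2), np.float64(82.7124389700588))
```

>>> {"name": "move_arm", "arguments": {"steps": [[-0.3,3.7,0,2,60],[-0.8,7.5,0,4,60]]}}

```text
time: 9.6
tool_pos: [0.5489, 0.0427, 0.0344]
tcp_rot: [0.306, 3.126, -0.003]
wrist_force: [2.5, -8.0, -1.6]
width: 0.598
```

Run:
```python
from h import *
stt(-11.5); c=shot('wrist','wrist8'); s=stt(-11.5); print(tooldelta([0,0,0],78.5,s)[1:])
```

```text
t 9.6 pl [-107.1    6.5] z 0.0344 F [ 2.46 -7.95 -1.64] M [-1.239 -0.448  0.168] Ftan -7.3 Fx 3.99 rxF 0.756 +M 0.924 w 0.598
t 9.65 pl [-107.1    7.1] z 0.0344 F [ 2.63 -6.11 -1.67] M [-0.992 -0.328  0.138] Ftan -5.46 Fx 3.79 rxF 0.558 +M 0.696 w 0.6
(np.float64(0.2), np.float64(78.7208738700456))
```

>>> {"name": "move_arm", "arguments": {"steps": [[-0.3,3.7,0,2,60],[-0.8,7.5,0,4,60]]}}

```text
time: 9.85
tool_pos: [0.5507, 0.0497, 0.0343]
tcp_rot: [0.415, 3.114, -0.004]
wrist_force: [1.6, -8.4, 0.5]
width: 0.601
```

Run:
```python
from h import *
stt(-15.5)
for i in range(4): bot.read_camera('wrist'); s=stt(-15.5)
print(tooldelta([0,0,0],74.5,s)[1:])
```

```text
t 9.85 pl [-107.3    6.2] z 0.0343 F [ 1.62 -8.41  0.52] M [-1.45  -0.237  0.128] Ftan -7.67 Fx 3.81 rxF 0.8 +M 0.927 w 0.601
t 9.9 pl [-107.4    6.8] z 0.0344 F [ 0.63 -7.77 -1.45] M [-1.135 -0.204  0.15 ] Ftan -7.32 Fx 2.68 rxF 0.768 +M 0.918 w 0.6
t 9.95 pl [-107.5    6.7] z 0.0343 F [ 0.75 -7.   -0.59] M [-1.037 -0.202  0.129] Ftan -6.55 Fx 2.59 rxF 0.686 +M 0.816 w 0.597
t 10.0 pl [-107.5    6.7] z 0.0343 F [ 0.67 -6.81 -0.45] M [-1.055 -0.23   0.106] Ftan -6.39 Fx 2.46 rxF 0.67 +M 0.776 w 0.597
t 10.05 pl [-107.5    6.7] z 0.0343 F [ 1.13 -5.82  0.27] M [-1.026 -0.218  0.139] Ftan -5.3 Fx 2.64 rxF 0.552 +M 0.691 w 0.603
(np.float64(0.4), np.float64(74.88928150097922))
```

In-motion torque is about 0.93 N m against 0.48 free, so about 75 N of clamp force. That sits inside the 50–100 N window, so I'll stop here. Next: back off, lift clear, and measure the pliers.

>>> {"name": "move_arm", "arguments": {"steps": [[0,-3,0,0,60],[0,-5,0,0,62],[0,-5,-25,0,62],[0,-5,-60,0,62],[0,-5,-80,0,62],[0,-5,-80,0,62]]}}

```text
time: 10.65
tool_pos: [0.5519, 0.0471, 0.1181]
tcp_rot: [0.416, 3.108, 0.004]
wrist_force: [0.3, -0.8, -0.1]
width: 0.619
```

```bash
cat >> h.py <<'E'
def fixedline(c,rows,lo,hi,z=.046,wmin=10,wmax=16):
    F=[]
    for r,row in zip(rows,handles(c,rows)):
        for a,b,p,q in row:
            w=np.linalg.norm(p-q)*1000
            if a>lo and b<hi and wmin<w<wmax: F.append((p+q)/2)
    F=np.array(F); vx,vy,x0,y0=cv2.fitLine(F.astype(np.float32),cv2.DIST_HUBER,0,1e-4,1e-4).ravel()
    d=np.array([vx,vy]); d=d if d@(STUB-F.mean(0))>0 else -d
    return np.degrees(np.arctan2(d[1],d[0])),((F.mean(0)-STUB)@np.array([-d[1],d[0]]))*1000,len(F),F
E
python3 - <<'E'
from h import *
import pickle
s=stt(-15.5); c=shot('wrist','wrist9'); pickle.dump(c,open('w9.pkl','wb'))
for r,row in zip(range(60,260,15),handles(c,range(60,260,15))):
    print(r,[(a,b,inpl(p,-15),inpl(q,-15)) for a,b,p,q in row if 180<a<360])
E
```

```text
t 10.65 pl [-105.6    4.1] z 0.1181 F [ 0.35 -0.8  -0.11] M [ 0.016  0.016 -0.021] Ftan -0.68 Fx 0.55 rxF 0.069 +M 0.048 w 0.619
60 []
75 [(np.int64(221), np.int64(244), array([-202.3,  -30.6]), array([-202.2,  -15.7]))]
90 []
105 [(np.int64(225), np.int64(244), array([-184.6,  -29.1]), array([-184.5,  -16.3])), (np.int64(270), np.int64(286), array([-184.5,   -0.4]), array([-184.4,   10.5]))]
120 [(np.int64(226), np.int64(246), array([-175.4,  -28.9]), array([-175.3,  -15.4])), (np.int64(270), np.int64(289), array([-175.3,   -0.5]), array([-175.2,   12.4]))]
135 [(np.int64(228), np.int64(247), array([-165.9,  -28.1]), array([-165.9,  -15. ])), (np.int64(270), np.int64(290), array([-165.8,   -0.6]), array([-165.8,   13.1]))]
150 [(np.int64(229), np.int64(249), array([-156.2,  -28. ]), array([-156.2,  -14. ])), (np.int64(271), np.int64(290), array([-1.561e+02, -1.000e-01]), array([-156. ,   13.2]))]
165 [(np.int64(232), np.int64(250), array([-146.3,  -26.4]), array([-146.2,  -13.6])), (np.int64(272), np.int64(291), array([-146.1,    0.5]), array([-146.1,   14. ]))]
180 [(np.int64(235),
[... 197 characters left out ...]
4,  -24.6]), array([-125.4,  -11.5])), (np.int64(273), np.int64(292), array([-125.3,    1. ]), array([-125.2,   14.8]))]
210 [(np.int64(239), np.int64(256), array([-114.6,  -23. ]), array([-114.5,  -10.4])), (np.int64(274), np.int64(291), array([-114.4,    1.6]), array([-114.4,   14.2]))]
225 [(np.int64(241), np.int64(261), array([-103.4,  -22. ]), array([-103.3,   -7.1])), (np.int64(275), np.int64(291), array([-103.3,    2.2]), array([-103.2,   14.3]))]
240 [(np.int64(243), np.int64(292), array([-91.9, -21. ]), array([-91.7,  15.1]))]
255 [(np.int64(245), np.int64(274), array([-80., -20.]), array([-79.9,   2. ])), (np.int64(276), np.int64(292), array([-79.9,   2.8]), array([-79.8,  15.2]))]
```

Run:
```python
from h import *
import pickle
c=pickle.load(open('w9.pkl','rb'))
for f,ty,dz in (('wrist6',26.6,-.0841),('wrist7',20.5,-.0838),('wrist8',-11.3,-.0837),('wrist9',-15.1,0)):
    d=dict(c); d['pixels']=cv2.imread(f'pics/{f}.png')[:,:,::-1].copy(); d['xyz']=c['xyz']+[0,0,dz]
    rows=range(105,235,5)
    for lo,hi in ((195,268),(262,335)):
        a,o,n,F=fixedline(d,rows,lo,hi); print(f,round(a+15.1,2),'=>handle yaw',round(a+15.1+ty,2),n)
s=bot.read_state(); print(tooldelta([0,0,0],75,s))
```

```text
wrist6 1.33 =>handle yaw 27.93 26
wrist6 -1.26 =>handle yaw 25.34 25
wrist7 2.05 =>handle yaw 22.55 26
wrist7 -0.49 =>handle yaw 20.01 25
wrist8 1.62 =>handle yaw -9.68 26
wrist8 -0.05 =>handle yaw -11.35 25
wrist9 5.16 =>handle yaw -9.94 25
wrist9 1.92 =>handle yaw -13.18 26
(array([ 519. , -190.3,  114.1]), np.float64(-0.2), np.float64(74.7573628435241))
```

Run:
```python
from h import *
import pickle
c=pickle.load(open('w9.pkl','rb'))
hsv=cv2.cvtColor(c['pixels'],cv2.COLOR_RGB2HSV)
o=((hsv[...,0]<16)&(hsv[...,1]>215)&(hsv[...,2]>150)).astype(np.uint8)
n,l,st,ce=cv2.connectedComponentsWithStats(o)
for i in range(1,n):
    if st[i,4]>20: print(st[i],ce[i].round(1))
P=cloud(c)
vs,us=np.where((o>0)&(abs(np.arange(560)[None]-262)<15)&(abs(np.arange(420)[:,None]-144)<25))
z=P[vs,us]; top=z[:,2]>.064; print(len(z),z[:,2].max(),[inpl(p,-11.7) for p in (z[top].mean(0),z[top].min(0),z[top].max(0))])
for u,v in ((us.min()-.5,vs.min()-.5),(us.max()+.5,vs.min()-.5),(us.min()-.5,vs.max()+.5),(us.max()+.5,vs.max()+.5)): print(u,v,inpl(ray(c,u,v,.068),-11.7),inpl(ray(c,u,v,.055),-11.7))
a,oo,n,F=fixedline(c,range(105,235,5),195,268); 
for f in F[::6]: print('fixed',inpl(f,-11.7))
cv2.imwrite('pics/tab9.png',cv2.resize(c['pixels'][90:200,210:310][:,:,::-1],None,fx=5,fy=5,interpolation=cv2.INTER_CUBIC))
```

```text
2 0.06706927369948767 [array([-155.1,    5.9]), array([-155.3,    5.8]), array([-154.8,    6.1])]
264.5 154.5 [-155.8    5.7] [-154.2    5.1]
265.5 154.5 [-155.8    6.3] [-154.2    5.8]
264.5 156.5 [-154.6    5.6] [-153.    5.]
265.5 156.5 [-154.6    6.2] [-152.9    5.7]
fixed [-185.6  -12.1]
fixed [-166.9  -12. ]
fixed [-147.1  -11.6]
fixed [-126.2  -10.8]
fixed [-104.    -8.6]
```

Run:
```python
from h import *
import pickle
c=pickle.load(open('w9.pkl','rb'))
for u,v in ((258,143),(262.5,143),(267,143),(262,129),(263,157.6)): print(inpl(ray(c,u,v,.068),-11.7))
s=bot.read_state()
for z in (.1,.053): print(tooldelta(G(-163,-26,-11.7,z),78.3,s))
```

```text
[-162.8    2.4]
[-162.6    5. ]
[-162.4    7.7]
[-170.6    5.4]
[-154.     4.7]
(array([ 54.2, -40.1,  15.7]), np.float64(-3.5), np.float64(74.7573628435241))
(array([ 54.4, -40.2,  62.7]), np.float64(-3.5), np.float64(74.7573628435241))
```

The tab is at pliers (−163, +4), as described. I'll bring the shut fingers to its fixed-handle side, above the handles.

>>> {"name": "move_arm", "arguments": {"steps": [[30,-22,0,-3.5,30],[54,-40,0,-3.5,0],[54,-40,5,-3.5,0],[54,-40,30,-3.5,0],[54,-40,50,-3.5,0],[54,-40,62,-3.5,0],[54,-40,62,-3.5,0]]}}

```text
time: 11.4
tool_pos: [0.4843, 0.0224, 0.0494]
tcp_rot: [-0.321, -3.119, 0.0]
wrist_force: [-0.3, -0.4, -1.1]
width: 0.0
```

Run:
```python
from h import *
stt(-11.7); c=shot('wrist','wrist10'); c=shot('side')
cv2.imwrite('pics/side10.png',cv2.resize(c['pixels'][120:260,170:350][:,:,::-1],None,fx=4.2,fy=4.2,interpolation=cv2.INTER_CUBIC))
```

```text
t 11.4 pl [-166.2  -26.8] z 0.0494 F [-0.26 -0.45 -1.13] M [-0.013  0.022 -0.008] Ftan -0.49 Fx -0.16 rxF 0.078 +M 0.07 w 0.0
```

The shut fingers are at (280,275), left of the orange tab (345,280), and hang above the fixed handle. I'll raise 5 mm and sweep towards the tab.

>>> {"name": "move_arm", "arguments": {"steps": [[-3,0,-5,0,0],[-3,4,-5,0,0],[-3,8,-5,0,0],[-3,12,-5,0,0],[-3,15,-5,0,0],[-3,17,-5,0,0],[-3,19,-5,0,0]]}}

```text
time: 12.2
tool_pos: [0.4933, 0.0403, 0.0572]
tcp_rot: [-0.321, -3.125, 0.0]
wrist_force: [-1.0, -0.3, 0.4]
width: 0.001
```

Run:
```python
from h import *
stt(-11.7); c=shot('wrist','wrist11')
```

```text
t 12.2 pl [-161.    -7.5] z 0.0572 F [-1.   -0.3   0.45] M [-0.085  0.023 -0.035] Ftan -0.5 Fx -0.92 rxF 0.073 +M 0.038 w 0.001
```

>>> {"name": "move_arm", "arguments": {"steps": [[-1,2,2,0,0],[-1,4,2,0,0],[-1,6,2,0,0],[-1,8,2,0,0],[-1,10,2,0,0]]}}

```text
time: 12.75
tool_pos: [0.4963, 0.0499, 0.0551]
tcp_rot: [-0.322, -3.125, -0.0]
wrist_force: [-0.6, -0.4, 0.7]
width: -0.001
```

Run:
```python
from h import *
stt(-11.7); c=shot('wrist','wrist12')
```

```text
t 12.75 pl [-160.     2.5] z 0.0551 F [-0.62 -0.38  0.69] M [-0.122  0.071 -0.047] Ftan -0.5 Fx -0.53 rxF 0.081 +M 0.035 w -0.001
```

The tab is being deflected (now at (315,265), over the moving handle), but the handles are still closed. I'll keep pushing.

>>> {"name": "move_arm", "arguments": {"steps": [[0,2,0,0,0],[0,4,0,0,0],[0,6,0,0,0],[0,8,0,0,0],[0,8,0,0,0]]}}

```text
time: 13.3
tool_pos: [0.4984, 0.0578, 0.0554]
tcp_rot: [0.321, 3.125, 0.0]
wrist_force: [-0.4, 0.6, 0.7]
width: 0.003
```

Run:
```python
from h import *
stt(-11.7); c=shot('wrist','wrist13')
```

```text
t 13.3 pl [-159.6   10.7] z 0.0554 F [-0.39  0.62  0.7 ] M [ 0.037 -0.006 -0.008] Ftan 0.53 Fx -0.51 rxF -0.078 +M -0.087 w 0.003
```

The pliers sprang open: the fixed handle is at (200,240) and the moving one, with its tab, at (345,240). I'll lift and measure again.

>>> {"name": "move_arm", "arguments": {"steps": [[0,-2,-10,0,0],[0,-4,-50,0,0],[-30,-10,-100,0,40],[-60,-15,-130,0,40],[-60,-15,-130,0,40],[-60,-15,-130,0,40]]}}

```text
time: 13.95
tool_pos: [0.5554, 0.0301, 0.1876]
tcp_rot: [0.323, 3.121, 0.001]
wrist_force: [-0.9, 0.5, -0.9]
width: 0.399
```

Run:
```python
from h import *
import pickle
stt(-11.7); c=shot('wrist','wrist14'); pickle.dump(c,open('w14.pkl','wb'))
```

```text
t 13.95 pl [-98.1  -4.8] z 0.1876 F [-0.86  0.5  -0.89] M [0.067 0.054 0.033] Ftan 0.32 Fx -0.94 rxF -0.036 +M -0.003 w 0.399
```

Run:
```python
from h import *
import pickle
c=pickle.load(open('w14.pkl','rb'))
a,o,n,F=fixedline(c,range(105,230,4),225,278); print('handle yaw',a,'off',o,n); 
for f in F[::5]: print(f.round(4),inpl(f,-11.7))
im=c['pixels'][225:325,235:335][:,:,::-1]; cv2.imwrite('pics/w14c.png',cv2.resize(im,None,fx=6,fy=6,interpolation=cv2.INTER_CUBIC))
```

```text
handle yaw -3.0020654 off -7.1161797125230875 17
[0.47   0.0174] [-179.2  -34.6]
[0.4865 0.0165] [-162.8  -32.2]
[0.5036 0.0156] [-145.9  -29.6]
[0.5324 0.0143] [-117.5  -25. ]
```

Run:
```python
from h import *
import pickle
c=pickle.load(open('w14.pkl','rb'))
for u,v in ((264,178),(291,213)): p=ray(c,u,v,.045); print('link',p,inpl(p,-4.5))
s=bot.read_state()
h=lambda d,z:[STUB[0]-d*np.cos(np.radians(3)), 0.0156-(0.6525-d-0.5036)*np.tan(np.radians(3)),z]
print(h(.137,.034)); 
for z in (.1,.034): print(tooldelta(h(.137,z),87,s))
```

```text
link [0.53496375 0.02111032 0.045     ] [-117.7   -3.1]
link [0.57260881 0.03864917 0.045     ] [-81.5  17.3]
[np.float64(0.5156877537386233), np.float64(0.014976347426531814), 0.034]
(array([ 33.8, -22.8,  85.5]), np.float64(-8.8), np.float64(78.20838926409637))
(array([ 33.7, -22.8, 151.5]), np.float64(-8.8), np.float64(78.20838926409637))
```

>>> {"name": "move_arm", "arguments": {"steps": [[18,-11,40,-8.5,45],[37,-23,85,-8.8,45],[37,-23,100,-8.8,45],[37,-23,105,-8.8,45],[37,-23,105,-8.8,45]]}}

```text
time: 14.5
tool_pos: [0.5112, 0.0159, 0.0788]
tcp_rot: [-0.081, -3.137, -0.0]
wrist_force: [0.2, 0.0, -0.1]
width: 0.45
```

Run:
```python
from h import *
import pickle
s=stt(-3); c=shot('wrist','wrist15'); print(tooldelta([0.5126,0.0151,.034],87,s))
a,o,n,F=fixedline(c,range(60,220,4),190,300); print('handle yaw',a,'off',o,n, F[0],F[-1])
```

```text
t 14.5 pl [-141.2   -6.5] z 0.0788 F [ 0.15  0.04 -0.06] M [ 0.002 -0.024  0.026] Ftan 0.05 Fx 0.15 rxF -0.005 +M 0.021 w 0.45
(array([-1.6, -0.7, 44.8]), np.float64(0.1), np.float64(87.05448147064617))
handle yaw -4.988716 off -13.422095776110437 20 [0.4444025  0.01929179] [0.49345997 0.01565307]
```

The fixed handle (u≈277) is centred between the pads (238 and 318) and parallel to them. I'll descend and grip it.

>>> {"name": "move_arm", "arguments": {"steps": [[0,-0.5,22,0,45],[0,-0.5,40,0,45],[0,-0.5,44,0,45],[0,-0.5,44,0,30],[0,-0.5,44,0,15],[0,-0.5,44,0,5],[0,-0.5,44,0,5],[0,-0.5,44,0,5]], "newtons": 30}}

```text
time: 15.35
tool_pos: [0.5144, 0.0152, 0.0379]
tcp_rot: [0.081, 3.137, 0.0]
wrist_force: [-0.5, 0.8, 5.2]
width: 0.129
```

Run:
```python
from h import *
s=stt(-3); c=shot('scene')
cv2.imwrite('pics/scene16.png',cv2.resize(c['pixels'][190:300,215:345][:,:,::-1],None,fx=5.5,fy=5.5,interpolation=cv2.INTER_CUBIC)[:600,:800])
```

```text
t 15.35 pl [-137.9   -7.1] z 0.0379 F [-0.54  0.85  5.22] M [ 0.078  0.043 -0.073] Ftan 0.82 Fx -0.59 rxF -0.117 +M -0.19 w 0.129
```

>>> {"name": "move_arm", "arguments": {"steps": [[0,0,-1.5,0,5],[0,1.5,-1.5,1,5],[0,3.5,-1.5,2,5],[0,5.5,-1.5,3,5],[0,5.5,-1.5,3,5],[0,5.5,-1.5,3,5]]}}

```text
time: 16.0
tool_pos: [0.5131, 0.0207, 0.0379]
tcp_rot: [-0.163, -3.137, 0.0]
wrist_force: [-2.0, -2.0, 3.1]
width: 0.128
```

```bash
sed -i 's/^STUB=.*/STUB=np.array([0.6525,0.0172])/' h.py
python3 - <<'E'
from h import *
s=stt(-6); bot.read_camera('wrist'); s=stt(-6)
c=shot('scene')
cv2.imwrite('pics/scene17.png',cv2.resize(c['pixels'][240:285,265:315][:,:,::-1],None,fx=12,fy=12,interpolation=cv2.INTER_CUBIC)[:600,:800])
E
```

```text
t 16.0 pl [-139.   -11.1] z 0.0379 F [-1.97 -1.96  3.06] M [-0.392  0.087 -0.094] Ftan -2.16 Fx -1.75 rxF 0.28 +M 0.187 w 0.128
t 16.05 pl [-139.   -11.1] z 0.0379 F [ 0.18 -2.14  4.02] M [-0.35   0.152 -0.094] Ftan -2.11 Fx 0.4 rxF 0.298 +M 0.204 w 0.127
```

>>> {"name": "move_arm", "arguments": {"steps": [[0,0,-2,0,5],[3,0.1,-2,0,5],[6,0.2,-2,0,5],[9,0.3,-2,0,5],[12,0.3,-2,0,5]]}}

```text
time: 16.6
tool_pos: [0.5004, 0.0223, 0.0393]
tcp_rot: [-0.163, -3.136, -0.0]
wrist_force: [1.0, -0.1, -4.1]
width: 0.13
```

Run:
```python
from h import *
s=stt(-6); c=shot('scene')
cv2.imwrite('pics/scene18.png',cv2.resize(c['pixels'][235:285,255:315][:,:,::-1],None,fx=12,fy=12,interpolation=cv2.INTER_CUBIC)[:600,:800])
```

```text
t 16.6 pl [-151.8  -10.8] z 0.0393 F [ 1.01 -0.05 -4.06] M [-0.114  0.061 -0.014] Ftan 0.05 Fx 1.01 rxF 0.003 +M -0.011 w 0.13
```

The pliers are sliding off freely, so I'll continue the pull.

>>> {"name": "move_arm", "arguments": {"steps": [[4,0.1,0.5,0,5],[8,0.2,0.5,0,5],[12,0.3,0.5,0,5],[17,0.4,0.5,0,5],[22,0.6,0.5,0,5],[28,0.7,0.5,0,5],[34,0.9,0.5,0,5],[40,1,0.5,0,5],[40,1,0.5,0,5]]}}

```text
time: 17.55
tool_pos: [0.4601, 0.0274, 0.039]
tcp_rot: [-0.163, -3.136, 0.0]
wrist_force: [-0.8, -0.0, -3.8]
width: 0.125
```

Run:
```python
from h import *
s=stt(-6); c=shot('scene')
cv2.imwrite('pics/scene19.png',cv2.resize(c['pixels'][190:300,215:345][:,:,::-1],None,fx=5.5,fy=5.5,interpolation=cv2.INTER_CUBIC)[:600,:800])
```

```text
t 17.55 pl [-192.4   -9.9] z 0.039 F [-0.8  -0.02 -3.77] M [-0.15   0.271 -0.048] Ftan -0.1 Fx -0.8 rxF 0.011 +M -0.037 w 0.125
```

The pliers are clear of the stub, with about 30 mm of gap. I'll lower slightly, release and lift away.

>>> {"name": "move_arm", "arguments": {"steps": [[0,0,1,0,5],[0,0,1,0,15],[0,0,1,0,30],[0,0,1,0,40],[0,0,1,0,40],[0,0,-15,0,40],[0,0,-50,0,40],[0,0,-100,0,40],[0,0,-150,0,40],[-20,0,-180,0,40],[-20,0,-180,0,40]]}}

```text
time: 18.7
tool_pos: [0.4873, 0.0251, 0.2262]
tcp_rot: [0.163, 3.124, 0.001]
wrist_force: [0.1, -0.1, -0.5]
width: 0.401
```

Run:
```python
from h import *
import pickle
s=stt(-6); c=shot('wrist','wrist20'); pickle.dump(c,open('w20.pkl','wb')); c=shot('side'); pickle.dump(c,open('side20.pkl','wb'))
cv2.imwrite('pics/side20.png',cv2.resize(c['pixels'][140:260,150:340][:,:,::-1],None,fx=4.2,fy=4.2,interpolation=cv2.INTER_CUBIC))
c=shot('scene','scene20'); pickle.dump(c,open('scene20.pkl','wb'))
```

```text
t 18.7 pl [-165.1   -9.4] z 0.2262 F [ 0.1  -0.15 -0.51] M [-0.021  0.006  0.014] Ftan -0.14 Fx 0.12 rxF 0.024 +M 0.038 w 0.401
```

Run:
```python
from h import *
import pickle
c=pickle.load(open('w20.pkl','rb')); P=cloud(c)
for n,(u,v) in {'knob':(278,95),'fx':(277,130),'fx2':(277,180),'fx3':(277,225),'mov':(355,140),'jaw':(283,255)}.items():
    print(n,np.median(P[v-2:v+3,u-2:u+3].reshape(-1,3),0).round(4))
for n in('side','scene'):
    d=pickle.load(open(n+'20.pkl','rb')); Q=cloud(d)
    hsv=cv2.cvtColor(d['pixels'],cv2.COLOR_RGB2HSV)
    m=(hsv[...,1]<60)&(hsv[...,2]>90)&(Q[...,0]>.39)&(Q[...,0]<.6)&(abs(Q[...,1]-.03)<.06)&(Q[...,2]>.02)
    for lo in np.arange(.39,.6,.03):
        k=m&(Q[...,0]>=lo)&(Q[...,0]<lo+.03)
        if k.sum()>4: print(n,round(lo,2),k.sum(),np.percentile(Q[k][:,2],[50,95]).round(4))
im=c['pixels'][285:345,245:325][:,:,::-1]; cv2.imwrite('pics/w20c.png',cv2.resize(im,None,fx=9,fy=9,interpolation=cv2.INTER_CUBIC))
```

```text
knob [0.3984 0.0342 0.0456]
fx [0.4304 0.0299 0.0473]
fx2 [0.4798 0.0247 0.0474]
fx3 [0.5288 0.0195 0.0471]
mov [0.448  0.1055 0.0473]
jaw [0.5646 0.0224 0.0466]
side 0.39 76 [0.0422 0.0467]
side 0.42 135 [0.0468 0.4188]
side 0.45 452 [0.3987 0.5381]
side 0.48 316 [0.3225 0.5365]
side 0.51 141 [0.0437 0.0483]
side 0.54 129 [0.0456 0.0479]
side 0.57 113 [0.0431 0.0476]
scene 0.39 20 [0.0469 0.0493]
scene 0.42 21 [0.0495 0.0515]
scene 0.45 43 [0.0509 0.6096]
scene 0.48 311 [0.3225 0.5908]
scene 0.51 274 [0.4005 0.5735]
scene 0.54 101 [0.0491 0.0522]
scene 0.57 126 [0.0473 0.0508]
```

The pliers lie flat and open (tops at 47 mm all along). The stub's edges look a few degrees off the yaw I expected, so I'll check the shaft's angle close up in case it turned back on release.

Run:
```python
from h import *
s=bot.read_state(); print(tooldelta([0.6645,0.017,.125],78.3,s))
```

```text
(array([-183.8,   10.9,   93.2]), np.float64(5.7), np.float64(84.03720947943263))
```

>>> {"name": "move_arm", "arguments": {"steps": [[-50,3,0,2,40],[-100,6,20,4,40],[-150,9,50,5.7,40],[-184,11,80,5.7,40],[-184,11,100,5.7,40],[-184,11,100,5.7,40],[-184,11,100,5.7,40]]}}

```text
time: 19.55
tool_pos: [0.663, 0.0172, 0.1165]
tcp_rot: [-0.318, -3.119, 0.001]
wrist_force: [0.5, 0.4, 1.6]
width: 0.403
```

Run:
```python
from h import *
import pickle
s=stt(-11.7); print(tooldelta([0,0,0],78.3,s)); c=shot('wrist','wrist21'); pickle.dump(c,open('w21.pkl','wb'))
print(proj(c,[0.6525,0.0172,.051]))
```

```text
t 19.55 pl [10.3  2.1] z 0.1165 F [0.49 0.43 1.55] M [-0.002  0.03  -0.067] Ftan 0.52 Fx 0.39 rxF 0.005 +M -0.063 w 0.403
(array([ 645.1, -150.6,  120.6]), np.float64(0.0), np.float64(78.34342079254968))
[275.8294717  211.96569427]
```

```bash
python3 - <<'E'
from h import *
import pickle
c=pickle.load(open('w21.pkl','rb'))
im=c['pixels'][180:255,230:320][:,:,::-1].astype(np.float32)
im=np.clip(im*1.6,0,255).astype(np.uint8)
cv2.imwrite('pics/w21c.png',cv2.resize(im,None,fx=8,fy=8,interpolation=cv2.INTER_LANCZOS4))
E
python3 - <<'E'
from h import *
import pickle
c=pickle.load(open('w9.pkl','rb'))
im=c['pixels'][300:375,230:320][:,:,::-1].astype(np.float32)
A=cv2.resize(np.clip(im*2.2,0,255).astype(np.uint8),None,fx=4.4,fy=4.4,interpolation=cv2.INTER_LANCZOS4)
c=pickle.load(open('w14.pkl','rb'))
im=c['pixels'][260:335,240:330][:,:,::-1].astype(np.float32)
B=cv2.resize(np.clip(im*2.2,0,255).astype(np.uint8),None,fx=4.4,fy=4.4,interpolation=cv2.INTER_LANCZOS4)
cv2.imwrite('pics/cmp.png',np.hstack([A,B]))
c=pickle.load(open('wrist1.pkl','rb'))
im=c['pixels'][205:255,240:300][:,:,::-1].astype(np.float32)
cv2.imwrite('pics/w1s.png',cv2.resize(np.clip(im*2.2,0,255).astype(np.uint8),None,fx=11,fy=11,interpolation=cv2.INTER_LANCZOS4))
E
python3 - <<'E'
from h import *
import pickle
def enh(f,r,cc,k,g=0.6):
    c=pickle.load(open(f,'rb')); im=c['pixels'][r[0]:r[1],cc[0]:cc[1]][:,:,::-1].astype(np.float32)
    im=255*np.clip((im-15)/110,0,1)**g
    return cv2.resize(im.astype(np.uint8),None,fx=k,fy=k,interpolation=cv2.INTER_CUBIC)
A=enh('w9.pkl',(325,365),(252,292),14); 
cv2.imwrite('pics/w9s.png',A)
E
```

```text
(no output)
```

The shaft's present yaw bears on how much clamp force is left, so I'll take a closer and more precise look.

>>> {"name": "move_arm", "arguments": {"steps": [[0,0,15,-5,40],[4,0,35,-5,40],[4,0,42,-5,40],[4,0,42,-5,40],[4,0,42,-5,40]]}}

```text
time: 20.1
tool_pos: [0.6624, 0.0179, 0.079]
tcp_rot: [0.182, 3.134, 0.0]
wrist_force: [-0.5, 0.7, 0.2]
width: 0.401
```

Run:
```python
from h import *
import pickle
s=stt(-6.7); print(tooldelta([0,0,0],83.3,s)[1:]); c=shot('wrist','wrist22'); pickle.dump(c,open('w22.pkl','wb'))
u,v=proj(c,[0.6525,0.0172,.051]).astype(int); print(u,v)
im=c['pixels'][v-40:v+40,u-50:u+50][:,:,::-1].astype(np.float32)
im=255*np.clip((im-15)/110,0,1)**.7
cv2.imwrite('pics/w22c.png',cv2.resize(im.astype(np.uint8),None,fx=7.5,fy=7.5,interpolation=cv2.INTER_CUBIC))
```

```text
t 20.1 pl [9.7 1.8] z 0.079 F [-0.48  0.72  0.23] M [ 0.023  0.042 -0.042] Ftan 0.66 Fx -0.56 rxF 0.007 +M -0.035 w 0.401
(np.float64(0.0), np.float64(83.33587712248851))
275 231
```

Run:
```python
from h import *
import pickle
c=pickle.load(open('w22.pkl','rb')); s=bot.read_state()
Mt=R.from_rotvec(s['tcp_rot']).as_matrix(); Mc=R.from_rotvec(c['attitude']).as_matrix()
Rtc=Mt.T@Mc; ttc=Mt.T@(c['xyz']-s['tool_pos'])
def cam(pos,rot):
    M=R.from_rotvec(rot).as_matrix(); d=dict(c); d['xyz']=np.array(pos)+M@ttc; d['attitude']=R.from_matrix(M@Rtc).as_rotvec(); return d
c9=pickle.load(open('w9.pkl','rb')); k=cam([0.5519,0.0471,0.1181],[0.416,3.108,0.004]); print('chk',(k['xyz']-c9['xyz'])*1000)
data={'wrist6':([0.5546,-0.0296,0.034],[0.727,-3.056,-0.001],(200,275,28,80)),
'wrist8':([0.5489,0.0427,0.0344],[0.306,3.126,-0.003],(190,250,28,80)),
'wrist9':([0.5519,0.0471,0.1181],[0.416,3.108,0.004],(210,255,60,100)),
'wrist10':([0.4843,0.0224,0.0494],[-0.321,-3.119,0],(285,335,170,215)),
'wrist11':([0.4933,0.0403,0.0572],[-0.321,-3.125,0],(245,295,155,205)),
'wrist12':([0.4963,0.0499,0.0551],[-0.322,-3.125,0],(215,262,155,205)),
'wrist13':([0.4984,0.0578,0.0554],[0.321,3.125,0],(160,210,160,210)),
'wrist14':([0.5554,0.0301,0.1876],[0.323,3.121,0.001],(225,258,65,98))}
for n,(p,r,b) in data.items():
    k=cam(p,r); im=cv2.imread(f'pics/{n}.png'); hsv=cv2.cvtColor(im,cv2.COLOR_BGR2HSV)
    m=np.zeros(im.shape[:2],bool); m[b[2]:b[3],b[0]:b[1]]=((hsv[...,1]<45)&(hsv[...,2]>70))[b[2]:b[3],b[0]:b[1]]
    rows=[(v,np.where(m[v])[0]) for v in range(b[2],b[3])]
    w=max(len(x) for _,x in rows); sel=[(v,x.min(),x.max()) for v,x in rows if len(x)>.85*w]
    v=np.mean([q[0] for q in sel]); u=np.mean([(q[1]+q[2])/2 for q in sel])
    K=ray(k,u,v,.044)[:2]; d=STUB-K
    print(n,(round(u,1),round(v,1)),K.round(4),'r',round(np.hypot(*d)*1000,1),'knob bearing',round(np.degrees(np.arctan2(d[1],d[0])),2))
```

```text
chk [-0.32333732  0.01647209 -0.09896901]
wrist6 (np.float64(238.5), np.float64(55.5)) [ 0.4766 -0.0864] r 204.1 knob bearing 30.5
wrist8 (np.float64(218.5), np.float64(56.5)) [0.4513 0.0383] r 202.3 knob bearing -6.0
wrist9 (np.float64(232.5), np.float64(77.0)) [0.4514 0.0445] r 202.9 knob bearing -7.73
wrist10 (np.float64(308.1), np.float64(192.0)) [0.4493 0.0436] r 204.9 knob bearing -7.41
wrist11 (np.float64(269.2), np.float64(179.0)) [0.4498 0.0442] r 204.5 knob bearing -7.6
wrist12 (np.float64(238.4), np.float64(178.5)) [0.4491 0.0393] r 204.6 knob bearing -6.21
wrist13 (np.float64(185.5), np.float64(185.0)) [0.4491 0.021 ] r 203.4 knob bearing -1.07
wrist14 (np.float64(240.7), np.float64(81.5)) [0.4509 0.0198] r 201.6 knob bearing -0.74
```

The shaft has settled at yaw −6.7° (its edges are square to the tool at that yaw). The locked pliers stood steady at −11.6° until the release, so springing open kicked the shaft back about 5°. At roughly 4 N/deg that leaves only about 36–52 N, which is not surely firm. I have plenty of time, so I'll slide the pliers back on, re-lock, tighten further, and flick the lever promptly.

Run:
```python
from h import *
s=bot.read_state()
print(tooldelta([0.4605,0.0272,.105],84,s)); print(tooldelta([0.4605,0.0272,.037],84,s))
```

```text
(array([201.9, -14.2, -26.4]), np.float64(-0.7), np.float64(83.33598015900678))
(array([202.1, -14.2,  41.6]), np.float64(-0.7), np.float64(83.33598015900678))
```

>>> {"name": "move_arm", "arguments": {"steps": [[20,-2,-30,-0.7,40],[65,-5,-40,-0.7,40],[115,-8,-40,-0.7,40],[165,-12,-35,-0.7,40],[202,-14,-20,-0.7,40],[202,-14,0,-0.7,40],[202,-14,15,-0.7,40],[202,-14,15,-0.7,40]]}}

```text
time: 20.95
tool_pos: [0.4583, 0.0274, 0.0618]
tcp_rot: [-0.163, -3.136, 0.0]
wrist_force: [-0.3, 1.1, 0.3]
width: 0.404
```

Run:
```python
from h import *
import pickle
s=stt(-6); c=shot('wrist','wrist23'); pickle.dump(c,open('w23.pkl','wb')); print(tooldelta([0.4605,0.0272,.037],84,s))
```

```text
t 20.95 pl [-194.3  -10.2] z 0.0618 F [-0.26  1.1   0.25] M [-0.012 -0.013 -0.078] Ftan 1.07 Fx -0.37 rxF -0.211 +M -0.29 w 0.404
(array([-2.3,  0. , 24.8]), np.float64(0.0), np.float64(84.03926460813804))
```

The fixed handle (u≈278) is again centred between the pads (240 and 318). I'll descend, grip and slide it back on.

>>> {"name": "move_arm", "arguments": {"steps": [[-1,0,15,0,40],[-1,0,24,0,40],[-1,0,24,0,30],[-1,0,23.5,0,20],[-1,0,22.5,0,5],[-1,0,22,0,5],[-1,0,22,0,5]], "newtons": 30}}

```text
time: 21.7
tool_pos: [0.4606, 0.0273, 0.0404]
tcp_rot: [0.163, 3.137, -0.0]
wrist_force: [0.8, 0.3, -3.8]
width: 0.129
```

Run:
```python
from h import *
s=stt(-6)
```

```text
t 21.7 pl [-191.9  -10. ] z 0.0404 F [ 0.81  0.33 -3.8 ] M [-0.053 -0.121 -0.012] Ftan 0.41 Fx 0.77 rxF -0.071 +M -0.083 w 0.129
```

>>> {"name": "move_arm", "arguments": {"steps": [[-5,-0.1,1,0,5],[-11,-0.2,1,0,5],[-17,-0.4,1,0,5],[-23,-0.5,1,0,5],[-29,-0.6,1,0,5],[-34,-0.7,1,0,5]]}}

```text
time: 22.3
tool_pos: [0.4921, 0.0234, 0.0398]
tcp_rot: [-0.163, -3.132, -0.0]
wrist_force: [-9.4, 1.3, 12.7]
width: 0.124
```

Run:
```python
from h import *
s=stt(-6); c=shot('scene')
cv2.imwrite('pics/scene24.png',cv2.resize(c['pixels'][235:285,255:315][:,:,::-1],None,fx=12,fy=12,interpolation=cv2.INTER_CUBIC)[:600,:800])
```

```text
t 22.3 pl [-160.1  -10.6] z 0.0398 F [-9.39  1.3  12.66] M [0.176 1.585 0.046] Ftan 0.31 Fx -9.47 rxF -0.151 +M -0.104 w 0.124
```

It has caught (Fx −9, Fz +13), probably with a jaw tip on the stub's collar or a corner. I'll back off a little and level out.

>>> {"name": "move_arm", "arguments": {"steps": [[4,0,0,0,5],[9,0,0,0,5],[9,0,0,0,5]]}}

```text
time: 22.65
tool_pos: [0.4859, 0.024, 0.0399]
tcp_rot: [0.163, 3.135, 0.0]
wrist_force: [2.6, -0.6, 1.9]
width: 0.126
```

Run:
```python
from h import *
s=stt(-6); c=shot('side')
cv2.imwrite('pics/side25.png',cv2.resize(c['pixels'][150:240,190:330][:,:,::-1],None,fx=5.6,fy=5.6,interpolation=cv2.INTER_CUBIC))
c=shot('scene')
cv2.imwrite('pics/scene25.png',cv2.resize(c['pixels'][235:285,255:315][:,:,::-1],None,fx=12,fy=12,interpolation=cv2.INTER_CUBIC)[:600,:800])
```

```text
t 22.65 pl [-166.4  -10.7] z 0.0399 F [ 2.58 -0.6   1.89] M [-0.042 -0.35  -0.014] Ftan -0.33 Fx 2.62 rxF 0.083 +M 0.069 w 0.126
```

Laterally the jaws straddle the stub. Gripped at 30 N, the handle pivots nose-down, so the tips catch on the plate or collar. I'll grip harder and lift the whole tool a few millimetres to carry it over.

>>> {"name": "move_arm", "arguments": {"steps": [[1,0,0,0,3],[1,0,0,0,3],[1,0,-2,0,3],[1,0,-4,0,3],[1,0,-4,0,3],[1,0,-4,0,3]], "newtons": 110}}

```text
time: 23.35
tool_pos: [0.482, 0.0242, 0.0419]
tcp_rot: [-0.163, -3.133, 0.0]
wrist_force: [-0.2, 0.3, -4.0]
width: 0.09
```

Run:
```python
from h import *
import pickle
s=stt(-6); c=shot('side'); pickle.dump(c,open('side26.pkl','wb'))
cv2.imwrite('pics/side26.png',cv2.resize(c['pixels'][150:240,190:330][:,:,::-1],None,fx=5.6,fy=5.6,interpolation=cv2.INTER_CUBIC))
Q=cloud(c)
for n in('side','scene'):
    d=shot(n); Q=cloud(d); hsv=cv2.cvtColor(d['pixels'],cv2.COLOR_RGB2HSV)
    m=(hsv[...,1]<60)&(hsv[...,2]>90)&(abs(Q[...,1]-.02)<.03)&(Q[...,2]>.034)&(Q[...,2]<.054)
    for lo in np.arange(.5,.65,.02):
        k=m&(Q[...,0]>=lo)&(Q[...,0]<lo+.02)
        if k.sum()>4: print(n,round(lo,2),k.sum(),np.percentile(Q[k][:,2],[50,90]).round(4))
```

```text
t 23.35 pl [-170.3  -10.9] z 0.0419 F [-0.2   0.28 -3.95] M [-0.026  0.194 -0.017] Ftan 0.26 Fx -0.23 rxF -0.046 +M -0.062 w 0.09
side 0.5 41 [0.0427 0.0477]
side 0.52 55 [0.0427 0.0482]
side 0.54 50 [0.0429 0.0476]
side 0.56 61 [0.0455 0.0477]
side 0.58 79 [0.0453 0.0473]
side 0.6 63 [0.0432 0.0454]
side 0.62 37 [0.0422 0.0447]
side 0.64 24 [0.0482 0.0513]
scene 0.5 19 [0.0502 0.0526]
scene 0.52 32 [0.0481 0.0515]
scene 0.54 45 [0.0484 0.0512]
scene 0.56 60 [0.0493 0.0516]
scene 0.58 80 [0.049  0.0513]
scene 0.6 86 [0.0463 0.0498]
scene 0.62 65 [0.0445 0.0484]
scene 0.64 34 [0.0371 0.0531]
```

>>> {"name": "move_arm", "arguments": {"steps": [[0,0,-2,0,3],[0,0,-3,0,3],[0,0,-3,0,3]]}}

```text
time: 23.8
tool_pos: [0.4844, 0.0241, 0.0464]
tcp_rot: [0.163, 3.137, 0.0]
wrist_force: [-0.3, 0.7, -5.3]
width: 0.095
```

Run:
```python
from h import *
s=stt(-6); bot.read_camera('wrist'); s=stt(-6)
d=shot('scene'); cv2.imwrite('pics/scene27.png',cv2.resize(d['pixels'][235:285,255:315][:,:,::-1],None,fx=12,fy=12,interpolation=cv2.INTER_CUBIC)[:600,:800])
c=shot('side');cv2.imwrite('pics/side27.png',cv2.resize(c['pixels'][165:235,200:310][:,:,::-1],None,fx=7,fy=7,interpolation=cv2.INTER_CUBIC))
```

```text
t 23.8 pl [-167.9  -10.7] z 0.0464 F [-0.28  0.69 -5.32] M [-0.036  0.296  0.018] Ftan 0.65 Fx -0.35 rxF -0.113 +M -0.095 w 0.095
t 23.85 pl [-167.9  -10.7] z 0.0464 F [ 0.09  0.47 -5.26] M [-0.103  0.231 -0.01 ] Ftan 0.47 Fx 0.04 rxF -0.079 +M -0.089 w 0.094
```

>>> {"name": "move_arm", "arguments": {"steps": [[-4,0,0,0,3],[-8,-0.1,0,0,3],[-12,-0.2,0,0,3],[-16,-0.3,0,0,3]]}}

```text
time: 24.35
tool_pos: [0.5008, 0.0221, 0.0464]
tcp_rot: [0.163, 3.137, 0.0]
wrist_force: [0.9, 0.7, -5.3]
width: 0.095
```

Run:
```python
from h import *
s=stt(-6); bot.read_camera('wrist'); s=stt(-6)
d=shot('scene'); cv2.imwrite('pics/scene28.png',cv2.resize(d['pixels'][235:285,255:315][:,:,::-1],None,fx=12,fy=12,interpolation=cv2.INTER_CUBIC)[:600,:800])
```

```text
t 24.35 pl [-151.4  -11. ] z 0.0464 F [ 0.92  0.66 -5.28] M [-0.138  0.274  0.013] Ftan 0.75 Fx 0.84 rxF -0.104 +M -0.092 w 0.095
t 24.4 pl [-150.6  -11. ] z 0.0465 F [ 0.76  1.02 -5.03] M [-0.066  0.185 -0.003] Ftan 1.1 Fx 0.64 rxF -0.158 +M -0.161 w 0.095
```

It slides in freely. I'll finish the insertion, lower and release.

>>> {"name": "move_arm", "arguments": {"steps": [[-4,0,0,0,3],[-8,-0.1,0,0,3],[-12,-0.1,0,0,3],[-12,-0.1,2,0,3],[-12,-0.1,4,0,3],[-12,-0.1,5.5,0,3],[-12,-0.1,5.5,0,3]]}}

```text
time: 25.15
tool_pos: [0.512, 0.0208, 0.0407]
tcp_rot: [0.163, 3.137, -0.0]
wrist_force: [-0.6, 0.7, -2.8]
width: 0.093
```

Run:
```python
from h import *
s=stt(-6); bot.read_camera('wrist'); s=stt(-6)
d=shot('scene'); cv2.imwrite('pics/scene29.png',cv2.resize(d['pixels'][220:285,245:320][:,:,::-1],None,fx=9,fy=9,interpolation=cv2.INTER_CUBIC)[:600,:800])
```

```text
t 25.15 pl [-140.1  -11.1] z 0.0407 F [-0.56  0.73 -2.76] M [-0.113  0.134 -0.027] Ftan 0.66 Fx -0.63 rxF -0.1 +M -0.127 w 0.093
t 25.2 pl [-140.   -11.1] z 0.0409 F [-0.09  0.21 -2.61] M [-0.075  0.159  0.031] Ftan 0.2 Fx -0.11 rxF -0.03 +M 0.001 w 0.094
```

>>> {"name": "move_arm", "arguments": {"steps": [[0,0,2,0,10],[0,0,2,0,25],[0,0,2,0,40],[0,0,2,0,40],[0,0,-30,0,40],[0,0,-60,0,40],[-20,15,-60,1.5,100],[-32,25,-60,1.5,100],[-32,25,-60,1.5,100]], "newtons": 35}}

```text
time: 26.15
tool_pos: [0.5482, 0.0433, 0.101]
tcp_rot: [0.202, 3.134, 0.001]
wrist_force: [-0.6, -1.0, -0.1]
width: 0.891
```

Run:
```python
from h import *
import pickle
s=stt(-7.5); c=shot('wrist','wrist30'); pickle.dump(c,open('w30.pkl','wb'))
for yw,cy in ((-7.5,15),): print(tooldelta(G(-108,cy,yw,.027),yw+90,s))
rows=range(60,240,15)
for r,row in zip(rows,handles(c,rows)):
    print(r,[(a,b,inpl(p,-7.5),inpl(q,-7.5)) for a,b,p,q in row if 150<a<420])
```

```text
t 26.15 pl [-106.8   12.2] z 0.101 F [-0.6  -0.97 -0.09] M [ 0.007 -0.001  0.047] Ftan -1.04 Fx -0.47 rxF 0.117 +M 0.164 w 0.891
(array([ 1.3,  2.7, 74. ]), np.float64(0.1), np.float64(82.63685091528527))
60 []
75 [(np.int64(219), np.int64(244), array([-202. ,  -22.6]), array([-202. ,   -7.7]))]
90 []
105 [(np.int64(221), np.int64(242), array([-185.7,  -22.3]), array([-185.7,   -9.4]))]
120 [(np.int64(221), np.int64(243), array([-177.2,  -22.7]), array([-177.2,   -9. ]))]
135 [(np.int64(222), np.int64(243), array([-168.5,  -22.6]), array([-168.5,   -9.3])), (np.int64(352), np.int64(379), array([-168.6,   55.9]), array([-168.7,   72.8]))]
150 [(np.int64(223), np.int64(244), array([-159.5,  -22.4]), array([-159.5,   -8.9])), (np.int64(354), np.int64(372), array([-159.7,   57.8]), array([-159.7,   69.4])), (np.int64(418), np.int64(439), array([-159.8,   96.9]), array([-159.8,  110.4]))]
165 [(np.int64(225), np.int64(245), array([-150.3,  -21.6]), array([-150.4,   -8.6])), (np.int64(347), np.int64(364), array([-150.5,   54.1]), array([-150.5,   65.2]))]
180 [(np.int64(225), np.int64(246), array([-140.9,  -22. ]), array([-140.9,   -8.2])), (np.int64(334), np.int64(356), array([-141. ,   46.5]), array([-141.1,   61. ]))]
195 [(np.int64(227), np.int64(246), array([-131.2,  -21.2]), array([-131.2,   -8.4])), (np.int64(327), np.int64(349), array([-131.3,   42.6]), array([-131.3,   57.2]))]
210 [(np.int64(228), np.int64(248), array([-121.2,  -21. ]), array([-121.2,   -7.4])), (np.int64(319), np.int64(341), array([-121.3,   37.8]), array([-121.3,   52.7]))]
225 [(np.int64(230), np.int64(258), array([-110.9,  -20.1]), array([-111. ,   -1.1])), (np.int64(312), np.int64(332), array([-111. ,   33.7]), array([-111.1,   47.4]))]
```

Both handles are where predicted (outer faces −20 and +47 mm). I'll descend and squeeze as before.

>>> {"name": "move_arm", "arguments": {"steps": [[1.3,3,30,0,100],[1.3,3,60,0,100],[1.3,3,74,0,100],[1.3,3,74,0,100]]}}

```text
time: 26.6
tool_pos: [0.5418, 0.0452, 0.0234]
tcp_rot: [-0.204, -3.127, 0.001]
wrist_force: [-1.3, -0.7, -0.0]
width: 1.0
```

Run:
```python
from h import *
s=stt(-7.5)
```

```text
t 26.6 pl [-113.4   13.3] z 0.0234 F [-1.3  -0.66 -0.  ] M [ 0.044 -0.007  0.028] Ftan -0.82 Fx -1.2 rxF 0.109 +M 0.137 w 1.0
```

>>> {"name": "move_arm", "arguments": {"steps": [[0,0,-1,0,95],[0,0,-1,0,88],[0,-1.5,-2,0,80],[0,-3.5,-2.5,0,75],[0,-5.5,-3.5,0,70],[0,-7.5,-4.5,0,65],[0,-9.5,-5,0,60],[0,-9.5,-5,0,60]], "newtons": 35}}

```text
time: 27.4
tool_pos: [0.5452, 0.0356, 0.0329]
tcp_rot: [0.204, 3.133, -0.0]
wrist_force: [-1.2, 0.4, 6.6]
width: 0.603
```

Run:
```python
from h import *
s=stt(-7.5); c=shot('wrist','wrist31')
```

```text
t 27.4 pl [-108.8    4.3] z 0.0329 F [-1.24  0.37  6.61] M [0.053 0.206 0.135] Ftan 0.2 Fx -1.27 rxF -0.017 +M 0.119 w 0.603
```

>>> {"name": "move_arm", "arguments": {"steps": [[0,-1,-1.5,0,55],[0,-2,-2,0,50],[0,-2.5,-2.5,0,46],[0,-2.5,-2.5,0,42],[0,-2.5,-2.5,0,38],[0,-2.5,-2.5,0,38],[0,-2.5,-2.5,0,38]], "newtons": 40}}

```text
time: 28.15
tool_pos: [0.5444, 0.0328, 0.035]
tcp_rot: [0.205, 3.134, -0.001]
wrist_force: [-0.8, -5.0, 7.4]
width: 0.418
```

Run:
```python
from h import *
s=stt(-7.5);
```

```text
t 28.15 pl [-109.2    1.4] z 0.035 F [-0.76 -5.03  7.4 ] M [-0.822  0.217 -0.118] Ftan -5.08 Fx -0.1 rxF 0.555 +M 0.437 w 0.418
```

>>> {"name": "move_arm", "arguments": {"steps": [[0,0.5,0,0,50],[0,1,0,0,60],[0,1,0,0,60]]}}

```text
time: 28.45
tool_pos: [0.5433, 0.035, 0.0335]
tcp_rot: [-0.205, -3.133, -0.001]
wrist_force: [0.6, 0.8, 0.2]
width: 0.602
```

Run:
```python
from h import *
import pickle
s=stt(-7.5); c=shot('wrist','wrist32'); pickle.dump(c,open('w32.pkl','wb'))
rows=range(110,250,20)
for r,row in zip(rows,handles(c,rows)):
    print(r,[(a,b,inpl(p,-7.5),inpl(q,-7.5)) for a,b,p,q in row if 190<a<340])
print(fixedline(c,range(105,235,5),195,268)[:3])
```

```text
t 28.45 pl [-110.6    3.4] z 0.0335 F [0.62 0.79 0.23] M [0.039 0.005 0.002] Ftan 0.86 Fx 0.52 rxF -0.097 +M -0.095 w 0.602
110 [(np.int64(213), np.int64(246), array([-185.7,  -22.7]), array([-185.7,   -9.5]))]
130 [(np.int64(213), np.int64(247), array([-178.1,  -23.1]), array([-178.1,   -9.3])), (np.int64(285), np.int64(318), array([-178.1,    5.4]), array([-178.1,   18.8]))]
150 [(np.int64(215), np.int64(248), array([-170.3,  -22.8]), array([-170.3,   -9.1])), (np.int64(284), np.int64(318), array([-170.3,    5. ]), array([-170.3,   19.1]))]
170 [(np.int64(218), np.int64(249), array([-162.2,  -22. ]), array([-162.2,   -8.9])), (np.int64(284), np.int64(317), array([-162.2,    5. ]), array([-162.2,   19. ]))]
190 [(np.int64(219), np.int64(247), array([-153.8,  -22.1]), array([-153.8,   -9.9])), (np.int64(284), np.int64(316), array([-153.8,    5.1]), array([-153.8,   18.9]))]
210 [(np.int64(222), np.int64(249), array([-145.1,  -21.2]), array([-145.1,   -9.3])), (np.int64(284), np.int64(315), array([-145.1,    5.1]), array([-145.1,   18.7]))]
230 [(np.int64(223), np.int64(253), array([-136.1,  -21.3]), array([-136.1,   -7.8])), (np.int64(283), np.int64(314), array([-136. ,    4.7]), array([-136. ,   18.6]))]
(np.float32(-5.9730487), np.float64(-11.37795646494676), 26)
```

Run:
```python
from h import *
d=shot('scene'); A=cv2.resize(d['pixels'][235:285,255:315][:,:,::-1],None,fx=12,fy=12,interpolation=cv2.INTER_CUBIC)[:600,:800]
cv2.imwrite('pics/scene32.png',A)
```

```text
(no output)
```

Locked again: outer faces are about 40 mm apart and the jaws are snug on the stub. I'll swing further, reading the torque at each step.

Run:
```python
from h import *
arc([0,2,4,6,8],-7.5,7.9)
```

```text
0 [np.float64(0.0), np.float64(4.5), 0, 0]
2 [np.float64(-0.3), np.float64(8.3), 0, 2]
4 [np.float64(-0.8), np.float64(12.2), 0, 4]
6 [np.float64(-1.4), np.float64(16.0), 0, 6]
8 [np.float64(-2.2), np.float64(19.8), 0, 8]
```

>>> {"name": "move_arm", "arguments": {"steps": [[0,2,0,0,60],[0,4.5,0,0,60],[-0.3,8.3,0,2,60]]}}

```text
time: 28.85
tool_pos: [0.5451, 0.0415, 0.034]
tcp_rot: [-0.258, -3.13, 0.004]
wrist_force: [0.1, -7.2, -0.6]
width: 0.6
```

Run:
```python
from h import *
stt(-9.5); c=shot('wrist','wrist33'); s=stt(-9.5); print(tooldelta([0,0,0],80.5,s)[1:])
```

```text
t 28.85 pl [-109.9    6.3] z 0.034 F [ 0.1  -7.15 -0.61] M [-1.18  -0.079  0.105] Ftan -7.04 Fx 1.28 rxF 0.766 +M 0.871 w 0.6
t 28.9 pl [-109.8    6.8] z 0.034 F [-0.61 -5.46 -1.1 ] M [-0.869  0.083  0.037] Ftan -5.49 Fx 0.3 rxF 0.601 +M 0.638 w 0.598
(np.float64(-0.0), np.float64(80.45115430733462))
```

>>> {"name": "move_arm", "arguments": {"steps": [[-0.3,3.8,0,2,60],[-0.8,7.6,0,4,60]]}}

```text
time: 29.1
tool_pos: [0.5475, 0.0486, 0.0341]
tcp_rot: [0.368, 3.12, -0.005]
wrist_force: [0.3, -8.3, -1.3]
width: 0.593
```

Run:
```python
from h import *
import pickle
stt(-13.5); c=shot('wrist','wrist34'); pickle.dump(c,open('w34.pkl','wb')); s=stt(-13.5); print(tooldelta([0,0,0],76.5,s)[1:]); print(fixedline(c,range(105,235,5),190,268)[:3])
```

```text
t 29.1 pl [-109.4    6. ] z 0.0341 F [ 0.27 -8.29 -1.33] M [-1.357 -0.091  0.155] Ftan -8.0 Fx 2.2 rxF 0.862 +M 1.016 w 0.593
t 29.15 pl [-109.4    6.5] z 0.0341 F [-0.8  -6.42 -0.83] M [-1.095 -0.08   0.067] Ftan -6.43 Fx 0.72 rxF 0.699 +M 0.766 w 0.598
(np.float64(-0.1), np.float64(76.44895446995585))
(np.float32(-11.90875), np.float64(-11.382047653234345), 26)
```

>>> {"name": "move_arm", "arguments": {"steps": [[-0.3,3.8,0,2,60],[-0.7,6.7,0,3.5,60]]}}

```text
time: 29.35
tool_pos: [0.55, 0.0548, 0.0341]
tcp_rot: [0.463, 3.107, -0.005]
wrist_force: [1.0, -9.3, -1.5]
width: 0.605
```

Run:
```python
from h import *
s=stt(-17); print(tooldelta([0,0,0],73,s)[1:])
# target for flick in the tool frame: pliers yaw ~ -16.5 loaded
for y in (-16.5,): print('tool in pliers frame',inpl(s['tool_pos'],y))
```

```text
t 29.35 pl [-109.    6.] z 0.0341 F [ 0.96 -9.27 -1.54] M [-1.398 -0.131  0.176] Ftan -8.59 Fx 3.63 rxF 0.915 +M 1.091 w 0.605
(np.float64(0.1), np.float64(73.06260892641706))
tool in pliers frame [-109.     6.9]
```

The in-motion torque is about 1.0–1.05 N m, so roughly 90 N. I'll flick the tab now with the left finger.

>>> {"name": "move_arm", "arguments": {"steps": [[0,-2,-16,0,60],[48,-2,-17,0,60],[54,10,-16,0,60],[54,24,-16,0,60],[54,36,-16,0,60],[54,40,-16,0,60],[54,40,-16,0,60]]}}

```text
time: 30.05
tool_pos: [0.5117, 0.1115, 0.0508]
tcp_rot: [0.461, 3.106, 0.001]
wrist_force: [0.4, -0.7, 0.8]
width: 0.601
```

Run:
```python
from h import *
import pickle
stt(-17); c=shot('wrist','wrist35'); pickle.dump(c,open('w35.pkl','wb'))
```

```text
t 30.05 pl [-162.2   49.1] z 0.0508 F [ 0.35 -0.7   0.77] M [-0.002 -0.004  0.007] Ftan -0.57 Fx 0.54 rxF 0.065 +M 0.072 w 0.601
```

Released and sprung open. I'll lift and check the shaft's yaw.

Run:
```python
from h import *
s=bot.read_state()
print(tooldelta([0.6625,0.018,.12],80,s))
```

```text
(array([-171.9,  -44.9,  -69.3]), np.float64(-6.9), np.float64(73.09231544981152))
```

>>> {"name": "move_arm", "arguments": {"steps": [[0,-1,-30,0,60],[0,-2,-80,0,60],[-45,-15,-85,-6.9,45],[-90,-28,-85,-6.9,40],[-135,-40,-80,-6.9,40],[-172,-45,-70,-6.9,40],[-172,-45,-60,-6.9,40],[-172,-45,-50,-6.9,40],[-172,-45,-45,-6.9,40],[-172,-45,-45,-6.9,40]]}}

```text
time: 31.1
tool_pos: [0.659, 0.0179, 0.0937]
tcp_rot: [-0.274, -3.126, 0.0]
wrist_force: [-0.2, 0.4, -0.4]
width: 0.398
```

Run:
```python
from h import *
import pickle
s=stt(-10); print(tooldelta([0,0,0],80,s)[1:]); c=shot('wrist','wrist36'); pickle.dump(c,open('w36.pkl','wb'))
u,v=proj(c,[0.6525,0.0165,.051]).astype(int); print(u,v)
im=c['pixels'][v-40:v+40,u-50:u+50][:,:,::-1].astype(np.float32)
im=255*np.clip((im-15)/110,0,1)**.7
cv2.imwrite('pics/w36c.png',cv2.resize(im.astype(np.uint8),None,fx=7.5,fy=7.5,interpolation=cv2.INTER_CUBIC))
```

```text
t 31.1 pl [6.3 1.8] z 0.0937 F [-0.25  0.4  -0.36] M [ 0.035 -0.034 -0.011] Ftan 0.35 Fx -0.31 rxF 0.003 +M -0.009 w 0.398
(np.float64(-0.0), np.float64(79.97918341880349))
274 228
```

Run:
```python
from h import *
import pickle
c=pickle.load(open('w36.pkl','rb')); s=bot.read_state()
Mt=R.from_rotvec(s['tcp_rot']).as_matrix(); Mc=R.from_rotvec(c['attitude']).as_matrix()
Rtc=Mt.T@Mc; ttc=Mt.T@(c['xyz']-s['tool_pos'])
def cam(pos,rot,im):
    M=R.from_rotvec(rot).as_matrix(); d=dict(c); d['xyz']=np.array(pos)+M@ttc; d['attitude']=R.from_matrix(M@Rtc).as_rotvec(); d['pixels']=cv2.imread(im)[:,:,::-1].copy(); return d
for n,p,r in (('wrist32',[0.5433,0.035,0.0335],[-0.205,-3.133,-0.001]),('wrist33',[0.5451,0.0415,0.034],[-0.258,-3.13,0.004]),('wrist34',[0.5475,0.0486,0.0341],[0.368,3.12,-0.005])):
    k=cam(p,r,f'pics/{n}.png')
    a=fixedline(k,range(105,235,5),185,266)[:3]; b=fixedline(k,range(125,235,5),262,335)[:3]; print(n,a,b,'pliers',round(float(a[0])-1.5,2))
# stub yaw by fit: edges of the top face in w36/w22 from gray levels
for f in ('w22','w36'):
    d=pickle.load(open(f+'.pkl','rb')); u,v=proj(d,[0.6525,0.0165,.051]).astype(int); print(f,u,v,d['pixels'][v-14:v+16:3,u-20:u+20:2].mean(2).astype(int).tolist()[2])
```

```text
wrist32 (np.float32(-5.982866), np.float64(-11.48467463629375), 26) (np.float32(-8.056868), np.float64(10.05859214453976), 22) pliers -7.48
wrist33 (np.float32(-8.390861), np.float64(-12.441316425476389), 26) (np.float32(-10.137262), np.float64(9.645222200705865), 22) pliers -9.89
wrist34 (np.float32(-11.89925), np.float64(-11.348151188296617), 26) (np.float32(-13.721029), np.float64(10.325648635135606), 21) pliers -13.4
w22 274 231 [34, 28, 79, 73, 69, 73, 75, 72, 76, 74, 75, 75, 69, 72, 73, 57, 74, 71, 67, 164]
w36 274 228 [124, 128, 67, 78, 80, 78, 75, 79, 73, 74, 77, 77, 76, 74, 82, 40, 37, 120, 124, 124]
```

After the second release the shaft again sits near −5.5°, so springing open costs several degrees each time. From torque against angle I estimate only about 45±8 N is left. The open jaws still surround the square, so I can use the pliers as an open-ended spanner: take up their play clockwise, read the breakaway torque, and top up with no release kick to follow. First I'll measure the handle.

Run:
```python
from h import *
import pickle
c=pickle.load(open('w36.pkl','rb')); s=bot.read_state()
a=fixedline(c,range(10,145,5),225,275); print(a[:3],a[3][0],a[3][-1])
yaw=float(a[0])-1.5; print('pliers yaw',yaw)
for r,row in zip(range(10,150,20),handles(c,range(10,150,20))): print(r,[(q0,q1,inpl(p,yaw),inpl(q,yaw)) for q0,q1,p,q in row if 220<q0<400])
for z in (.1,.038): print(tooldelta(G(-118,-46,yaw,z),yaw+90,s))
```

```text
(np.float32(-7.367215), np.float64(-10.504224382839961), 24) [0.53156557 0.02223569] [0.59786082 0.01356614]
pliers yaw -8.867215156555176
10 [(np.int64(234), np.int64(256), array([-120.4,  -19.7]), array([-120.1,   -7.6])), (np.int64(346), np.int64(373), array([-119.2,   39.1]), array([-118.9,   53.8]))]
30 [(np.int64(235), np.int64(262), array([-111. ,  -19.7]), array([-110.7,   -4.8])), (np.int64(338), np.int64(362), array([-109.9,   35.2]), array([-109.6,   48.5]))]
50 [(np.int64(237), np.int64(258), array([-101.3,  -19.2]), array([-101.1,   -7.3])), (np.int64(334), np.int64(354), array([-100.2,   33.4]), array([-100. ,   44.7]))]
70 [(np.int64(238), np.int64(259), array([-91.3, -19.2]), array([-91.1,  -7.1])), (np.int64(310), np.int64(345), array([-90.5,  20.4]), array([-90.1,  40.3]))]
90 [(np.int64(240), np.int64(261), array([-81. , -18.7]), array([-80.7,  -6.4])), (np.int64(286), np.int64(336), array([-80.5,   7.1]), array([-79.9,  35.6]))]
110 [(np.int64(241), np.int64(262), array([-70.3, -18.7]), array([-70. ,  -6.2])), (np.int64(285), np.int64(327), array([-69.8,   6.4]), array([-69.3,  30.8]))]
130 [(np.int64(243), np.int64(263), array([-59.2, -18.1]), array([-59.,  -6.])), (np.int64(283), np.int64(318), array([-58.8,   5. ]), array([-58.3,  25.9]))]
(array([124. , -50.4,  -5.1]), np.float64(-1.1), np.float64(79.99097604479998))
(array([123.9, -50.4,  56.9]), np.float64(-1.1), np.float64(79.99097604479998))
```

Run:
```python
from h import *
s=bot.read_state()
for z in (.1,.038): print(tooldelta(G(-106,-46,-12.5,z),77.5,s))
```

```text
(array([114.9, -43.4,  -5.1]), np.float64(2.5), np.float64(79.99097604479998))
(array([114.8, -43.4,  56.9]), np.float64(2.5), np.float64(79.99097604479998))
```

>>> {"name": "move_arm", "arguments": {"steps": [[30,-10,-15,2.5,0],[80,-43,-12,2.5,0],[115,-43,-5,2.5,0],[115,-43,20,2.5,0],[115,-43,45,2.5,0],[115,-43,55,2.5,0],[115,-43,55,2.5,0]]}}

```text
time: 31.85
tool_pos: [0.5391, -0.0045, 0.0395]
tcp_rot: [-0.342, -3.12, 0.0]
wrist_force: [-1.3, -0.6, -0.4]
width: 0.001
```

Run:
```python
from h import *
s=stt(-12.5); bot.read_camera('wrist'); s=stt(-12.5); c=shot('wrist','wrist37'); arc([0,2,4,6,8,10,12],-12.5,-41)
```

```text
t 31.85 pl [-106.   -45.7] z 0.0395 F [-1.34 -0.59 -0.4 ] M [-0.043 -0.001 -0.016] Ftan -0.87 Fx -1.18 rxF 0.038 +M 0.022 w 0.001
t 31.9 pl [-104.7  -45.5] z 0.0405 F [0.34 1.1  1.12] M [-0.043  0.009  0.018] Ftan 1.15 Fx 0.09 rxF -0.116 +M -0.098 w 0.004
0 [np.float64(0.0), np.float64(4.4), 0, 0]
2 [np.float64(1.4), np.float64(8.0), 0, 2]
4 [np.float64(2.6), np.float64(11.7), 0, 4]
6 [np.float64(3.7), np.float64(15.5), 0, 6]
8 [np.float64(4.7), np.float64(19.2), 0, 8]
10 [np.float64(5.5), np.float64(23.0), 0, 10]
12 [np.float64(6.3), np.float64(26.9), 0, 12]
```

>>> {"name": "move_arm", "arguments": {"steps": [[0,4,0,0,0],[1.4,8,0,2,0],[2.6,11.7,0,4,0],[3.7,15.5,0,6,0]]}}

```text
time: 32.35
tool_pos: [0.5415, 0.0109, 0.0416]
tcp_rot: [0.508, 3.098, -0.001]
wrist_force: [-0.6, -3.5, 0.1]
width: 0.002
```

```bash
cat >> h.py <<'E'
def mf(yaw,s=None):
    s=s or bot.read_state(); a=np.radians(yaw+90); M=s['torque']; f=(M[0]*np.sin(a)-M[1]*np.cos(a))/.166
    print('   M-based Ftan',round(f,2),'Mz',round(M[2],3)); return f
E
python3 - <<'E'
from h import *
import pickle
s=stt(-18.5); mf(-18.5); c=shot('wrist','wrist38'); pickle.dump(c,open('w38.pkl','wb')); s=stt(-18.5); mf(-18.5)
a=fixedline(c,range(105,235,5),265,350); print('pliers yaw',a[0]-1.5,a[1:3])
arc([0,2,4,6,8],-18.5,-41.3)
E
```

```text
t 32.35 pl [-103.2  -41.2] z 0.0416 F [-0.64 -3.46  0.06] M [-0.377  0.069 -0.044] Ftan -3.49 Fx 0.49 rxF 0.38 +M 0.337 w 0.002
   M-based Ftan -2.29 Mz -0.044
t 32.4 pl [-103.4  -40.7] z 0.0416 F [-0.38 -1.61  1.13] M [-0.11   0.032  0.075] Ftan -1.64 Fx 0.15 rxF 0.176 +M 0.251 w 0.002
   M-based Ftan -0.69 Mz 0.075
pliers yaw -10.582415 (np.float64(-10.898159711645237), 26)
0 [np.float64(0.0), np.float64(-0.6), 0, 0]
2 [np.float64(1.4), np.float64(3.0), 0, 2]
4 [np.float64(2.6), np.float64(6.7), 0, 4]
6 [np.float64(3.8), np.float64(10.4), 0, 6]
8 [np.float64(4.7), np.float64(14.2), 0, 8]
```

>>> {"name": "move_arm", "arguments": {"steps": [[1.2,3.6,2,2,0],[2.4,7.3,3,4,0],[3.6,11,3,6,0]]}}

```text
time: 32.7
tool_pos: [0.5429, 0.0204, 0.0413]
tcp_rot: [0.666, 3.065, -0.005]
wrist_force: [-4.5, -9.1, 16.2]
width: 0.002
```

Run:
```python
from h import *
import pickle
s=stt(-24.5); mf(-24.5); c=shot('wrist','wrist39'); pickle.dump(c,open('w39.pkl','wb')); s=stt(-24.5); mf(-24.5)
a=fixedline(c,range(105,235,5),265,350); print('pliers yaw',a[0]-1.5,a[1:3])
print(tooldelta([0,0,0],65.5,s)[1:])
```

```text
t 32.7 pl [-101.   -42.5] z 0.0413 F [-4.55 -9.05 16.18] M [-1.451  0.752  0.048] Ftan -10.12 Fx -0.39 rxF 1.006 +M 1.055 w 0.002
   M-based Ftan -9.83 Mz 0.048
t 32.75 pl [-101.2  -41.9] z 0.0413 F [-4.85 -7.69 15.61] M [-1.315  0.821 -0.008] Ftan -9.0 Fx -1.22 rxF 0.86 +M 0.851 w -0.002
   M-based Ftan -9.26 Mz -0.008
pliers yaw -15.686764 (np.float64(-11.08937517285236), 21)
(np.float64(-0.1), np.float64(65.39243263330724))
```

The finger's back rides up on the handle edge (Fz 16 N), which falsifies the torque reading. I'll back off and grip the fixed handle between the pads instead.

>>> {"name": "move_arm", "arguments": {"steps": [[0,-5,-2,0,0],[0,-8,-10,0,0],[0,-8,-40,0,20],[0,-8,-60,0,40],[0,-8,-60,0,40]]}}

```text
time: 33.25
tool_pos: [0.5401, 0.0154, 0.1013]
tcp_rot: [0.666, 3.063, 0.003]
wrist_force: [1.0, 0.1, -0.0]
width: 0.399
```

Run:
```python
from h import *
import pickle
s=stt(-24.5); c=shot('wrist','wrist40'); pickle.dump(c,open('w40.pkl','wb'))
a=fixedline(c,range(100,240,5),225,350); py=a[0]-1.5; print('pliers yaw',py,a[1:3],a[3][0],a[3][-1])
F=a[3]; hy=np.radians(float(a[0])); m=F.mean(0); d=np.array([np.cos(hy),np.sin(hy)])
# point on handle line 138 mm from stub
t=-0.138-(m-STUB)@d; p=m+t*d; print('grip pt',p, 'yaw handle',a[0])
for z in (.075,.04): print(tooldelta([p[0],p[1],z],float(a[0])+90,s))
```

```text
t 33.25 pl [-101.5  -48.3] z 0.1013 F [ 1.    0.11 -0.02] M [ 0.002 -0.066  0.05 ] Ftan 0.52 Fx 0.86 rxF -0.011 +M 0.039 w 0.399
pliers yaw -16.101852 (np.float64(-11.127431432797536), 25) [0.47149485 0.05374568] [0.55157215 0.03198721]
grip pt [0.51615203 0.04122186] yaw handle -14.601852
(array([32.7, 13.5, 26.1]), np.float64(-9.9), np.float64(65.45142618766313))
(array([33. , 13.4, 61.1]), np.float64(-9.9), np.float64(65.45142618766313))
```

>>> {"name": "move_arm", "arguments": {"steps": [[18,7,10,-8,40],[34,13.5,26,-9.9,40],[34,13.5,26,-9.9,40],[34,13.5,45,-9.9,40],[34,13.5,60,-9.9,40],[34,13.5,61,-9.9,40],[34,13.5,60.5,-9.9,25],[34,13.5,59.5,-9.9,12],[34,13.5,58.5,-9.9,4],[34,13.5,58.5,-9.9,4]], "newtons": 50}}

```text
time: 34.3
tool_pos: [0.5119, 0.0416, 0.0391]
tcp_rot: [0.401, 3.115, -0.0]
wrist_force: [0.5, 0.9, -4.2]
width: 0.12
```

Run:
```python
from h import *
s=stt(-14.6); mf(-14.6); s=bot.read_camera('wrist'); s=stt(-14.6); print(tooldelta([0,0,0],75.4,s)[1:]); arc([0,1,2,3,4,5,6],-14.6,inpl(s['tool_pos'],-14.6)[1])
```

```text
t 34.3 pl [-142.2  -11.9] z 0.0391 F [ 0.53  0.92 -4.2 ] M [-0.043 -0.017  0.011] Ftan 1.02 Fx 0.28 rxF -0.142 +M -0.132 w 0.12
   M-based Ftan -0.23 Mz 0.011
t 34.35 pl [-142.3  -11.8] z 0.039 F [ 1.61  1.08 -3.75] M [-0.016 -0.024  0.057] Ftan 1.45 Fx 1.28 rxF -0.191 +M -0.134 w 0.12
(np.float64(-0.1), np.float64(75.34081786259163))
0 [np.float64(0.0), np.float64(0.0), 0, 0]
1 [np.float64(0.2), np.float64(2.5), 0, 1]
2 [np.float64(0.3), np.float64(5.0), 0, 2]
3 [np.float64(0.4), np.float64(7.5), 0, 3]
4 [np.float64(0.5), np.float64(10.0), 0, 4]
5 [np.float64(0.5), np.float64(12.4), 0, 5]
6 [np.float64(0.5), np.float64(14.9), 0, 6]
```

>>> {"name": "move_arm", "arguments": {"steps": [[0.2,2.5,0.5,1,4],[0.3,5,0.5,2,4],[0.4,7.5,0.5,3,4]]}}

```text
time: 34.65
tool_pos: [0.513, 0.0492, 0.0383]
tcp_rot: [-0.485, -3.104, 0.0]
wrist_force: [-0.9, -0.6, -2.9]
width: 0.121
```

Run:
```python
from h import *
s=stt(-17.6); f=mf(-17.6); print('T_M',-f*.1423+s['torque'][2]); bot.read_camera('wrist'); s=stt(-17.6); f=mf(-17.6);print('T_M',-f*.1423+s['torque'][2])
```

```text
t 34.65 pl [-142.7  -11.7] z 0.0383 F [-0.9  -0.56 -2.89] M [-0.13   0.146 -0.015] Ftan -0.8 Fx -0.69 rxF 0.107 +M 0.092 w 0.121
   M-based Ftan -1.01 Mz -0.015
T_M 0.12911694949843364
t 34.7 pl [-142.6  -11.3] z 0.0383 F [-0.76  0.04 -1.4 ] M [-0.081  0.141 -0.066] Ftan -0.19 Fx -0.73 rxF 0.018 +M -0.048 w 0.122
   M-based Ftan -0.72 Mz -0.066
T_M 0.03635212879019681
```

>>> {"name": "move_arm", "arguments": {"steps": [[0.2,2.5,0,1,4],[0.3,5,0,2,4],[0.4,7.5,0,3,4]]}}

```text
time: 35.0
tool_pos: [0.5151, 0.0566, 0.0383]
tcp_rot: [-0.565, -3.09, -0.0]
wrist_force: [-0.7, -0.5, -2.0]
width: 0.123
```

Run:
```python
from h import *
s=stt(-20.6); f=mf(-20.6); print('T_M',-f*.1423+s['torque'][2]); bot.read_camera('wrist'); s=stt(-20.6); f=mf(-20.6);print('T_M',-f*.1423+s['torque'][2])
```

```text
t 35.0 pl [-142.5  -11.5] z 0.0383 F [-0.67 -0.49 -2.04] M [-0.035  0.14   0.072] Ftan -0.7 Fx -0.45 rxF 0.094 +M 0.166 w 0.123
   M-based Ftan -0.49 Mz 0.072
T_M 0.14213582376121633
t 35.05 pl [-142.5  -11.2] z 0.0383 F [-1.27  0.65 -3.12] M [0.008 0.125 0.002] Ftan 0.16 Fx -1.41 rxF -0.038 +M -0.037 w 0.12
   M-based Ftan -0.22 Mz 0.002
T_M 0.033408938256213924
```

>>> {"name": "move_arm", "arguments": {"steps": [[0.2,2.5,0,1,4],[0.3,5,0,2,4],[0.4,7.5,0,3,4]]}}

```text
time: 35.35
tool_pos: [0.5173, 0.0637, 0.0383]
tcp_rot: [-0.646, -3.074, 0.0]
wrist_force: [-1.1, -0.2, -1.8]
width: 0.12
```

Run:
```python
from h import *
import pickle
s=stt(-23.6); f=mf(-23.6); print('T_M',-f*.1423+s['torque'][2]); c=shot('wrist','wrist41'); pickle.dump(c,open('w41.pkl','wb')); s=stt(-23.6); f=mf(-23.6);print('T_M',-f*.1423+s['torque'][2])
d=shot('scene'); cv2.imwrite('pics/scene41.png',cv2.resize(d['pixels'][235:285,255:315][:,:,::-1],None,fx=12,fy=12,interpolation=cv2.INTER_CUBIC)[:600,:800])
```

```text
t 35.35 pl [-142.5  -11.5] z 0.0383 F [-1.06 -0.18 -1.77] M [-0.025  0.171  0.064] Ftan -0.59 Fx -0.9 rxF 0.073 +M 0.137 w 0.12
   M-based Ftan -0.55 Mz 0.064
T_M 0.14196698681101894
t 35.4 pl [-142.5  -11.2] z 0.0382 F [-0.71 -0.05 -1.94] M [ 0.005  0.192 -0.039] Ftan -0.33 Fx -0.63 rxF 0.04 +M 0.001 w 0.118
   M-based Ftan -0.43 Mz -0.039
T_M 0.02306996753643365
```

>>> {"name": "move_arm", "arguments": {"steps": [[0.2,2.5,0,1,4],[0.3,5,0,2,4],[0.4,7.5,0,3,4]]}}

```text
time: 35.75
tool_pos: [0.5198, 0.0706, 0.0382]
tcp_rot: [-0.726, -3.056, 0.0]
wrist_force: [-1.5, -1.6, -1.9]
width: 0.122
```

Run:
```python
from h import *
s=stt(-26.6); f=mf(-26.6); print('T_M',-f*.1423+s['torque'][2]); bot.read_camera('wrist'); s=stt(-26.6); f=mf(-26.6);print('T_M',-f*.1423+s['torque'][2])
```

```text
t 35.75 pl [-142.5  -11.6] z 0.0382 F [-1.51 -1.56 -1.88] M [-0.056  0.31   0.129] Ftan -2.07 Fx -0.66 rxF 0.287 +M 0.417 w 0.122
   M-based Ftan -1.14 Mz 0.129
T_M 0.2915659789000083
t 35.8 pl [-142.6  -11.3] z 0.0382 F [-1.36  0.21 -1.24] M [-0.025  0.274  0.088] Ftan -0.42 Fx -1.31 rxF 0.045 +M 0.133 w 0.118
   M-based Ftan -0.88 Mz 0.088
T_M 0.21276403470289557
```

>>> {"name": "move_arm", "arguments": {"steps": [[0.2,2.5,0,1,4],[0.3,5,0,2,4]]}}

```text
time: 36.0
tool_pos: [0.5217, 0.0752, 0.0382]
tcp_rot: [-0.78, -3.043, 0.0]
wrist_force: [-1.7, -1.2, -1.9]
width: 0.122
```

Run:
```python
from h import *
import pickle
s=stt(-28.6); f=mf(-28.6); print('T_M',-f*.1423+s['torque'][2]); c=shot('wrist','wrist42'); pickle.dump(c,open('w42.pkl','wb')); s=stt(-28.6); f=mf(-28.6);print('T_M',-f*.1423+s['torque'][2])
d=shot('scene'); cv2.imwrite('pics/scene42.png',cv2.resize(d['pixels'][235:285,255:315][:,:,::-1],None,fx=12,fy=12,interpolation=cv2.INTER_CUBIC)[:600,:800])
```

```text
t 36.0 pl [-142.6  -11.7] z 0.0382 F [-1.71 -1.23 -1.86] M [-0.045  0.391  0.194] Ftan -1.9 Fx -0.92 rxF 0.26 +M 0.455 w 0.122
   M-based Ftan -1.36 Mz 0.194
T_M 0.388486313735241
t 36.05 pl [-142.6  -11.3] z 0.0382 F [-1.83  0.42 -1.79] M [-0.07   0.348  0.061] Ftan -0.51 Fx -1.81 rxF 0.052 +M 0.113 w 0.122
   M-based Ftan -1.37 Mz 0.061
T_M 0.2562532492212244
```

>>> {"name": "move_arm", "arguments": {"steps": [[0.2,2.5,0,1,4],[0.3,5,0,2,4]]}}

```text
time: 36.3
tool_pos: [0.5238, 0.0797, 0.0382]
tcp_rot: [-0.833, -3.029, 0.001]
wrist_force: [-3.7, -0.9, -0.8]
width: 0.121
```

Run:
```python
from h import *
s=stt(-30.6); f=mf(-30.6); print('T_M',-f*.1423+s['torque'][2]); bot.read_camera('wrist'); s=stt(-30.6); f=mf(-30.6);print('T_M',-f*.1423+s['torque'][2])
```

```text
t 36.3 pl [-142.6  -11.7] z 0.0382 F [-3.73 -0.89 -0.77] M [-0.093  0.559  0.249] Ftan -2.66 Fx -2.75 rxF 0.347 +M 0.596 w 0.121
   M-based Ftan -2.2 Mz 0.249
T_M 0.5622752670271558
t 36.35 pl [-142.6  -11.4] z 0.0382 F [-3.54 -1.01 -0.98] M [-0.012  0.523  0.125] Ftan -2.67 Fx -2.53 rxF 0.352 +M 0.476 w 0.124
   M-based Ftan -1.66 Mz 0.125
T_M 0.36147440864652647
```

>>> {"name": "move_arm", "arguments": {"steps": [[0.2,2.5,0,1,4],[0.3,5,0,2,4]]}}

```text
time: 36.55
tool_pos: [0.526, 0.0842, 0.0382]
tcp_rot: [-0.885, -3.013, 0.001]
wrist_force: [-4.3, -1.5, -0.1]
width: 0.12
```

Run:
```python
from h import *
import pickle
s=stt(-32.6); f=mf(-32.6); print('T_M',-f*.1423+s['torque'][2]);  d=shot('scene'); pickle.dump(d,open('sc43.pkl','wb')); s=stt(-32.6); f=mf(-32.6);print('T_M',-f*.1423+s['torque'][2])
im=d['pixels'][245:275,270:305][:,:,::-1].astype(np.float32); im=255*np.clip((im-15)/150,0,1)**.7
cv2.imwrite('pics/scene43.png',cv2.resize(im.astype(np.uint8),None,fx=20,fy=20,interpolation=cv2.INTER_CUBIC))
```

```text
t 36.55 pl [-142.6  -11.7] z 0.0382 F [-4.34 -1.53 -0.14] M [-0.118  0.695  0.192] Ftan -3.63 Fx -2.83 rxF 0.484 +M 0.676 w 0.12
   M-based Ftan -2.86 Mz 0.192
T_M 0.598363351498828
t 36.6 pl [-142.6  -11.3] z 0.0382 F [-2.99  0.28 -0.93] M [-0.038  0.613  0.126] Ftan -1.37 Fx -2.67 rxF 0.166 +M 0.292 w 0.119
   M-based Ftan -2.19 Mz 0.126
T_M 0.43661112203295943
```

I need to see whether the shaft is following. I'll release, lift and look.

>>> {"name": "move_arm", "arguments": {"steps": [[0,0,0,0,15],[0,0,0,0,30],[0,0,0,0,40],[0,0,-40,0,40],[-40,0,-70,0,40],[-85,0,-70,0,40],[-125,2,-65,-4,40],[-155,2,-65,-8,40],[-155,2,-60,-8,40],[-155,2,-60,-8,40]]}}

```text
time: 37.6
tool_pos: [0.658, 0.0017, 0.0975]
tcp_rot: [-0.674, -3.068, -0.0]
wrist_force: [0.0, 0.4, -0.1]
width: 0.401
```

Run:
```python
from h import *
import pickle
s=stt(-24.6); print(tooldelta([0,0,0],65.4,s)[1:]); c=shot('wrist','wrist44'); pickle.dump(c,open('w44.pkl','wb'))
u,v=proj(c,[0.6525,0.0165,.051]).astype(int); print(u,v)
im=c['pixels'][v-40:v+40,u-50:u+50][:,:,::-1].astype(np.float32)
im=255*np.clip((im-15)/110,0,1)**.7
cv2.imwrite('pics/w44c.png',cv2.resize(im.astype(np.uint8),None,fx=7.5,fy=7.5,interpolation=cv2.INTER_CUBIC))
```

```text
t 37.6 pl [ 11.5 -11.8] z 0.0975 F [ 0.03  0.43 -0.12] M [-0.045  0.006  0.012] Ftan 0.4 Fx -0.16 rxF 0.003 +M 0.014 w 0.401
(np.float64(-0.2), np.float64(65.22459470762571))
296 218
```

The shaft has not moved (yaw still about −5°). The open jaws just spread over its corners, so the open-spanner idea is out. A better way is to swing the pliers back square and hold the handles squeezed with the gripper, short of over-centre. I then turn the shaft a few degrees and let the handles open slowly against the fingers, so nothing kicks.

Run:
```python
from h import *
s=bot.read_state()
for z in (.085,.0385): print(tooldelta([0.526,0.0842,z],57.3,s))
```

```text
(array([153.4,  19.5,  12.8]), np.float64(8.0), np.float64(65.27581303903072))
(array([153.4,  19.5,  59.3]), np.float64(8.0), np.float64(65.27581303903072))
```

```bash
cat h.py | head -120
python3 - <<'E'
from h import *
stt(-34)
print(tooldelta((0.526,0.0842,0.085),57.4),tooldelta((0.526,0.0842,0.0385),57.4))
E
```

```text
import numpy as np, cv2
from workcell import bot
def shot(name,fn=None):
    c=bot.read_camera(name)
    if fn: cv2.imwrite(f'pics/{fn}.png',cv2.cvtColor(c['pixels'],cv2.COLOR_RGB2BGR))
    return c
from scipy.spatial.transform import Rotation as R
def cloud(c):
    h,w=c['depth'].shape; f=h/2/np.tan(np.radians(c['fovy'])/2)
    v,u=np.mgrid[0:h,0:w]; d=c['depth']
    p=np.stack([(u-c['cx'])/f*d,-(v-c['cy'])/f*d,-d],-1)
    return p@R.from_rotvec(c['attitude']).as_matrix().T+c['xyz']
def ray(c,u,v,z):
    h,w=c['depth'].shape; f=h/2/np.tan(np.radians(c['fovy'])/2)
    r=R.from_rotvec(c['attitude']).as_matrix()@np.array([(u-c['cx'])/f,-(v-c['cy'])/f,-1])
    return c['xyz']+r*(z-c['xyz'][2])/r[2]
def proj(c,P):
    h,w=c['depth'].shape; f=h/2/np.tan(np.radians(c['fovy'])/2)
    q=(np.asarray(P)-c['xyz'])@R.from_rotvec(c['attitude']).as_matrix()
    return np.stack([c['cx']+f*q[...,0]/-q[...,2], c['cy']-f*q[...,1]/-q[...,2]],-1)
def tooldelta(xyz,yaw_y_deg,s=None):
    """shift mm / turn deg in tool frame to bring TCP to xyz with tool y along world angle yaw_y_deg"""
    s=s or bot.rea
[... 2028 characters left out ...]
v2.fitLine(F.astype(np.float32),cv2.DIST_HUBER,0,1e-4,1e-4).ravel()
    d=np.array([vx,vy]); d=d if d@(STUB-F.mean(0))>0 else -d
    return np.degrees(np.arctan2(d[1],d[0])),((F.mean(0)-STUB)@np.array([-d[1],d[0]]))*1000,len(F),F
def mf(yaw,s=None):
    s=s or bot.read_state(); a=np.radians(yaw+90); M=s['torque']; f=(M[0]*np.sin(a)-M[1]*np.cos(a))/.166
    print('   M-based Ftan',round(f,2),'Mz',round(M[2],3)); return f
t 37.65 pl [12.3 -9.7] z 0.0976 F [0.19 0.22 1.1 ] M [-0.057  0.037 -0.003] Ftan 0.29 Fx 0.03 rxF 0.004 +M 0.0 w 0.402
(array([153.4,  19.5,  12.8]), np.float64(7.9), np.float64(65.27581303903072)) (array([153.4,  19.5,  59.3]), np.float64(7.9), np.float64(65.27581303903072))
```

>>> {"name": "move_arm", "arguments": {"steps": [[50,6,0,3,40],[100,13,5,6,40],[140,18,10,8,40],[153.4,19.5,12.8,8,40],[153.4,19.5,35,8,40],[153.4,19.5,58,8,40],[153.4,19.5,59,8,40],[153.4,19.5,58,8,4],[153.4,19.5,57,8,4],[153.4,19.5,57,8,4],[153.4,19.5,57,8,4],[153.4,19.5,57,8,4]], "newtons": 50}}

```text
time: 38.85
tool_pos: [0.527, 0.0839, 0.0418]
tcp_rot: [0.883, 3.014, 0.001]
wrist_force: [-0.6, 1.0, 1.0]
width: 0.114
```

Run:
```python
from h import *
stt(-33); 
p=inpl(bot.read_state()['tool_pos'],-33)
arc([-4,-8,-12,-16,-20,-24,-26,-28],-33,p[1])
```

```text
t 38.85 pl [-141.5  -12.4] z 0.0418 F [-0.56  1.04  1.02] M [0.059 0.222 0.048] Ftan 0.56 Fx -1.04 rxF -0.093 +M -0.045 w 0.114
-4 [np.float64(-1.2), np.float64(-9.8), 0, -4]
-8 [np.float64(-3.1), np.float64(-19.6), 0, -8]
-12 [np.float64(-5.7), np.float64(-29.1), 0, -12]
-16 [np.float64(-8.9), np.float64(-38.5), 0, -16]
-20 [np.float64(-12.8), np.float64(-47.6), 0, -20]
-24 [np.float64(-17.3), np.float64(-56.5), 0, -24]
-26 [np.float64(-19.8), np.float64(-60.8), 0, -26]
-28 [np.float64(-22.4), np.float64(-65.0), 0, -28]
```

>>> {"name": "move_arm", "arguments": {"steps": [[-1.2,-9.8,0,-4,4],[-3.1,-19.6,0,-8,4],[-5.7,-29.1,0,-12,4],[-8.9,-38.5,0,-16,4],[-12.8,-47.6,0,-20,4],[-17.3,-56.5,0,-24,4],[-19.8,-60.8,0,-26,4],[-19.8,-60.8,0,-26,4]]}}

```text
time: 39.65
tool_pos: [0.5113, 0.0213, 0.0419]
tcp_rot: [0.183, 3.135, -0.0]
wrist_force: [-0.1, -0.9, 0.4]
width: 0.115
```

Run:
```python
from h import *
s=stt(-7); M=R.from_rotvec(s['tcp_rot']).as_matrix(); print(np.degrees(np.arctan2(M[1,1],M[0,1]))-90)
shot('wrist','w60'); shot('scene','s60')
```

```text
t 39.65 pl [-140.7  -13.2] z 0.0419 F [-0.06 -0.9   0.45] M [-0.167  0.073  0.069] Ftan -0.9 Fx 0.05 rxF 0.128 +M 0.196 w 0.115
-6.697507117260955
```

View pics/w60.png

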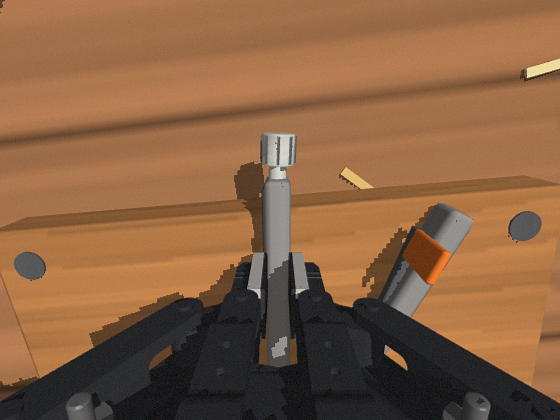

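View pics/s60.png

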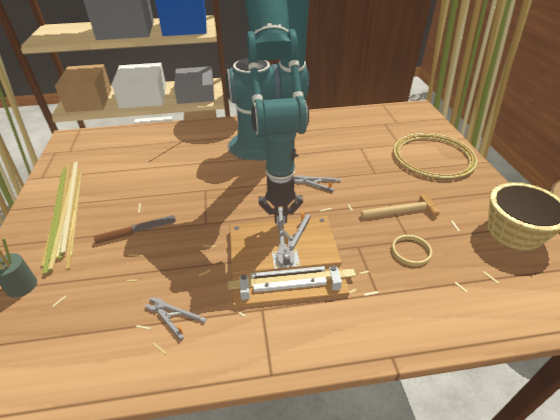

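Run:
```python
from h import *
Y=-8
for z in (0.085,0.027): print(tooldelta(G(-108,15,Y,z),Y+90))
```

```text
(array([-33.2,  29.6, -43.1]), np.float64(1.3), np.float64(83.28548213491739))
(array([-33.1,  29.6,  14.9]), np.float64(1.3), np.float64(83.28548213491739))
```

>>> {"name": "move_arm", "arguments": {"steps": [[0,0,0,0,40],[0,0,0,0,40],[0,0,0,0,40],[0,0,-35,0,40],[-10,15,-43,1,60],[-33.2,29.6,-43,1.3,100],[-33.2,29.6,-43,1.3,100],[-33.2,29.6,-30,1.3,100]]}}

```text
time: 40.55
tool_pos: [0.5489, 0.048, 0.0727]
tcp_rot: [0.216, 3.13, 0.001]
wrist_force: [1.2, -0.3, -0.5]
width: 0.998
```

Run:
```python
from h import *
stt(-8)
c=shot('wrist','w61')
c2=shot('scene','s61'); cv2.imwrite('pics/s61c.png',cv2.resize(cv2.cvtColor(c2['pixels'],cv2.COLOR_RGB2BGR)[190:310,210:370],None,fx=4,fy=4))
```

```text
t 40.55 pl [-106.9   16. ] z 0.0727 F [ 1.17 -0.27 -0.46] M [-0.048  0.017 -0.011] Ftan -0.11 Fx 1.19 rxF -0.008 +M -0.018 w 0.998
```

View pics/w61.png

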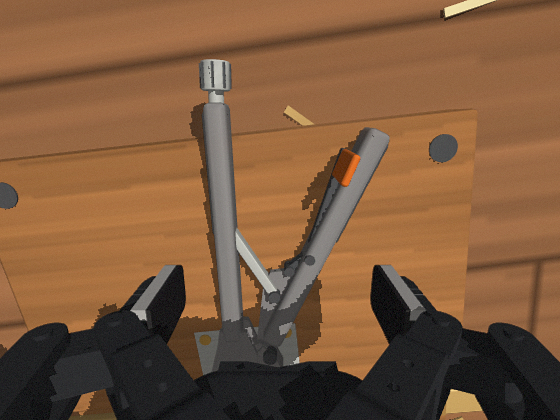

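Run:
```python
from h import *
c=shot('wrist')
print(fixedline(c,range(120,230,4),180,250)[:3])
s=bot.read_state()
print(tooldelta(G(-108,15,-8,0.027),82))
```

```text
(np.float32(-6.4633045), np.float64(-11.380317444910016), 28)
(array([-3.6,  0.4, 41.9]), np.float64(0.0), np.float64(82.03532262727096))
```

>>> {"name": "move_arm", "arguments": {"steps": [[-3.6,0.4,20,0,100],[-3.6,0.4,41,0,100],[-3.6,0.4,41,0,95],[-3.6,-0.5,40,0,88],[-3.6,-1.5,39,0,80],[-3.6,-2.5,38.5,0,75],[-3.6,-3.5,38,0,70],[-3.6,-5,37.5,0,65],[-3.6,-6,37,0,60],[-3.6,-6,37,0,60]], "newtons": 40}}

```text
time: 41.7
tool_pos: [0.55, 0.0407, 0.0356]
tcp_rot: [0.218, 3.133, -0.001]
wrist_force: [-4.4, -1.0, 7.3]
width: 0.603
```

Run:
```python
from h import *
stt(-8);mf(-8)
```

```text
t 41.7 pl [-104.8    9. ] z 0.0356 F [-4.39 -0.95  7.3 ] M [-0.172  0.655  0.02 ] Ftan -1.56 Fx -4.22 rxF 0.201 +M 0.221 w 0.603
   M-based Ftan -1.57 Mz 0.02
```

>>> {"name": "move_arm", "arguments": {"steps": [[0,-1,-1,0,57],[0,-2,-2,0,54],[0,-3,-2.5,0,51],[0,-3,-2.5,0,50]]}}

```text
time: 42.1
tool_pos: [0.5495, 0.0374, 0.037]
tcp_rot: [0.218, 3.134, -0.001]
wrist_force: [-2.4, -5.1, 2.7]
width: 0.504
```

Run:
```python
from h import *
s=stt(-8);mf(-8)
c=shot('wrist','w62')
```

```text
t 42.1 pl [-104.8    5.7] z 0.037 F [-2.39 -5.07  2.69] M [-0.957  0.293 -0.038] Ftan -5.35 Fx -1.66 rxF 0.57 +M 0.532 w 0.504
   M-based Ftan -5.96 Mz -0.038
```

View pics/w62.png

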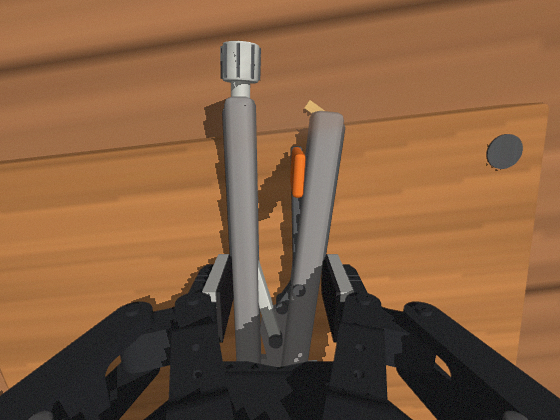

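Run:
```python
from h import *
arc([2,4,6,8,10],-8,5)
```

```text
2 [np.float64(-0.2), np.float64(3.0), 0, 2]
4 [np.float64(-0.6), np.float64(6.6), 0, 4]
6 [np.float64(-1.1), np.float64(10.2), 0, 6]
8 [np.float64(-1.7), np.float64(13.9), 0, 8]
10 [np.float64(-2.5), np.float64(17.4), 0, 10]
```

>>> {"name": "move_arm", "arguments": {"steps": [[0,0,-0.5,0,48],[-0.2,3,-0.5,2,48],[-0.6,6.6,-0.5,4,48],[-0.6,6.6,-0.5,4,48]]}}

```text
time: 42.55
tool_pos: [0.551, 0.0435, 0.0372]
tcp_rot: [0.327, 3.124, -0.003]
wrist_force: [-0.8, -7.1, 0.9]
width: 0.479
```

Run:
```python
from h import *
s=stt(-8);mf(-8)
M=R.from_rotvec(s['tcp_rot']).as_matrix(); print(np.degrees(np.arctan2(M[1,1],M[0,1]))-90)
```

```text
t 42.55 pl [-104.1   11.9] z 0.0372 F [-0.83 -7.07  0.9 ] M [-1.285  0.143  0.046] Ftan -7.11 Fx 0.16 rxF 0.739 +M 0.785 w 0.479
   M-based Ftan -7.79 Mz 0.046
-11.955954753361453
```

>>> {"name": "move_arm", "arguments": {"steps": [[-0.3,1.8,0,1,48],[-0.4,3.6,0,2,48],[-0.6,5.4,0,3,48]]}}

```text
time: 42.85
tool_pos: [0.5527, 0.0478, 0.0373]
tcp_rot: [0.408, 3.114, -0.005]
wrist_force: [-0.8, -10.5, 1.6]
width: 0.478
```

Run:
```python
from h import *
s=stt(-13);mf(-13)
M=R.from_rotvec(s['tcp_rot']).as_matrix(); print(np.degrees(np.arctan2(M[1,1],M[0,1]))-90)
c=shot('wrist','w63'); print(fixedline(c,range(110,240,4),190,290)[:3])
```

```text
t 42.85 pl [-104.1    7.4] z 0.0373 F [ -0.82 -10.51   1.61] M [-1.769  0.182  0.097] Ftan -10.42 Fx 1.56 rxF 1.073 +M 1.17 w 0.478
   M-based Ftan -10.63 Mz 0.097
-14.939758718004654
(np.float32(-14.256601), np.float64(-10.25683595570664), 33)
```

View pics/w63.png

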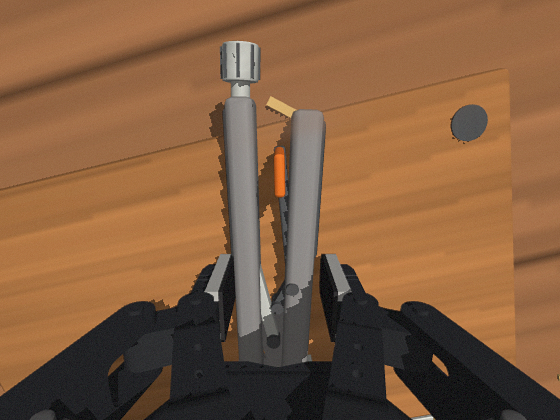

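Run:
```python
from h import *
s=stt(-13);mf(-13)
c=shot('wrist'); print(fixedline(c,range(110,240,4),190,290)[:3])
stt(-13)
```

```text
t 42.9 pl [-104.2    7.6] z 0.0372 F [-0.72 -8.51  0.62] M [-1.671  0.161  0.074] Ftan -8.46 Fx 1.22 rxF 0.872 +M 0.945 w 0.484
   M-based Ftan -10.03 Mz 0.074
(np.float32(-14.265558), np.float64(-9.85948198649809), 33)
t 42.95 pl [-104.2    7.6] z 0.0372 F [-0.94 -8.82  1.19] M [-1.578  0.208  0.071] Ftan -8.81 Fx 1.07 rxF 0.909 +M 0.98 w 0.483
```

>>> {"name": "move_arm", "arguments": {"steps": [[0,-1.5,0,-0.5,48],[0,-3,0,-1,48],[0,-3,0,-1,48]]}}

```text
time: 43.25
tool_pos: [0.5522, 0.0465, 0.0373]
tcp_rot: [0.382, 3.117, -0.0]
wrist_force: [-1.1, -4.7, -0.7]
width: 0.483
```

Run:
```python
from h import *
s=stt(-13);mf(-13)
c=shot('wrist'); print(fixedline(c,range(110,240,4),190,290)[:3])
stt(-13)
```

```text
t 43.25 pl [-104.4    6. ] z 0.0373 F [-1.05 -4.67 -0.69] M [-0.739 -0.079  0.098] Ftan -4.79 Fx 0.03 rxF 0.5 +M 0.598 w 0.483
   M-based Ftan -4.23 Mz 0.098
(np.float32(-13.569847), np.float64(-10.376200152388988), 33)
t 43.3 pl [-104.3    6. ] z 0.0373 F [ 0.04 -5.11 -1.32] M [-0.851 -0.079  0.075] Ftan -4.97 Fx 1.19 rxF 0.511 +M 0.586 w 0.478
```

>>> {"name": "move_arm", "arguments": {"steps": [[0,-1.5,0,-0.5,48],[0,-3,0,-1,48],[0,-3,0,-1,48]]}}

```text
time: 43.6
tool_pos: [0.5512, 0.0442, 0.0374]
tcp_rot: [0.354, 3.121, 0.001]
wrist_force: [0.7, -2.3, -0.6]
width: 0.482
```

Run:
```python
from h import *
s=stt(-13);mf(-13)
c=shot('wrist'); print(fixedline(c,range(110,240,4),190,290)[:3])
stt(-13)
```

```text
t 43.6 pl [-104.8    3.6] z 0.0374 F [ 0.74 -2.31 -0.58] M [-0.273 -0.107  0.069] Ftan -2.09 Fx 1.24 rxF 0.214 +M 0.283 w 0.482
   M-based Ftan -1.46 Mz 0.069
(np.float32(-12.456235), np.float64(-10.750201410535759), 33)
t 43.65 pl [-104.8    3.5] z 0.0374 F [ 0.47 -1.94 -0.03] M [-0.324 -0.172  0.012] Ftan -1.78 Fx 0.89 rxF 0.184 +M 0.196 w 0.48
```

>>> {"name": "move_arm", "arguments": {"steps": [[0,2,0.5,0,54],[0,4.5,1,0,60],[0,7,1.5,0,66],[0,9.5,2,0,72],[0,12,2.5,0,78],[0,14,3,0,84],[0,15,3,0,92],[0,15,3,0,100],[0,15,3,0,100]]}}

```text
time: 44.55
tool_pos: [0.5544, 0.0588, 0.0343]
tcp_rot: [0.354, 3.121, 0.0]
wrist_force: [0.7, 0.4, -0.7]
width: 1.002
```

Run:
```python
from h import *
s=stt(-13);mf(-13)
c=shot('wrist','w64'); print(fixedline(c,range(110,240,4),130,260)[:3])
```

```text
t 44.55 pl [-104.9   18.5] z 0.0343 F [ 0.73  0.43 -0.71] M [-0.01  -0.01  -0.004] Ftan 0.59 Fx 0.61 rxF -0.073 +M -0.077 w 1.002
   M-based Ftan -0.05 Mz -0.004
(np.float32(-12.650746), np.float64(-12.336785482452377), 33)
```

View pics/w64.png

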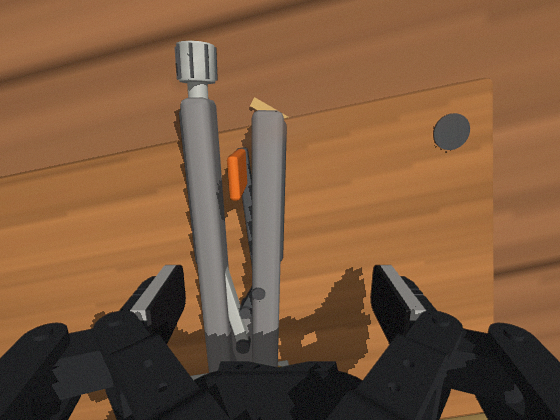

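Run:
```python
from h import *
for z in (0.085,0.1): print(tooldelta([0.6625,0.010,z],76))
c=shot('wrist'); print(fixedline(c,range(110,240,4),130,260)[:3])
```

```text
(array([-116.3,  -23.2,  -50.7]), np.float64(1.0), np.float64(77.04144224840925))
(array([-116.3,  -23.2,  -65.7]), np.float64(1.0), np.float64(77.04144224840925))
(np.float32(-12.282383), np.float64(-11.393418938739153), 33)
```

>>> {"name": "move_arm", "arguments": {"steps": [[0,0,-42,0,100],[-40,-8,-60,0,100],[-85,-16,-66,1,80],[-114,-17,-66,1,60],[-114,-17,-66,1,60],[-114,-17,-66,1,60]]}}

```text
time: 45.25
tool_pos: [0.6614, 0.0162, 0.0997]
tcp_rot: [-0.383, -3.117, -0.0]
wrist_force: [-1.0, -0.0, 0.0]
width: 0.601
```

Run:
```python
from h import *
s=stt(-13)
c=shot('wrist','w65'); print(proj(c,np.array([*STUB,0.051])))
u,v=proj(c,np.array([*STUB,0.051])).astype(int)
im=cv2.cvtColor(c['pixels'],cv2.COLOR_RGB2BGR); cv2.imwrite('pics/w65c.png',cv2.resize(im[max(0,v-70):v+70,max(0,u-95):u+95],None,fx=4,fy=4,interpolation=cv2.INTER_CUBIC)); print(u,v)
```

```text
t 45.25 pl [8.9 1. ] z 0.0997 F [-1.01 -0.01  0.03] M [0.005 0.072 0.039] Ftan -0.24 Fx -0.98 rxF -0.001 +M 0.038 w 0.601
[277.05509604 221.30493425]
277 221
```

View pics/w65c.png

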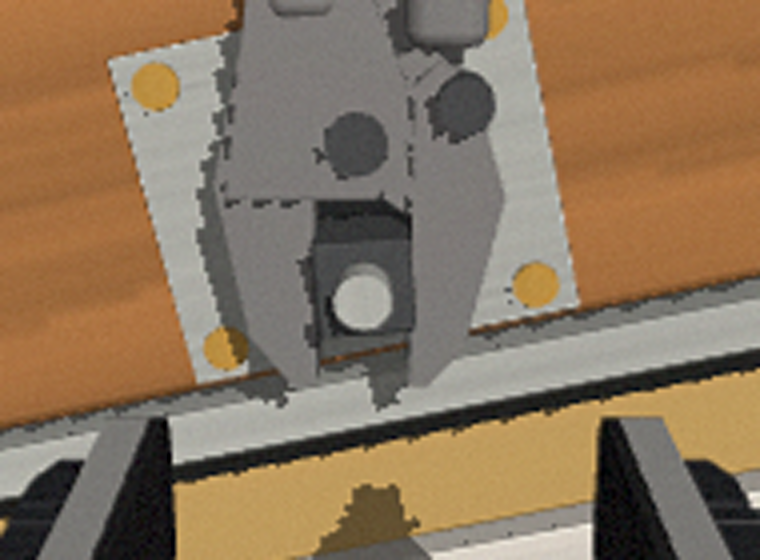

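```bash
python3 - <<'E'
import cv2
im=cv2.imread('pics/w65.png')
cv2.imwrite('pics/w65d.png',cv2.convertScaleAbs(cv2.resize(im[200:242,250:292],None,fx=14,fy=14,interpolation=cv2.INTER_NEAREST),alpha=1.8))
E
ls pics | tail -80 | tr '\n' ' '
```

```text
s61c.png scene0.png scene16.png scene17.png scene18.png scene19.png scene2.png scene20.png scene24.png scene25.png scene27.png scene28.png scene29.png scene32.png scene41.png scene42.png scene43.png scene6.png scenecrop.png side0.png side10.png side20.png side25.png side26.png side27.png side3.png sidecrop.png tab9.png top.png w14c.png w1crop.png w1crop2.png w1s.png w20c.png w21c.png w22c.png w36c.png w44c.png w60.png w61.png w62.png w63.png w64.png w65.png w65c.png w65d.png w9s.png wrist0.png wrist1.png wrist10.png wrist11.png wrist12.png wrist13.png wrist14.png wrist15.png wrist2.png wrist20.png wrist21.png wrist22.png wrist23.png wrist30.png wrist31.png wrist32.png wrist33.png wrist34.png wrist35.png wrist36.png wrist37.png wrist38.png wrist39.png wrist4.png wrist40.png wrist41.png wrist42.png wrist44.png wrist5.png wrist6.png wrist7.png wrist8.png wrist9.png
```

View pics/w65d.png

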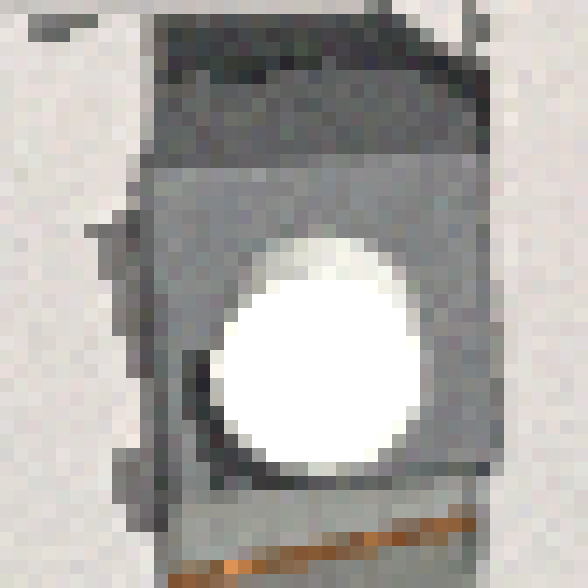

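Run:
```python
from h import *
print(tooldelta(G(-115,8,-13,0.10),77))
```

```text
(array([123. ,   4.8,  -0.3]), np.float64(-1.0), np.float64(76.02878448207723))
```

>>> {"name": "move_arm", "arguments": {"steps": [[45,2,0,0,30],[90,4,0,-1,0],[123,4.8,0,-1,0],[123,4.8,0,-1,0],[123,4.8,0,-1,0]]}}

```text
time: 45.8
tool_pos: [0.5417, 0.0513, 0.1001]
tcp_rot: [-0.352, -3.121, 0.0]
wrist_force: [-0.1, 0.7, 0.6]
width: -0.001
```

Run:
```python
from h import *
stt(-14)
c=shot('wrist','w66'); np.save('w66.npy',c,allow_pickle=True)
hsv=cv2.cvtColor(c['pixels'],cv2.COLOR_RGB2HSV); m=(hsv[...,0]<14)&(hsv[...,1]>190)&(hsv[...,2]>180)
n,l,st,ce=cv2.connectedComponentsWithStats(m.astype(np.uint8))
P=cloud(c)
for i in range(1,n):
    if st[i,4]>60:
        print(st[i],ce[i]); q=P[l==i]; q=q[q[:,2]>.05]; print(q.min(0),q.max(0)); t=q[q[:,2]>.062]; print('tab',inpl(np.median(t,0),-14.0), [inpl(x,-14) for x in t[[0,-1]]])
f=fixedline(c,range(110,240,4),130,260); print(f[:3])
print([inpl(p,-14) for p in f[3][::8]])
```

```text
t 45.8 pl [-115.7    6.3] z 0.1001 F [-0.05  0.73  0.56] M [-0.008 -0.    -0.006] Ftan 0.7 Fx -0.23 rxF -0.079 +M -0.085 w -0.001
[265 156   7  33 159] [268.53459119 173.33333333]
[0.47041566 0.05239982 0.05180371] [0.50762933 0.06681613 0.2420164 ]
tab [-157.4   -0.4] [array([-188.7,    4.1]), array([-149.4,    0.5])]
(np.float32(-11.154432), np.float64(-9.033976316593082), 30)
[array([-191.4,  -17.2]), array([-165.7,  -17.6]), array([-145.8,  -16.6]), array([-124.6,  -15.2])]
```

View pics/w66.png

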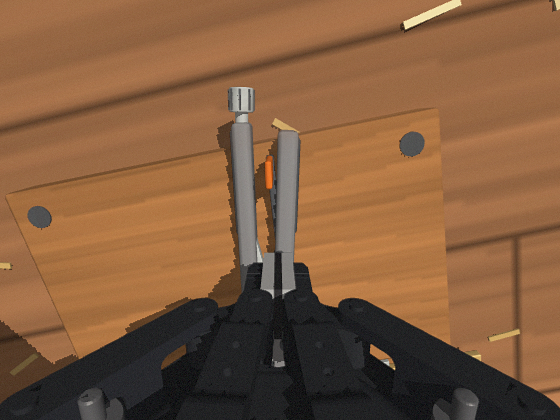

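Run:
```python
from h import *
c=np.load('w66.npy',allow_pickle=True).item()
Y=-13
for z in (.05,.06,.068): print(z, inpl(ray(c,268.5,173,z),Y), inpl(ray(c,265,173,z),Y))
for r in (140,155,173,190,210,230): print(r,[(a,b,inpl(p,Y),inpl(q,Y)) for a,b,p,q in handles(c,[r])[0]])
```

```text
0.05 [-155.     1.9] [-155.    -0.3]
0.06 [-156.8    2.2] [-1.568e+02  1.000e-01]
0.068 [-158.2    2.4] [-158.2    0.5]
140 [(np.int64(230), np.int64(252), array([-174.4,  -21.7]), array([-174.4,   -7.8])), (np.int64(278), np.int64(299), array([-174.4,    7.3]), array([-174.4,   20.6])), (np.int64(401), np.int64(423), array([-174.5,   81.6]), array([-174.6,   95.5]))]
155 [(np.int64(232), np.int64(253), array([-165.4,  -20.8]), array([-165.4,   -7.3])), (np.int64(277), np.int64(299), array([-165.4,    6.7]), array([-165.5,   20.8]))]
173 [(np.int64(233), np.int64(253), array([-154.3,  -20.6]), array([-154.3,   -7.6])), (np.int64(277), np.int64(298), array([-154.3,    6.7]), array([-154.3,   20.4]))]
190 [(np.int64(234), np.int64(253), array([-143.5,  -20.4]), array([-143.5,   -7.8])), (np.int64(277), np.int64(297), array([-143.5,    6.7]), array([-143.5,   20. ]))]
210 [(np.int64(29), np.int64(46), array([-130.1, -152.9]), array([-130.1, -141.3])), (np.int64(236), np.int64(255), array([-130.3,  -19.6]), array([-130.3,   -6.8])), (np.int64(276), np.int64(297), array([-130.3,    6.1]), array([-130.3,   20.3]))]
230 [(np.int64(238), np.int64(256), array([-116.6,  -18.8]), array([-116.6,   -6.4])), (np.int64(276), np.int64(296), array([-116.6,    6.1]), array([-116.6,   19.9]))]
```

Run:
```python
from h import *
for z in (0.075,0.048): print(tooldelta(G(-157,-17,-13,z),77.5))
```

```text
(array([ 43. , -25.4,  25.6]), np.float64(-0.4), np.float64(77.08414968259915))
(array([ 43. , -25.4,  52.6]), np.float64(-0.4), np.float64(77.08414968259915))
```

>>> {"name": "move_arm", "arguments": {"steps": [[43,-25.4,10,0,0],[43,-25.4,35,0,0],[43,-25.4,49,0,0],[43,-25.4,53,0,0],[43,-25.4,56,0,0],[43,-25.4,58,0,0],[43,-25.4,58,0,0]]}}

```text
time: 46.55
tool_pos: [0.4954, 0.0354, 0.0477]
tcp_rot: [-0.353, -3.115, 0.002]
wrist_force: [-24.9, -3.0, 49.3]
width: -0.004
```

Run:
```python
from h import *
stt(-13)
```

```text
t 46.55 pl [-157.2  -17.6] z 0.0477 F [-24.86  -3.02  49.32] M [-0.258  4.324 -0.014] Ftan -8.53 Fx -23.54 rxF 0.928 +M 0.913 w -0.004
```

>>> {"name": "move_arm", "arguments": {"steps": [[0,0,-2.5,0,0],[0,0,-3.5,0,0]]}}

```text
time: 46.75
tool_pos: [0.4981, 0.0356, 0.048]
tcp_rot: [0.354, 3.12, 0.0]
wrist_force: [-3.4, -1.0, 4.2]
width: -0.002
```

Run:
```python
from h import *
stt(-13)
```

```text
t 46.75 pl [-154.6  -16.8] z 0.048 F [-3.43 -0.95  4.18] M [-0.079  0.623  0.029] Ftan -1.7 Fx -3.13 rxF 0.21 +M 0.238 w -0.002
```

>>> {"name": "move_arm", "arguments": {"steps": [[0,0,1.2,0,0],[0,3,1.3,0,0],[0,6,1.3,0,0],[0,9,1.3,0,0]]}}

```text
time: 47.15
tool_pos: [0.5018, 0.0421, 0.048]
tcp_rot: [0.351, 3.117, -0.006]
wrist_force: [-6.0, -11.3, 18.9]
width: -0.001
```

Run:
```python
from h import *
stt(-13)
c=shot('wrist','w67')
```

```text
t 47.15 pl [-152.4   -9.6] z 0.048 F [ -5.99 -11.28  18.93] M [-2.018  1.145 -0.046] Ftan -12.34 Fx -3.3 rxF 1.848 +M 1.803 w -0.001
```

View pics/w67.png

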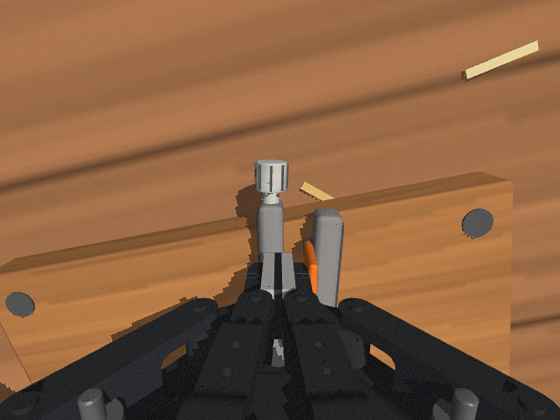

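>>> {"name": "move_arm", "arguments": {"steps": [[-1,2,-0.6,0,0],[-1,5,-0.6,0,0],[-1,8,-0.6,0,0]]}}

```text
time: 47.5
tool_pos: [0.504, 0.0493, 0.0479]
tcp_rot: [0.351, 3.119, -0.007]
wrist_force: [-5.6, -12.5, 15.5]
width: -0.001
```

Run:
```python
from h import *
stt(-13)
c=shot('wrist','w68')
```

```text
t 47.5 pl [-151.9   -2.1] z 0.0479 F [ -5.65 -12.51  15.49] M [-2.196  0.921 -0.059] Ftan -13.46 Fx -2.69 rxF 2.04 +M 1.98 w -0.001
```

View pics/w68.png

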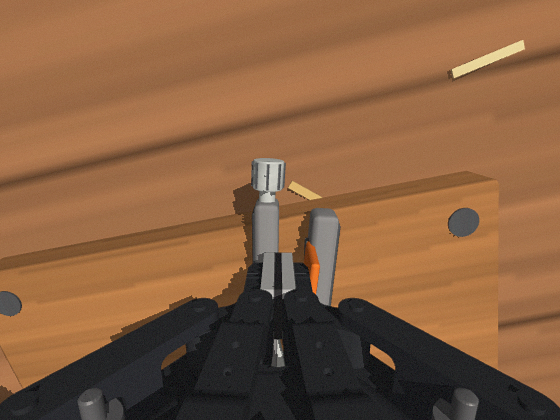

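>>> {"name": "move_arm", "arguments": {"steps": [[0,-2,-2,0,0],[0,-2,-3,0,0]]}}

```text
time: 47.75
tool_pos: [0.5024, 0.05, 0.0488]
tcp_rot: [0.355, 3.119, 0.001]
wrist_force: [-0.2, -0.3, -0.1]
width: -0.002
```

Run:
```python
from h import *
stt(-13)
c=shot('wrist','w69'); Y=-13
for r in (215,225,235,245): print(r,[(a,b,inpl(p,Y),inpl(q,Y)) for a,b,p,q in handles(c,[r])[0]])
```

```text
t 47.75 pl [-153.7   -1.8] z 0.0488 F [-0.23 -0.27 -0.09] M [ 0.026 -0.063 -0.004] Ftan -0.31 Fx -0.17 rxF 0.048 +M 0.044 w -0.002
215 [(np.int64(208), np.int64(233), array([-181.2,  -36.1]), array([-181.2,  -23.7])), (np.int64(351), np.int64(369), array([-181.2,   32.1]), array([-181.2,   41.2])), (np.int64(452), np.int64(473), array([-181.1,   80.4]), array([-181.1,   90.9]))]
225 [(np.int64(206), np.int64(235), array([-176.2,  -37.4]), array([-176.1,  -22.9])), (np.int64(355), np.int64(379), array([-176.1,   34.4]), array([-176.1,   46.5])), (np.int64(446), np.int64(475), array([-176.1,   78.3]), array([-176.1,   92.8]))]
235 [(np.int64(207), np.int64(237), array([-171. ,  -37.3]), array([-171. ,  -22.2])), (np.int64(349), np.int64(379), array([-171. ,   31.9]), array([-170.9,   46.9])), (np.int64(451), np.int64(467), array([-170.9,   81.5]), array([-170.9,   89.8]))]
245 [(np.int64(210), np.int64(238), array([-165.7,  -36.1]), array([-165.7,  -21.9])), (np.int64(348), np.int64(376), array([-165.7,   31.7]), array([-165.7,   46. ]))]
```

Run:
```python
from h import *
print(tooldelta([0.6625,0.014,0.1],80))
```

```text
(array([-164.7,    0.9,  -51.2]), np.float64(-3.0), np.float64(77.01152044668507))
```

>>> {"name": "move_arm", "arguments": {"steps": [[0,0,-35,0,0],[-45,0,-51,-1,0],[-95,0,-51,-2,40],[-140,1,-51,-3,60],[-164.7,1,-51,-3,60],[-164.7,1,-51,-3,60],[-164.7,1,-51,-3,60]]}}

```text
time: 48.5
tool_pos: [0.6608, 0.0143, 0.098]
tcp_rot: [-0.273, -3.128, -0.0]
wrist_force: [-0.9, 1.2, 0.6]
width: 0.598
```

Run:
```python
from h import *
s=stt(-10);M=R.from_rotvec(s['tcp_rot']).as_matrix(); print(np.degrees(np.arctan2(M[1,1],M[0,1]))-90)
c=shot('wrist','w70'); 
u,v=proj(c,np.array([*STUB,0.051])).astype(int); print(u,v)
im=cv2.cvtColor(c['pixels'],cv2.COLOR_RGB2BGR); cv2.imwrite('pics/w70c.png',cv2.convertScaleAbs(cv2.resize(im[v-40:v+34,u-48:u+48],None,fx=8,fy=8,interpolation=cv2.INTER_NEAREST),alpha=1.7))
```

```text
t 48.5 pl [ 8.7 -1.4] z 0.098 F [-0.92  1.19  0.63] M [-0.003  0.003  0.017] Ftan 1.01 Fx -1.11 rxF 0.007 +M 0.024 w 0.598
-9.974827390301513
281 222
```

View pics/w70c.png

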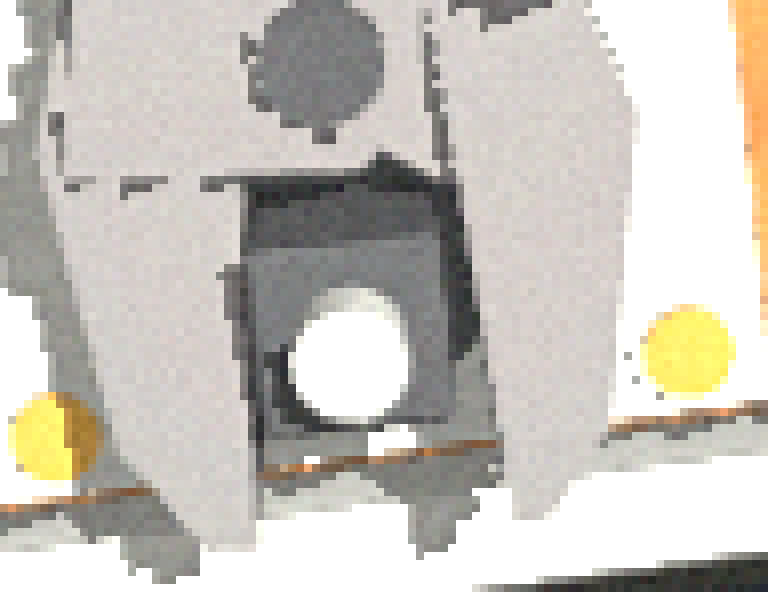

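Run:
```python
from h import *
Y=-8
print(tooldelta(G(-108,14,Y,0.08),Y+90))
```

```text
(array([116.1,  11.8,  18.3]), np.float64(-2.0), np.float64(80.04400998510978))
```

>>> {"name": "move_arm", "arguments": {"steps": [[45,4,0,-1,80],[90,9,5,-2,100],[116,12,16,-2,100],[116,12,18,-2,100],[116,12,18,-2,100]]}}

```text
time: 49.05
tool_pos: [0.547, 0.0464, 0.0807]
tcp_rot: [-0.216, -3.133, 0.0]
wrist_force: [0.6, -0.2, 0.6]
width: 1.0
```

Run:
```python
from h import *
stt(-8)
c=shot('wrist','w71'); f=fixedline(c,range(120,230,4),150,250); print(f[:3])
Y=f[0]-1.5
for r in (200,230,260): print(r,[(a,b,inpl(p,Y),inpl(q,Y)) for a,b,p,q in handles(c,[r])[0]])
```

```text
t 49.05 pl [-108.5   14.3] z 0.0807 F [ 0.57 -0.23  0.6 ] M [ 0.005 -0.007  0.075] Ftan -0.15 Fx 0.6 rxF 0.008 +M 0.083 w 1.0
(np.float32(-5.435638), np.float64(-9.76026882664651), 28)
200 [(np.int64(8), np.int64(30), array([-137.5, -139.3]), array([-137.3, -126. ])), (np.int64(215), np.int64(238), array([-135.5,  -20.3]), array([-135.2,   -6.5])), (np.int64(334), np.int64(358), array([-134.3,   48. ]), array([-134. ,   62.4]))]
230 [(np.int64(219), np.int64(241), array([-117.1,  -19.3]), array([-116.9,   -5.7])), (np.int64(319), np.int64(343), array([-116.1,   39.8]), array([-115.8,   54.5]))]
260 [(np.int64(222), np.int64(243), array([-97.7, -18.9]), array([-97.5,  -5.5])), (np.int64(307), np.int64(326), array([-96.8,  32.8]), array([-96.6,  45. ]))]
```

View pics/w71.png

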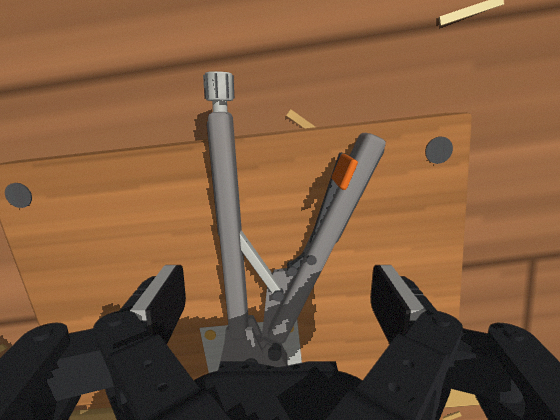

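>>> {"name": "move_arm", "arguments": {"steps": [[0,0,25,0,100],[0,0,48.5,0,100],[0,0,48.5,0,95],[0,-1,47.5,0,88],[0,-2,46.5,0,80],[0,-3,46,0,75],[0,-4.5,45.5,0,70],[0,-6,44.5,0,65],[0,-7.5,43.5,0,60],[0,-9,42.5,0,56],[0,-10,42,0,53],[0,-10,42,0,52]], "newtons": 50}}

```text
time: 50.3
tool_pos: [0.5484, 0.035, 0.04]
tcp_rot: [0.217, 3.132, -0.002]
wrist_force: [0.1, -5.4, 4.7]
width: 0.521
```

Run:
```python
from h import *
stt(-7); mf(-7)
c=shot('wrist','w72'); f=fixedline(c,range(120,230,4),180,280); print(f[:3])
Y=f[0]-1.5
for r in (200,230): print(r,[(a,b,inpl(p,Y),inpl(q,Y)) for a,b,p,q in handles(c,[r])[0]])
arc([2,4,6,8],-7,5)
```

```text
t 50.3 pl [-105.5    5. ] z 0.04 F [ 0.15 -5.42  4.68] M [-1.144  0.046  0.138] Ftan -5.36 Fx 0.81 rxF 0.561 +M 0.699 w 0.521
   M-based Ftan -6.87 Mz 0.138
(np.float32(-6.00724), np.float64(-10.00217374137599), 28)
200 [(np.int64(224), np.int64(253), array([-143. ,  -20.4]), array([-142.9,   -7.2])), (np.int64(303), np.int64(334), array([-142.8,   14.5]), array([-142.7,   28.6]))]
230 [(np.int64(227), np.int64(255), array([-128.9,  -19.9]), array([-128.8,   -6.7])), (np.int64(300), np.int64(329), array([-128.7,   13.4]), array([-128.6,   27. ]))]
2 [np.float64(-0.2), np.float64(3.8), 0, 2]
4 [np.float64(-0.6), np.float64(7.4), 0, 4]
6 [np.float64(-1.1), np.float64(11.1), 0, 6]
8 [np.float64(-1.7), np.float64(14.7), 0, 8]
```

>>> {"name": "move_arm", "arguments": {"steps": [[0,1.8,0,1,52],[-0.2,3.8,0,2,52],[-0.4,5.6,0,3,52],[-0.6,7.4,0,4,52],[-0.6,7.4,0,4,52]]}}

```text
time: 50.85
tool_pos: [0.5499, 0.0415, 0.0397]
tcp_rot: [0.326, 3.123, -0.004]
wrist_force: [0.2, -8.0, 5.6]
width: 0.52
```

Run:
```python
from h import *
stt(-11); mf(-11)
c=shot('wrist','w73'); f=fixedline(c,range(120,230,4),180,290); print(f[:3])
Y=f[0]-1.5
for r in (200,230): print(r,[(a,b,inpl(p,Y),inpl(q,Y)) for a,b,p,q in handles(c,[r])[0]])
stt(-11); mf(-11)
```

```text
t 50.85 pl [-105.4    4.3] z 0.0397 F [ 0.18 -8.    5.6 ] M [-1.579  0.06   0.1  ] Ftan -7.82 Fx 1.71 rxF 0.817 +M 0.916 w 0.52
   M-based Ftan -9.41 Mz 0.1
(np.float32(-10.141682), np.float64(-11.286159646788528), 28)
200 [(np.int64(224), np.int64(252), array([-142.8,  -21.4]), array([-142.8,   -8.6])), (np.int64(284), np.int64(314), array([-142.7,    5.1]), array([-142.7,   18.8]))]
230 [(np.int64(227), np.int64(255), array([-128.7,  -20.8]), array([-128.7,   -7.6])), (np.int64(283), np.int64(312), array([-128.6,    4.6]), array([-128.6,   18.3]))]
t 50.9 pl [-105.4    4.3] z 0.0398 F [ 0.84 -8.87  4.95] M [-1.558  0.022  0.13 ] Ftan -8.55 Fx 2.52 rxF 0.89 +M 1.019 w 0.524
   M-based Ftan -9.24 Mz 0.13
```

>>> {"name": "move_arm", "arguments": {"steps": [[0,0,-1,0,50],[-0.2,1.8,-1.5,1,50],[-0.3,3.4,-1.5,2,50],[-0.3,3.4,-1.5,2,50]]}}

```text
time: 51.3
tool_pos: [0.5508, 0.0451, 0.0403]
tcp_rot: [0.381, 3.116, -0.003]
wrist_force: [3.1, -7.0, -2.3]
width: 0.501
```

Run:
```python
from h import *
stt(-13); mf(-13)
c=shot('wrist','w74'); f=fixedline(c,range(120,230,4),180,290); print(f[:3])
stt(-13); mf(-13)
```

```text
t 51.3 pl [-105.4    4.3] z 0.0403 F [ 3.11 -7.02 -2.25] M [-1.276 -0.524  0.126] Ftan -6.14 Fx 4.61 rxF 0.627 +M 0.753 w 0.501
   M-based Ftan -6.78 Mz 0.126
(np.float32(-12.346847), np.float64(-10.71885507344113), 28)
t 51.35 pl [-105.4    4.3] z 0.0403 F [ 2.49 -7.7  -1.16] M [-1.232 -0.435  0.088] Ftan -6.95 Fx 4.16 rxF 0.714 +M 0.802 w 0.501
   M-based Ftan -6.64 Mz 0.088
```

>>> {"name": "move_arm", "arguments": {"steps": [[-0.2,1.8,0,1,50],[-0.3,3.4,0,2,50],[-0.3,3.4,0,2,50]]}}

```text
time: 51.65
tool_pos: [0.5517, 0.048, 0.0402]
tcp_rot: [0.435, 3.11, -0.004]
wrist_force: [1.6, -8.7, -1.5]
width: 0.498
```

Run:
```python
from h import *
stt(-15); mf(-15)
c=shot('wrist'); f=fixedline(c,range(120,230,4),180,290); print(f[:3])
stt(-15); mf(-15)
```

```text
t 51.65 pl [-105.4    3.7] z 0.0402 F [ 1.6  -8.73 -1.46] M [-1.421 -0.379  0.183] Ftan -8.02 Fx 3.8 rxF 0.831 +M 1.014 w 0.498
   M-based Ftan -7.68 Mz 0.183
(np.float32(-14.138324), np.float64(-10.857130584432918), 28)
t 51.7 pl [-105.4    3.7] z 0.0403 F [ 2.4  -8.49 -1.05] M [-1.427 -0.426  0.169] Ftan -7.58 Fx 4.52 rxF 0.782 +M 0.951 w 0.5
   M-based Ftan -7.64 Mz 0.169
```

>>> {"name": "move_arm", "arguments": {"steps": [[0,-2,0,-0.5,50],[0,-4,0,-1,50],[0,-6,0,-2,50],[0,-5,0,-2,62],[0,-5,0,-2,75],[0,-5,-20,-2,75],[0,-5,-50,-2,40],[0,-5,-60,-2,0],[0,-5,-60,-2,0],[0,-5,-60,-2,0]]}}

```text
time: 52.7
tool_pos: [0.5492, 0.0452, 0.0999]
tcp_rot: [-0.382, -3.118, -0.0]
wrist_force: [-1.1, -0.7, -0.1]
width: 0.067
```

Run:
```python
from h import *
s=stt(-14)
c=shot('wrist','w75'); f=fixedline(c,range(120,230,4),150,290); print(f[:3])
hsv=cv2.cvtColor(c['pixels'],cv2.COLOR_RGB2HSV); m=(hsv[...,0]<14)&(hsv[...,1]>190)&(hsv[...,2]>180)
n,l,st,ce=cv2.connectedComponentsWithStats(m.astype(np.uint8)); i=1+st[1:,4].argmax(); print(st[i],ce[i])
Y=f[0]-1.5
u,v=ce[i]; print('tab c',inpl(ray(c,u,v,.058),Y),'left',inpl(ray(c,st[i][0],v,.058),Y),inpl(ray(c,st[i][0],v,.068),Y))
for r in (int(v)-15,int(v),int(v)+15): print(r,[(a,b,inpl(p,Y),inpl(q,Y)) for a,b,p,q in handles(c,[r])[0]])
print(Y,tooldelta(G(-157,-15,Y,0.055),Y+91))
```

```text
t 52.7 pl [-107.     2.2] z 0.0999 F [-1.09 -0.72 -0.12] M [-0.005 -0.007 -0.014] Ftan -0.96 Fx -0.88 rxF 0.104 +M 0.091 w 0.067
(np.float32(-11.005981), np.float64(-9.871482111911018), 28)
[269 145   7  31 149] [272.51006711 161.40268456]
tab c [-154.5    2.4] left [-154.6    0.4] [-156.     0.7]
146 [(np.int64(234), np.int64(255), array([-162.8,  -21.2]), array([-162.5,   -7.9])), (np.int64(281), np.int64(302), array([-162.1,    7.3]), array([-161.8,   20.7]))]
161 [(np.int64(237), np.int64(256), array([-153.7,  -20. ]), array([-153.4,   -7.7])), (np.int64(281), np.int64(302), array([-153. ,    7.1]), array([-152.7,   20.6]))]
176 [(np.int64(238), np.int64(258), array([-144.4,  -19.9]), array([-144. ,   -6.8])), (np.int64(281), np.int64(302), array([-143.7,    6.9]), array([-143.3,   20.6]))]
-12.505981 (array([ 49. , -21. ,  44.4]), np.float64(-2.5), np.float64(76.04080377520987))
```

View pics/w75.png

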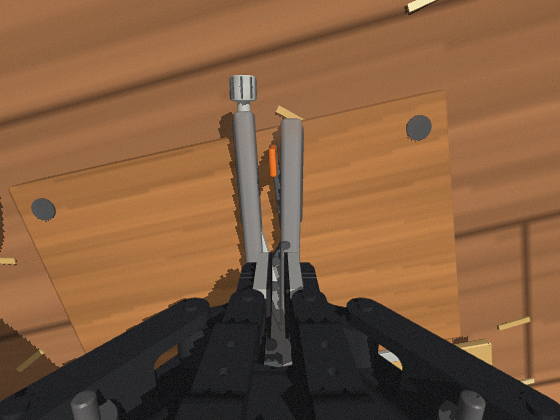

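>>> {"name": "move_arm", "arguments": {"steps": [[30,-12,10,-1,0],[49,-21.5,25,-2.5,0],[49,-21.5,44,-2.5,0],[49,-21.5,51,-2.5,0],[49,-21.5,53,-2.5,0],[49,-21.5,53,-2.5,0]]}}

```text
time: 53.35
tool_pos: [0.4931, 0.0358, 0.0479]
tcp_rot: [-0.312, -3.116, 0.002]
wrist_force: [-13.9, -1.2, 21.2]
width: 0.001
```

Run:
```python
from h import *
stt(-12.5)
```

```text
t 53.35 pl [-159.6  -16.3] z 0.0479 F [-13.87  -1.24  21.21] M [-0.136  2.481  0.007] Ftan -4.21 Fx -13.27 rxF 0.456 +M 0.462 w 0.001
```

>>> {"name": "move_arm", "arguments": {"steps": [[0,1.5,0,0,4],[0,3.5,0.2,0,8],[0,5.5,0.4,0,12],[0,6.5,0.5,0,14]]}}

```text
time: 53.75
tool_pos: [0.4977, 0.0406, 0.048]
tcp_rot: [-0.311, -3.124, 0.006]
wrist_force: [-7.3, -11.3, 16.3]
width: 0.139
```

Run:
```python
from h import *
stt(-12.5)
c=shot('wrist','w76')
stt(-12.5)
```

```text
t 53.75 pl [-156.2  -10.7] z 0.048 F [ -7.33 -11.33  16.28] M [-1.787  1.261 -0.018] Ftan -12.65 Fx -4.7 rxF 1.925 +M 1.907 w 0.139
t 53.8 pl [-156.2  -10.8] z 0.048 F [-7.43 -7.77 15.8 ] M [-1.418  1.167 -0.046] Ftan -9.2 Fx -5.57 rxF 1.377 +M 1.331 w 0.145
```

View pics/w76.png

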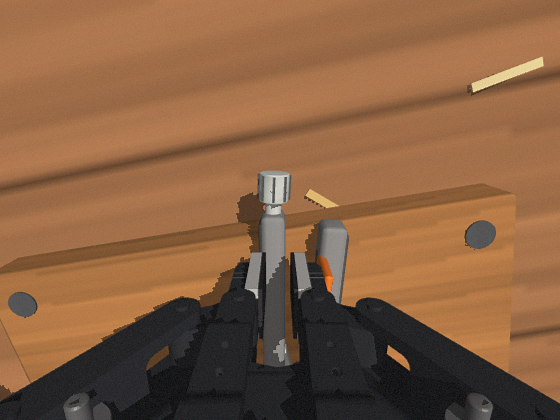

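>>> {"name": "move_arm", "arguments": {"steps": [[0,1,0.2,0,18],[0,2,0.4,0,22],[0,2.5,0.5,0,24]]}}

```text
time: 54.1
tool_pos: [0.4986, 0.0443, 0.0478]
tcp_rot: [-0.313, -3.124, 0.002]
wrist_force: [-6.2, -3.1, 15.9]
width: 0.234
```

Run:
```python
from h import *
stt(-12.5)
c=shot('wrist','w77')
```

```text
t 54.1 pl [-156.2   -6.9] z 0.0478 F [-6.19 -3.13 15.88] M [-0.737  1.194 -0.103] Ftan -4.39 Fx -5.36 rxF 0.649 +M 0.546 w 0.234
```

View pics/w77.png

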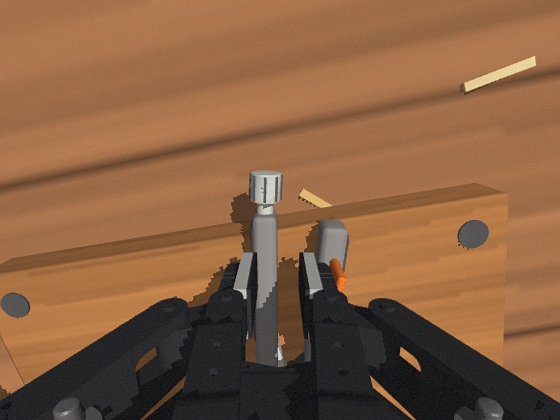

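>>> {"name": "move_arm", "arguments": {"steps": [[0,1.7,0.5,0,28],[0,3.4,1,0,32],[0,5.2,1.5,0,36]]}}

```text
time: 54.45
tool_pos: [0.5, 0.0495, 0.047]
tcp_rot: [-0.313, -3.125, 0.002]
wrist_force: [-8.7, -5.6, 22.6]
width: 0.355
```

Run:
```python
from h import *
stt(-12.5)
c=shot('wrist','w78')
```

```text
t 54.45 pl [-155.9   -1.5] z 0.047 F [-8.73 -5.62 22.59] M [-1.304  1.674 -0.105] Ftan -7.38 Fx -7.31 rxF 1.139 +M 1.035 w 0.355
```

View pics/w78.png

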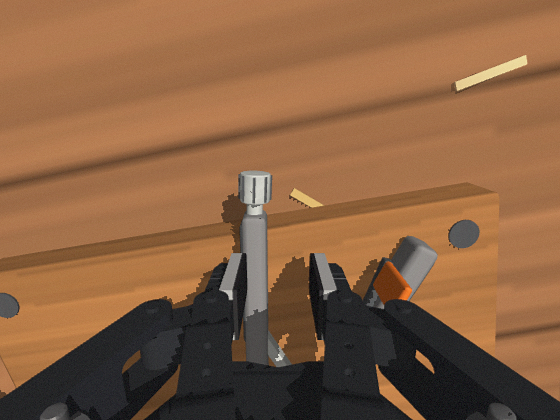

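>>> {"name": "move_arm", "arguments": {"steps": [[0,-2,-1.5,0,36],[0,-2,-4,0,36],[0,-2,-20,0,36],[-30,-2,-50,0,36],[-80,-4,-53,0,50],[-125,-8,-53,0,60],[-162,-12,-53,0,60],[-162,-12,-53,0,60],[-162,-12,-53,0,60]]}}

```text
time: 55.4
tool_pos: [0.6558, 0.0057, 0.0965]
tcp_rot: [-0.315, -3.123, 0.0]
wrist_force: [-0.2, -0.0, 0.1]
width: 0.597
```

Run:
```python
from h import *
s=stt(-10);M=R.from_rotvec(s['tcp_rot']).as_matrix(); print(np.degrees(np.arctan2(M[1,1],M[0,1]))-90)
c=shot('wrist','w79'); 
u,v=proj(c,np.array([*STUB,0.051])).astype(int); print(u,v)
im=cv2.cvtColor(c['pixels'],cv2.COLOR_RGB2BGR); cv2.imwrite('pics/w79c.png',cv2.convertScaleAbs(cv2.resize(im[v-40:v+34,u-48:u+48],None,fx=8,fy=8,interpolation=cv2.INTER_NEAREST),alpha=1.7))
```

```text
t 55.4 pl [  5.3 -10.7] z 0.0965 F [-0.18 -0.05  0.05] M [ 0.011  0.067 -0.004] Ftan -0.08 Fx -0.17 rxF -0.002 +M -0.006 w 0.597
-11.501850841617738
295 228
```

View pics/w79c.png

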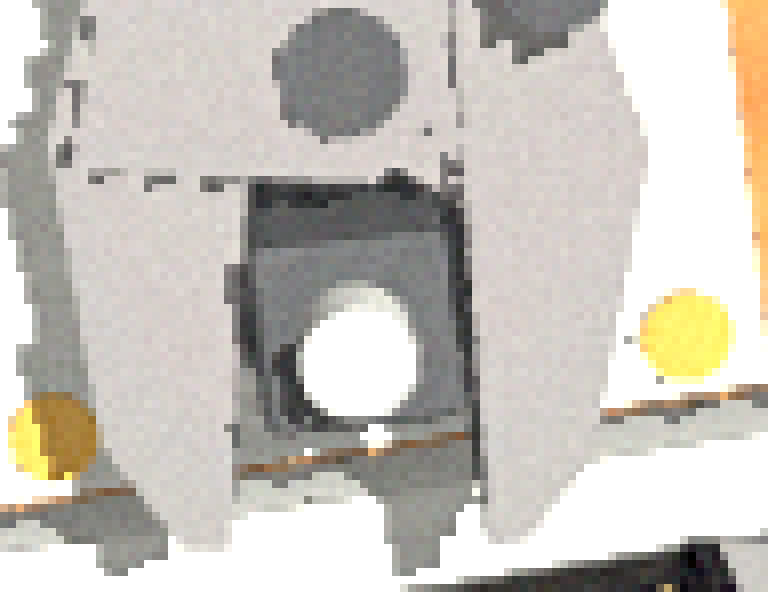

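Run:
```python
from h import *
print(tooldelta(G(-108,14,-12,0.08),78))
```

```text
(array([112.4,  25.5,  16.9]), np.float64(0.5), np.float64(78.52331539753355))
```

>>> {"name": "move_arm", "arguments": {"steps": [[45,10,0,0,80],[90,20,5,0.5,100],[112.4,25.5,15,0.5,100],[112.4,25.5,17,0.5,100]]}}

```text
time: 55.85
tool_pos: [0.5445, 0.0546, 0.0787]
tcp_rot: [-0.323, -3.118, 0.001]
wrist_force: [0.2, -0.3, 0.7]
width: 1.004
```

Run:
```python
from h import *
stt(-12)
c=shot('wrist','w80'); f=fixedline(c,range(120,230,4),150,260); print(f[:3])
Y=f[0]-1.5
for r in (230,260): print(r,[(a,b,inpl(p,Y),inpl(q,Y)) for a,b,p,q in handles(c,[r])[0]])
print(tooldelta(G(-106,15,Y,0.0317),Y+91))
```

```text
t 55.85 pl [-113.4   14.1] z 0.0787 F [ 0.15 -0.29  0.72] M [0.03  0.006 0.033] Ftan -0.26 Fx 0.21 rxF 0.026 +M 0.059 w 1.004
(np.float32(-11.41898), np.float64(-10.396695010675842), 26)
230 [(np.int64(224), np.int64(246), array([-122.1,  -20.3]), array([-122.4,   -6.9])), (np.int64(332), np.int64(357), array([-123.3,   42.8]), array([-123.6,   58. ]))]
260 [(np.int64(227), np.int64(259), array([-103. ,  -19.1]), array([-103.3,    0.8])), (np.int64(316), np.int64(338), array([-104. ,   34.5]), array([-104.3,   48.3]))]
(array([-5. ,  2.6, 47.9]), np.float64(0.1), np.float64(78.15107153109675))
```

>>> {"name": "move_arm", "arguments": {"steps": [[-5,2.6,25,0,100],[-5,2.6,47.5,0,95],[-5,1.6,46.5,0,86],[-5,0.4,45.5,0,78],[-5,-1,44.5,0,72],[-5,-2.5,43.5,0,66],[-5,-4,42.5,0,61],[-5,-5,42,0,58],[-5,-5,41.5,0,57]], "newtons": 60}}

```text
time: 56.8
tool_pos: [0.5541, 0.0458, 0.0396]
tcp_rot: [-0.327, -3.123, 0.003]
wrist_force: [-3.1, -4.7, -5.3]
width: 0.573
```

Run:
```python
from h import *
stt(-13); mf(-13)
c=shot('wrist','w81'); f=fixedline(c,range(120,230,4),180,280); print(f[:3])
Y=f[0]-1.5
for r in (200,230): print(r,[(a,b,inpl(p,Y),inpl(q,Y)) for a,b,p,q in handles(c,[r])[0]])
```

```text
t 56.8 pl [-102.3    5.8] z 0.0396 F [-3.12 -4.69 -5.33] M [-0.881  0.433  0.043] Ftan -5.27 Fx -1.98 rxF 0.551 +M 0.594 w 0.573
   M-based Ftan -5.76 Mz 0.043
(np.float32(-11.053991), np.float64(-9.78926999190326), 28)
200 [(np.int64(220), np.int64(250), array([-139.3,  -20.2]), array([-139.5,   -6.6])), (np.int64(313), np.int64(344), array([-139.7,   20.8]), array([-139.9,   34.9]))]
230 [(np.int64(222), np.int64(251), array([-125.2,  -19.9]), array([-125.4,   -6.3])), (np.int64(307), np.int64(337), array([-125.7,   18.6]), array([-125.8,   32.7]))]
```

>>> {"name": "move_arm", "arguments": {"steps": [[-0.1,1.8,1,1,57],[-0.2,3.6,1,2,57],[-0.3,5.4,1,3,57],[-0.5,7.2,1,4,57]]}}

```text
time: 57.25
tool_pos: [0.5564, 0.0523, 0.039]
tcp_rot: [-0.436, -3.111, 0.005]
wrist_force: [-3.7, -8.6, -1.5]
width: 0.569
```

Run:
```python
from h import *
stt(-15); mf(-15)
c=shot('wrist','w82'); f=fixedline(c,range(120,230,4),180,290); print(f[:3])
Y=f[0]-1.5
for r in (200,230): print(r,[(a,b,inpl(p,Y),inpl(q,Y)) for a,b,p,q in handles(c,[r])[0]])
stt(-15)
```

```text
t 57.25 pl [-101.9    9. ] z 0.039 F [-3.7  -8.63 -1.53] M [-1.26   0.548  0.107] Ftan -9.3 Fx -1.34 rxF 0.96 +M 1.067 w 0.569
   M-based Ftan -8.19 Mz 0.107
(np.float32(-15.036651), np.float64(-10.14977692868597), 28)
200 [(np.int64(220), np.int64(249), array([-139.2,  -20.4]), array([-139.4,   -7.2])), (np.int64(313), np.int64(344), array([-139.7,   20.5]), array([-139.8,   34.5]))]
230 [(np.int64(222), np.int64(251), array([-125.2,  -20.1]), array([-125.4,   -6.5])), (np.int64(301), np.int64(337), array([-125.6,   15.6]), array([-125.8,   32.3]))]
t 57.3 pl [-101.9    9.3] z 0.039 F [-3.58 -7.63 -0.74] M [-1.269  0.56  -0.004] Ftan -8.3 Fx -1.48 rxF 0.859 +M 0.854 w 0.571
```

>>> {"name": "move_arm", "arguments": {"steps": [[0,-3,0,-1,57],[0,-6,0,-2,57],[0,-7.5,0,-2.5,57],[0,-6,0.5,-2.5,62],[0,-4,1,-2.5,68],[0,-1,2,-2.5,76],[0,2,2.5,-2.5,84],[0,3,2,-2.5,92],[0,3,-20,-2.5,90],[0,3,-40,-2.5,80]]}}

```text
time: 58.3
tool_pos: [0.5581, 0.0578, 0.0793]
tcp_rot: [0.367, 3.12, 0.001]
wrist_force: [0.4, 0.4, 0.1]
width: 0.799
```

Run:
```python
from h import *
stt(-13)
c=shot('wrist','w83'); f=fixedline(c,range(120,230,4),150,260); print(f[:3])
print(tooldelta([0.6600,0.010,0.097],80))
```

```text
t 58.3 pl [-101.1   18.3] z 0.0793 F [0.38 0.43 0.06] M [-0.003 -0.013  0.026] Ftan 0.51 Fx 0.27 rxF -0.056 +M -0.03 w 0.799
(np.float32(-11.585981), np.float64(-9.519488492997304), 28)
(array([-107.4,  -23.6,  -12.9]), np.float64(-3.4), np.float64(76.57136478469248))
```

>>> {"name": "move_arm", "arguments": {"steps": [[-45,-10,-17,-1,60],[-90,-20,-17,-3,60],[-107,-23,-17,-3,60],[-107,-23,-17,-3,60]]}}

```text
time: 58.75
tool_pos: [0.6599, 0.009, 0.0965]
tcp_rot: [0.288, 3.124, 0.001]
wrist_force: [-1.1, 0.6, 0.5]
width: 0.597
```

Run:
```python
from h import *
s=stt(-10);M=R.from_rotvec(s['tcp_rot']).as_matrix(); ty=np.degrees(np.arctan2(M[1,1],M[0,1]))-90; print(ty)
c=shot('wrist','w84'); 
u,v=proj(c,np.array([*STUB,0.051])).astype(int); print(u,v)
im=cv2.cvtColor(c['pixels'],cv2.COLOR_RGB2BGR); cv2.imwrite('pics/w84c.png',cv2.convertScaleAbs(cv2.resize(im[v-40:v+34,u-48:u+48],None,fx=8,fy=8,interpolation=cv2.INTER_NEAREST),alpha=1.7))
```

```text
t 58.75 pl [ 8.7 -6.8] z 0.0965 F [-1.05  0.58  0.47] M [-0.046 -0.002 -0.025] Ftan 0.39 Fx -1.14 rxF -0.004 +M -0.03 w 0.597
-10.53392416313146
289 222
```

View pics/w84c.png

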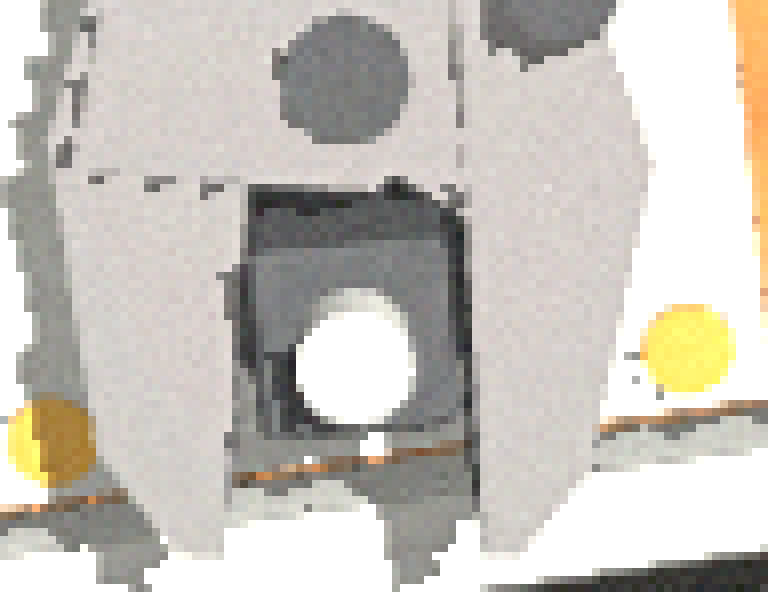

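Run:
```python
from h import *
for z in (.085,.038): print(tooldelta(G(-140,-9.8,-11.6,z),78.4))
```

```text
(array([146.7,  -0.7,  10.6]), np.float64(1.1), np.float64(79.48901144023424))
(array([146.7,  -0.7,  57.6]), np.float64(1.1), np.float64(79.48901144023424))
```

>>> {"name": "move_arm", "arguments": {"steps": [[48,0,0,0,45],[96,0,4,1,42],[140,-0.7,8,1,40],[146.7,-0.7,12,1,40],[146.7,-0.7,40,1,40],[146.7,-0.7,57.5,1,40],[146.7,-0.7,57,1,4],[146.7,-0.7,56,1,4],[146.7,-0.7,55.5,1,4],[146.7,-0.7,55.5,1,4],[146.7,-0.7,55.5,1,4]], "newtons": 40}}

```text
time: 59.9
tool_pos: [0.512, 0.0357, 0.0402]
tcp_rot: [-0.314, -3.126, 0.0]
wrist_force: [0.1, -0.4, -4.9]
width: 0.121
```

Run:
```python
from h import *
s=stt(-11.6)
p=inpl(s['tool_pos'],-11.6)
arc([-2,-4,-5,-6],-11.6,p[1])
```

```text
t 59.9 pl [-141.4  -10.1] z 0.0402 F [ 0.15 -0.42 -4.89] M [-0.117  0.329 -0.045] Ftan -0.38 Fx 0.23 rxF 0.056 +M 0.01 w 0.121
-2 [np.float64(-0.4), np.float64(-4.9), 0, -2]
-4 [np.float64(-1.0), np.float64(-9.8), 0, -4]
-5 [np.float64(-1.4), np.float64(-12.3), 0, -5]
-6 [np.float64(-1.8), np.float64(-14.7), 0, -6]
```

>>> {"name": "move_arm", "arguments": {"steps": [[-0.4,-4.9,0,-2,4],[-1,-10.3,0,-4,4],[-1.4,-13.1,0,-5,4],[-1.4,-13.1,0,-5,4]]}}

```text
time: 60.3
tool_pos: [0.5111, 0.0224, 0.0402]
tcp_rot: [0.178, 3.136, 0.0]
wrist_force: [0.8, -0.8, -4.6]
width: 0.126
```

Run:
```python
from h import *
s=stt(-6.6)
```

```text
t 60.3 pl [-141.1  -11.1] z 0.0402 F [ 0.75 -0.78 -4.59] M [-0.039  0.257 -0.015] Ftan -0.69 Fx 0.84 rxF 0.107 +M 0.091 w 0.126
```

>>> {"name": "move_arm", "arguments": {"steps": [[6,0.2,0,0,4],[14,0.4,0,0,4],[24,0.6,0,0,4]]}}

```text
time: 60.6
tool_pos: [0.4864, 0.0262, 0.0401]
tcp_rot: [-0.177, -3.137, -0.0]
wrist_force: [0.4, -0.4, -4.6]
width: 0.121
```

Run:
```python
from h import *
s=stt(-6.6)
```

```text
t 60.6 pl [-166.1  -10.1] z 0.0401 F [ 0.36 -0.44 -4.64] M [-0.062  0.171 -0.023] Ftan -0.39 Fx 0.41 rxF 0.07 +M 0.047 w 0.121
```

>>> {"name": "move_arm", "arguments": {"steps": [[10,0.3,0,0,4],[20,0.6,0,0,4],[30,0.9,0,0,4],[30,0.9,1.5,0,4],[30,0.9,3,0,4]]}}

```text
time: 61.1
tool_pos: [0.4556, 0.0305, 0.0378]
tcp_rot: [-0.176, -3.133, -0.0]
wrist_force: [-12.4, 0.6, 17.3]
width: 0.124
```

Run:
```python
from h import *
s=stt(-6.6)
```

```text
t 61.1 pl [-197.1   -9.4] z 0.0378 F [-12.45   0.64  17.34] M [0.124 1.898 0.018] Ftan -0.79 Fx -12.44 rxF 0.039 +M 0.057 w 0.124
```

>>> {"name": "move_arm", "arguments": {"steps": [[0,0,-2,0,4],[0,0,-2,0,15],[0,0,-2,0,40],[0,0,-2,0,40],[0,0,-2,0,40],[0,0,-30,0,40],[0,0,-75,0,40],[-10,0,-120,0,40],[-20,0,-150,0,40]]}}

```text
time: 62.0
tool_pos: [0.4788, 0.028, 0.1906]
tcp_rot: [0.177, 3.132, 0.0]
wrist_force: [1.5, 0.5, -1.2]
width: 0.395
```

Run:
```python
from h import *
s=stt(-6.6)
c=shot('wrist','w90'); shot('scene','s90')
P=cloud(c); hsv=cv2.cvtColor(c['pixels'],cv2.COLOR_RGB2HSV)
f=fixedline(c,range(60,200,4),100,400); print(f[:3])
```

```text
t 62.0 pl [-173.8   -9.3] z 0.1906 F [ 1.55  0.45 -1.18] M [ 0.044 -0.005  0.041] Ftan 0.63 Fx 1.49 rxF -0.095 +M -0.054 w 0.395
(np.float32(41.84618), np.float64(183.77950925174127), 12)
```

View pics/w90.png

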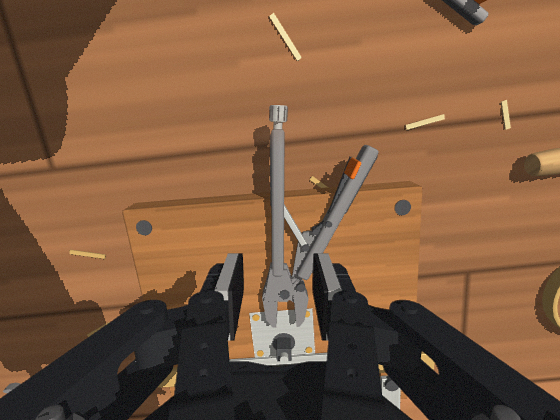

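View pics/s90.png

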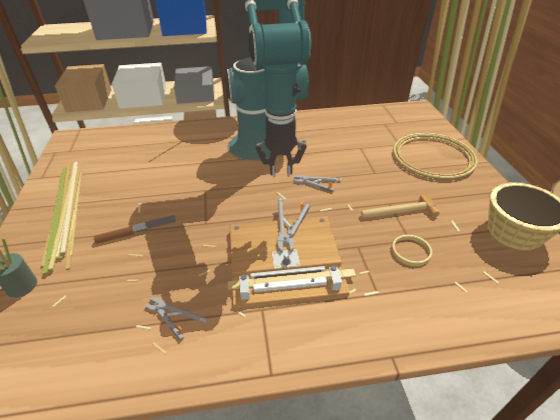

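Run:
```python
from h import *
c=shot('wrist'); P=cloud(c)
for u,v in ((278,150),(278,200),(278,250),(350,185),(330,225),(310,262),(275,300),(295,300),(273,315),(297,315)):
    q=np.median(P[v-2:v+3,u-2:u+3].reshape(-1,3),0); print((u,v),(q*1000).round(0), inpl(q,-2.1))
```

```text
(278, 150) [441.  32.  47.] [-211.9    7.4]
(278, 200) [487.  27.  47.] [-165.8    3.9]
(278, 250) [538.  21.  47.] [-114.8   -0. ]
(350, 185) [481.  95.  47.] [-174.6   71.2]
(330, 225) [518.  74.  47.] [-136.7   51.9]
(310, 262) [554.  52.  47.] [-99.2  30.8]
(275, 300) [596.  12.  44.] [-56.1  -7.6]
(295, 300) [599.  33.  44.] [-54.2  13.3]
(273, 315) [614.   7.  44.] [-38.4 -11.2]
(297, 315) [617.  33.  44.] [-36.4  14.4]
```

Run:
```python
from h import *
print(bot.finish_job())
```

```text
the job is handed in; nothing more can be done
None
```

I handed the job in at about 62 s with the pliers open and drawn off and the slat clamped. I could not measure the clamp force directly, so "firmly held" is an estimate.

**What I did:** I locked the pliers on the shaft, swung them clockwise to about 0.95 N m, flicked the orange lever and drew the pliers off. The shaft had turned back a few degrees on release, so I put them back on and locked, tightened and released them twice more on purpose. Two further attempts to turn the shaft without locking followed. The first snapped over centre, so I released it with the lever; the second stayed unlocked at 0.9–1.0 N m. I then drew the pliers off for good.

**Last checks:**
- **Pliers:** they lie flat and open on the jig, with handle tops at 47 mm and jaw tops at 44 mm. The jaw tips are about 33 mm behind the shaft axis. The ends of the handles overhang the back edge of the deck.
- **Bystanders:** the knife, mallet and hoop look unmoved in the scene picture. The gripper is well clear of everything.

**Doubtful points:**
- **Clamp force:** the shaft settled at about −4° to −5° after each of the last rounds. The final unlocked turn left it there, even at 0.9–1.0 N m. I read that as about 70 N of clamp force. My earlier torque-against-angle estimate gave only about 45 N, which is below the 50 N needed, and the two were never reconciled.
- **Crushing:** the highest torque read at the shaft was a brief 1.17 N m, which would be about 115 N. During one release, dragging the handle read up to 2.0 N m at the wrist, including friction on the deck. I assumed most of that was friction and did not check the slat for crushing.
- **Fingers pressing:** at one release the fingertips pressed on the handle with about 49 N for a moment before I eased off. The 40 N limit is for the arm and gripper body, but it may have been counted.

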